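# Change the stake in a leaning stake holder: eject, swap, tap home

### The arm

A 7-joint arm with a two-finger parallel gripper is mounted at the origin on a cart in front of the work surface, level with it; the furniture and walls round the work are solid. World frame = base frame: x ahead of the robot, y to its left, z up, the work surface at z = 0. Lengths are in mm, angles in rad, forces in N, time in s.
With the tool pointing down it reaches from about 400 to 875 mm from the base axis. Payload 4.4 kg.
Tool frame: the origin (TCP) lies midway between the tips of the shut fingers; the grasp point (between the pads) lies 19 mm behind it; x points along the fingers, z is the direction in which the jaws open and shut, and the axes are right-handed (so a half turn about x gives the same grasp; the last joint's range is limited). The gripper opens to 85 mm and grips with 20 to 120 N. Pads are 22 mm wide; open, the fingers measure 114 mm over their backs; the gripper's body (76 mm by 85 mm) begins 54 mm behind the grasp point. The pads swing forward as they close: fully open they stand 13 mm farther back than shut.
Start: joints at [1.088, 0.628, 0.038, 1.517, -0.027, 0.996, -0.02], TCP at [263.173, -594.355, 204.913] pointing down, gripper open.
Joint ranges: [-3.06, 3.06], [-0.37, 2.12], [-1.25, 1.32], [0.18, 2.47], [-1.1, 4.24], [0.23, 1.98], [-2.94, 2.94]. Speed limits (rad/s): [2.57, 2.57, 3.14, 3.14, 3.14, 3.14, 3.14].

### API

Orientations are given as [roll, pitch, yaw] about the fixed x, y, z axes, in that order (R = Rz(yaw) Ry(pitch) Rx(roll)).
In Python, from cell import ctrl gives the robot as it stands. The module is installed in compiled form; this text tells all that it offers.
- The arm moves only by the tool servo_tool, never from a script. Its argument "rows" is a list of rows, each an object of numbers: "dx", "dy", "dz": the shift along the tool's x, y, z in units of 750 mm (1.0 is 750 mm); "wx", "wy", "wz": the turn, a rotation vector about the tool's x, y, z in units of 6 degrees (1.0 is 6 degrees); "fingers": the closure, from 0 (fully open) to 1 (shut). In form: [{"dx": .., "dy": .., "dz": .., "wx": .., "wy": .., "wz": .., "fingers": ..}, ...]. A call has 1 to 5 rows; each row shifts and turns the commanded pose from where the row before left it, along the tool's axes as they then stand; what a row does not reach is not made up. A row lasts 1/8 s, in which the tool goes at most 62.5 mm and 10.7 degrees, less where a joint would pass 70% of its speed; a pose out of reach is approached as far as the arm can. A call with a number of a shift or a turn outside -1 to 1 is refused whole. A call with a gripper value outside its range is refused whole. The fingers move at their own pace and stop on an object; the grip force is fixed at half the most. Time passes only in rows, so rows that do not move let the fingers close. It gives the time, the measured TCP pose, the force and the opening at its end, in the units of the state.
- ctrl.read_state(): the state, without advancing time (a new reading comes with each control period).
- ctrl.get_image(name): name is "scene" or "top" or "wrist"; returns the picture (384x512x3 uint8, red, green, blue); there is no depth.
- ctrl.camera_info(name): a dict with "fovy" (degrees; the focal length in pixels is half the picture's height over the tangent of half this angle, whatever the lens; pixels are square), "cx", "cy" (the principal point, pixels), "k1" (the pictures are not rectified: a ray, as slopes to the right and down, at radius r is drawn at 1 + k1 r^2 times it, then the intrinsics apply), "R" (3x3) and "t" (3): a world point X has camera coordinates R X + t. Camera axes: x right, y down, z forward; pixel columns grow to the right and rows downward; lengths in mm; the calibration is good to about 2 mm. A picture is of the moment at which its call begins: read the wrist's pose just before it. camera_info takes no time and is no camera call; for the wrist camera it gives the pose at the moment of the call.
- ctrl.finish_job(): hands the job in, once; it reports no verdict.
Trained networks look in the newest picture that a camera, given by its name, has taken for a name from the list of things; names that differ only in an ending like _2 or _b are one class to them, and where a whole thing is asked for, a point or a joint stands for the part that bears it (a point fixed in the world has none). Each returns a list of dicts, best first, with "conf" (0 to 1); they miss things now and then, are a little off and sometimes report something else, mostly with a low value. They report only what shows in the picture. A call takes as long as a camera call. They do not tell look-alikes from the thing itself.
- ctrl.search_frame(label, camera): "extent" ([centre column, centre row, width, height] in pixels, round what is visible of it).
- ctrl.silhouettes(label, camera): "region" (384x512 bool, what is visible of it) and "extent" ([centre column, centre row, width, height] in pixels, round what is visible of it).
- ctrl.mark_of(label, camera): "point" ([column, row] in pixels: a listed point, or the origin of a listed thing).
The state is a dict: "clock": time; "qpos": joint angles; "qd": joint speeds; "tau": joint torques, N m; "eef_pos": TCP position; "tool_rot": TCP orientation; "force": force on the tool from outside, world axes, zero at the start; "torque": the same for the moment, N m; "width": finger opening in mm.
Only numpy, scipy, OpenCV 4.12 (cv2) and the standard library are available. Lean on these libraries where they do the work, as an engineer would, in place of code of your own. Each camera call takes 0.05 s, during which the arm holds its last target.

### The job

Change the stake in the leaning stake holder: press the red ejector pad down so that the domed stake springs loose and rises, lift that stake out and stand it in the empty end hole of the wooden rack. Then set the square flat-faced stake in the socket by hand only as far as it goes in loosely and let go of it; take the tapping bar and with its end knock the stake down along the socket until its collar is fully home on the holder's face, then stand the bar in a free hole of the rack. Leave the charcoal block and the steel block where they are.

Things in the scene. Friction and masses are not known exactly. Their poses are not given: they have to be found in the camera images.
- stake_holder: Dark green cast holder bolted to the bench: base 140 x 100 x 10 mm with a square socket tube (54 mm outside, 78 mm long) leaning 30 degrees from vertical to the holder's -x side (as seen from the robot, to the right and a little towards the robot). Origin: on the bench below the centre of the socket's mouth; z up; x towards the ejector pad. It does not move.
- socket (a point): Centre of the socket's mouth, 85 mm above the bench, in the holder's face. z: the socket's axis, out of the mouth (up and leaning 30 degrees to the holder's -x); y: level, the holder's y. Square hole, sides along x and y, 20 mm at the mouth, tapering to match the shanks. Along x a seated shank has 0.8 mm play a side. Nothing springs back: friction holds a shank where it was left.
- cheek_left (a joint): Travel (m) of the brass cheek on the socket's +y side (another on the -y side), pushed outward against a stiff spring by a shank: 0 when empty, about 0.001 with a stake home. Shanks touch the cheeks 15 mm before home; by own weight a stake stops with its collar 10 to 14 mm above the face; then the push grows steadily to 12 to 20 N at home, where the collar meets the face and it turns hard.
- ejector (a joint): Ejector lever behind the socket, rad: 0 at rest, 0.5 fully pressed (pad 28 mm lower). Pressing takes 10 to 20 N at the pad to break the taper loose and lifts the stake by its foot at least 12 mm along the socket. A light spring returns the lever; the stake stays up, 10 to 26 mm proud, and may lean by up to 0.2 rad in the hole.
- ejector_pad (a point): Centre of the top of the red ejector pad (34 x 30 mm, level at rest), 67 mm above the bench, 115 mm from the socket's mouth along the holder's x. Press straight down; it swings on a 58 mm arc about a pin on its holder -x side.
- dome_stake: The stake wedged in the socket: steel, head 38 mm square with a round dome on top. Origin: centre of the collar's underside; z along the stake to the head. Collar 34 mm square, z 0 to 5 mm; neck 21 mm, z 5 to 26; head's square sides z 26 to 40, dome top z = 52. Below the collar a square tapered shank, 50 mm long, 20 mm wide at the collar, 13 mm at the foot; all faces along x and y. 0.25 to 0.5 kg.
- flat_stake: The stake to fit, standing in the rack: steel, square head 40 x 40 mm, z 26 to 46 mm, flat on top, its sides parallel to the shank's. Origin, collar, neck and shank as on the domed stake. Fits the socket in any quarter turn. Home: its origin on the plane of the holder's face (z 0 to 1 mm in the socket's frame). 0.25 to 0.5 kg.
- tapping_bar: Square brass bar with white nylon ends, 22 x 22 mm, 100 mm long, standing upright in the rack (its sides along the rack's x and y), its top 106 mm above the bench. Origin: centre of its lower end; z along the bar, up. 0.25 kg.
- stake_rack: Wooden block 70 x 200 x 58 mm, fixed, with three square holes 28 x 28 mm, 52 mm deep, at y = +66, 0 and -66 mm. Origin: centre of its underside; z up. The hole at y = -66 is empty; flat stake and bar stand in the others, either way round. A stake's collar rests on the top (58 mm above the bench), shank faces along the rack's x and y; the bar stands on the hole's floor (6 mm above the bench).
- stake_rack_hole0 (a point): Middle of the mouth of the rack's hole at y = +66 mm, on the rack's top; axes as the rack's.
- stake_rack_hole1 (a point): Middle of the mouth of the rack's middle hole, on the rack's top; axes as the rack's.
- stake_rack_hole2 (a point): Middle of the mouth of the rack's empty end hole (y = -66 mm), on the rack's top; axes as the rack's.
- charcoal: Black charcoal block 48 x 70 x 28 mm lying in front of the holder, towards the robot; leave alone. Origin: centre of its underside.
- steel_block: Square steel bench block 64 x 64 x 16 mm near the front edge, left of the charcoal block; leave alone. Origin: centre of its underside.
Things that resemble listed ones, but are neither listed nor needed, are in the scene too. Of the things that look like the tapping_bar, the largest one is meant.

How it is judged:
By the outcome, as a careful person would: the job done as asked, in the order asked, and still so for the second after the job is handed in, with the robot touching nothing.
It also fails if it takes over 72 s, if anything falls off the work surface, if the arm or the gripper's body presses on something with over 40 N, if the wrist force passes 120 N, or if a joint passes its speed limit or range.

## Working session

There is one attempt and no reset: what is moved stays moved. The work goes in short steps, Python scripts to look and compute and a tool call to move; the robot and the scene stay as the last step left them, time stands still between calls to the robot, and variables do not carry over. Pictures are saved under pics/ and viewed, and the job is handed in when it is done.

Besides the shell and the picture viewer there is one more tool, called after "Request:" in YAML: its name, and indented under it one key for each argument. servo_tool: Moves the arm, as the interface text tells. Its arguments: {"type":"object","properties":{"rows":{"type":"array"}},"required":["rows"]}

```bash
mkdir -p pics; cat > h.py <<'E'
import numpy as np, cv2
from cell import ctrl
from scipy.spatial.transform import Rotation as Ro
def save(n,im,crop=None,s=1):
    if crop: im=im[crop[1]:crop[3],crop[0]:crop[2]]
    im=cv2.resize(im,None,fx=s,fy=s,interpolation=cv2.INTER_CUBIC)
    cv2.imwrite(f'pics/{n}.png',im[:,:,::-1])
def K(ci):
    f=192/np.tan(np.radians(ci['fovy'])/2); return f
def proj(ci,X):
    X=np.atleast_2d(X); c=X@np.array(ci['R']).T+np.array(ci['t']); s=c[:,:2]/c[:,2:]
    r2=(s**2).sum(1,keepdims=True); s=s*(1+ci['k1']*r2)
    return s*K(ci)+[ci['cx'],ci['cy']]
def ray(ci,p):
    d=(np.array(p,float)-[ci['cx'],ci['cy']])/K(ci); s=d.copy()
    for _ in range(30): s=d/(1+ci['k1']*(s@s))
    R=np.array(ci['R']); o=-R.T@np.array(ci['t']); v=R.T@np.array([s[0],s[1],1]); return o,v/np.linalg.norm(v)
def atz(ci,p,z):
    o,v=ray(ci,p); return o+v*(z-o[2])/v[2]
def tri(obs):
    A=np.zeros((3,3));b=np.zeros(3)
    for ci,p in obs:
        o,v=ray(ci,p);P=np.eye(3)-np.outer(v,v);A+=P;b+=P@o
    return np.linalg.solve(A,b)
E
python3 - <<'E'
from h import *
np.set_printoptions(precision=3,suppress=True)
print(ctrl.read_state())
for n in ['scene','top','wrist']:
    im=ctrl.get_image(n); save(n+'0',im,s=1.5); ci=ctrl.camera_info(n); print(n,ci)
E
```

```text
{'clock': 0.0, 'qpos': array([ 1.088,  0.629,  0.038,  1.518, -0.027,  0.996, -0.02 ]), 'qd': array([ 0.001,  0.001, -0.002, -0.001, -0.001,  0.   , -0.   ]), 'tau': array([  0.   , -56.34 ,   1.226, -19.345,   0.011,   0.011,   0.   ]), 'eef_pos': array([ 262.88 , -593.735,  203.992]), 'tool_rot': array([-3.124,  1.569,  2.005]), 'force': array([-0.246, -0.687, -0.396]), 'torque': array([ 0.023,  0.013, -0.01 ]), 'width': 85.29235435439506}
scene {'fovy': 55.98036606399908, 'cx': 255.8455038012668, 'cy': 195.19415655328132, 'k1': -0.09484309938377676, 'R': array([[ 0.625, -0.781,  0.014],
       [-0.366, -0.309, -0.878],
       [ 0.69 ,  0.544, -0.478]]), 't': array([-345.378,  241.659,  592.137])}
top {'fovy': 44.804611497764455, 'cx': 259.69778048116905, 'cy': 193.57024437262413, 'k1': -0.13708735461198723, 'R': array([[ 0.016, -1.   , -0.011],
       [-0.983, -0.014, -0.181],
       [ 0.18 ,  0.014, -0.984]]), 't': array([-56.477, 491.907, 929.274])}
wrist {'fovy': 69.12561286645182, 'cx': 257.0271665433896, 'cy': 188.95333225085693, 'k1': 0.0011504309902206193, 'R': array([[ 0.405, -0.914, -0.   ],
       [-0.876, -0.388,  0.287],
       [-0.263, -0.116, -0.958]]), 't': array([-649.5  ,  -37.292,  379.612])}
```

View pics/scene0.png

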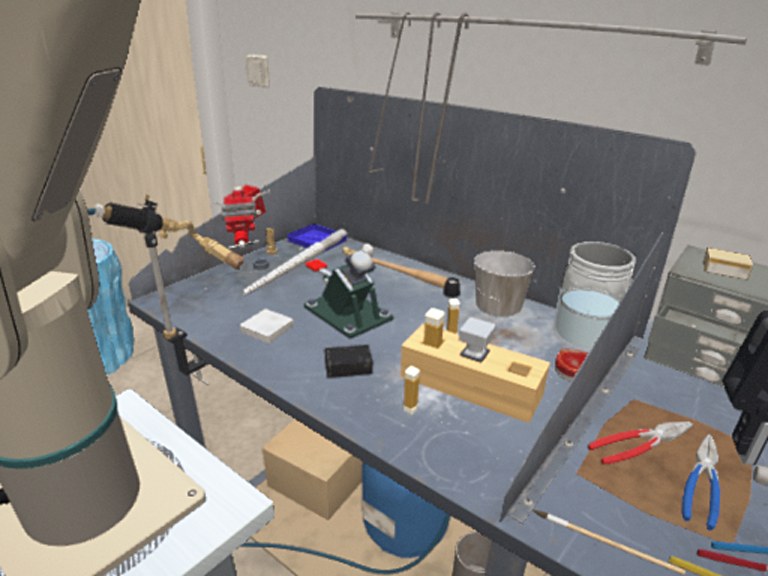

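View pics/top0.png

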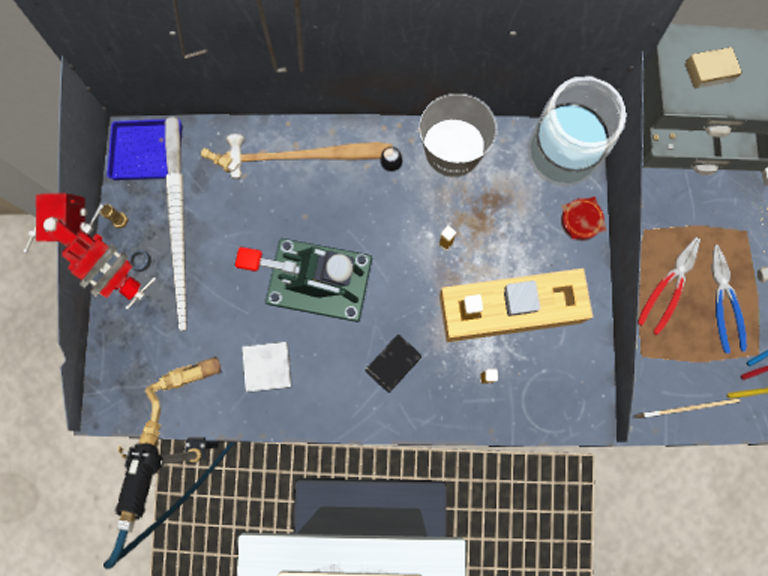

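```bash
python3 - <<'E'
from h import *
np.set_printoptions(precision=1,suppress=True)
for n in ['scene','top']:
    for l in ['socket','ejector_pad','dome_stake','flat_stake','tapping_bar','stake_rack','stake_rack_hole0','stake_rack_hole1','stake_rack_hole2','stake_holder','charcoal','steel_block']:
        r=ctrl.mark_of(l,n); print(n,l,[(np.array(q['point']),round(q['conf'],2)) for q in r[:3]])
print(ctrl.read_state()['clock'])
E
```

```text
scene socket [(array([235.3, 182.6]), 0.89), (array([234.6, 209.8]), 0.44)]
scene ejector_pad [(array([208.8, 177.6]), 0.62)]
scene dome_stake [(array([232.8, 183.6]), 0.6)]
scene flat_stake [(array([315.8, 239. ]), 0.91)]
scene tapping_bar [(array([278.9, 271.6]), 0.59), (array([300.1, 226.2]), 0.48)]
scene stake_rack [(array([311.3, 258.3]), 0.85)]
scene stake_rack_hole0 [(array([233.3, 185.4]), 0.74), (array([288.8, 228. ]), 0.71), (array([318. , 239.7]), 0.71)]
scene stake_rack_hole1 [(array([233.3, 185.4]), 0.74), (array([288.8, 228. ]), 0.71), (array([318. , 239.7]), 0.71)]
scene stake_rack_hole2 [(array([233.3, 185.4]), 0.74), (array([288.8, 228. ]), 0.71), (array([318. , 239.7]), 0.71)]
scene stake_holder [(array([231.7, 209.4]), 0.77)]
scene charcoal [(array([232.3, 243. ]), 0.98)]
scene steel_block [(array([179.3, 221.2]), 0.64), (array([210.3, 176.4]), 0.24)]
top socket [(array([218.6, 182.4]), 0.71)]
top ejector_pad [(array([164.7, 173.3]), 0.72)]
top dome_stake [(array([218.9, 190.2]), 0.59), (array([215.9, 180.2]), 0.56)]
top flat_stake [(array([340.6, 207.1]), 0.69), (array([343.2, 202.1]), 0.64)]
top tapping_bar [(array([309.3, 208.2]), 0.54), (array([325.5, 251.5]), 0.45), (array([296.6, 161. ]), 0.43)]
top stake_rack [(array([341.5, 204.4]), 0.85)]
top stake_rack_hole0 [(array([347.8, 198.2]), 0.89), (array([375.8, 194.8]), 0.67), (array([309.4, 207. ]), 0.57)]
top stake_rack_hole1 [(array([347.8, 198.2]), 0.89), (array([375.8, 194.8]), 0.67), (array([309.4, 207. ]), 0.57)]
top stake_rack_hole2 [(array([347.8, 198.2]), 0.89), (array([375.8, 194.8]), 0.67), (array([309.4, 207. ]), 0.57)]
top stake_holder [(array([222.8, 189.2]), 0.81)]
top charcoal [(array([262.3, 241.1]), 0.74), (array([163.3, 172.9]), 0.49)]
top steel_block [(array([179.7, 245.5]), 0.97), (array([309.5, 208.4]), 0.42)]
1.35
```

```bash
python3 - <<'E'
from h import *
np.set_printoptions(precision=1,suppress=True)
S=ctrl.camera_info('scene');T=ctrl.camera_info('top')
for n in ['scene','top']:
    im=ctrl.get_image(n); np.save(n+'0.npy',im)
    save(n+'_h',im,(185,140,285,235) if n=='scene' else (150,145,260,225),7)
    save(n+'_r',im,(255,190,375,285) if n=='scene' else (285,170,405,240),6)
print('socket',tri([(S,[235.3,182.6]),(T,[218.6,182.4])]))
print('pad',tri([(S,[208.8,177.6]),(T,[164.7,173.3])]))
print('flat',tri([(S,[315.8,239.]),(T,[340.6,207.1])]))
print('h1',tri([(S,[318,239.7]),(T,[347.8,198.2])]), atz(T,[347.8,198.2],58),atz(T,[375.8,194.8],58),atz(T,[309.4,207],58),atz(S,[288.8,228],58))
print('rack',tri([(S,[311.3,258.3]),(T,[341.5,204.4])]))
print('charc',atz(T,[262.3,241.1],0),'steel',atz(T,[179.7,245.5],0),'holder',atz(T,[222.8,189.2],0),atz(S,[231.7,209.4],0))
E
```

```text
socket [506.7  32.6  89.1]
pad [530.1 151.1  57.7]
flat [ 469.3 -222.4   50.1]
h1 [ 483.4 -230.8   46. ] [ 483.1 -231.1   58. ] [ 491.1 -289.8   58. ] [ 463.7 -151.6   58. ] [ 462.6 -164.1   58. ]
rack [ 477.3 -224.5   -4.1]
charc [397.  -55.7   0. ] steel [384.4 122.6   0. ] holder [509.5  32.8   0. ] [512.7  51.5   0. ]
```

View pics/scene_h.png

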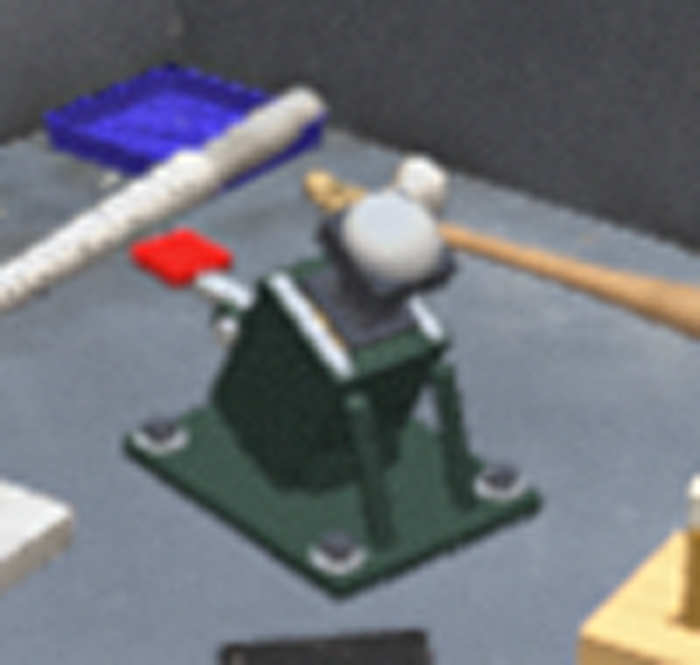

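View pics/top_h.png

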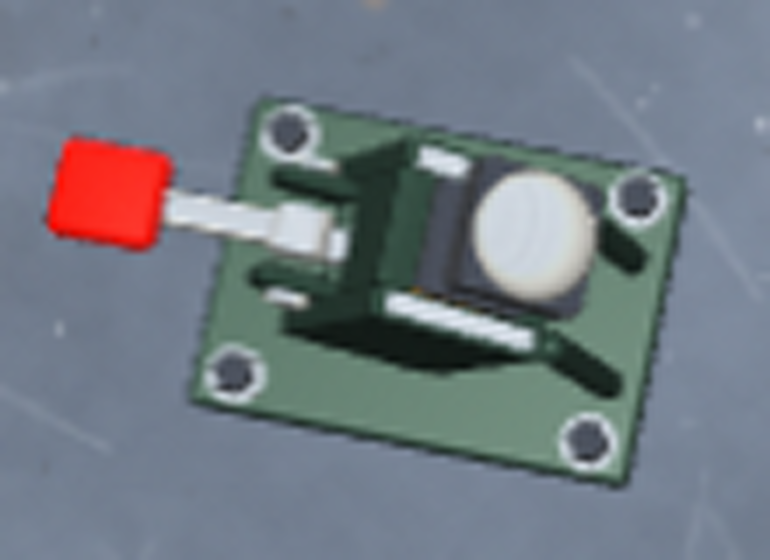

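View pics/scene_r.png

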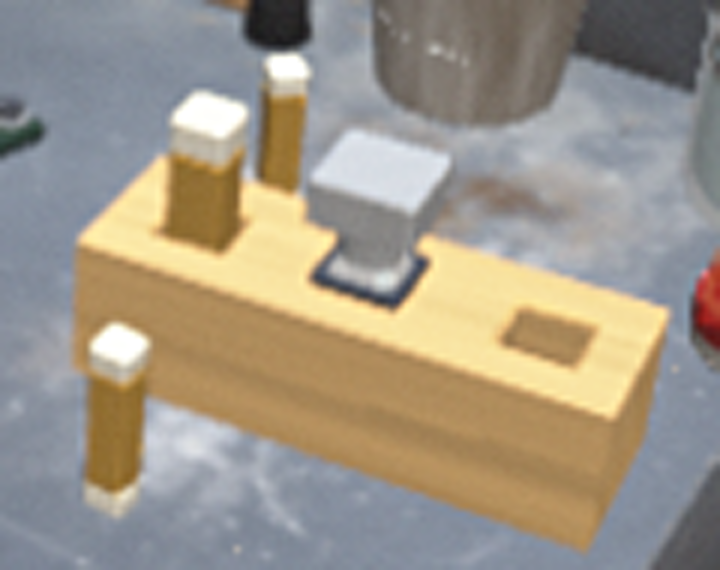

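View pics/top_r.png

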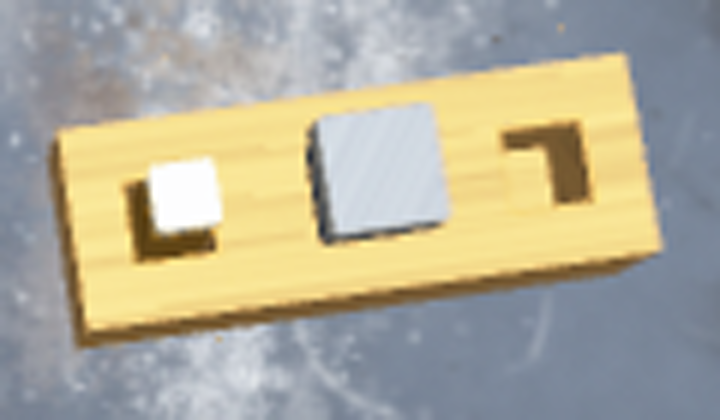

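View pics/wrist0.png

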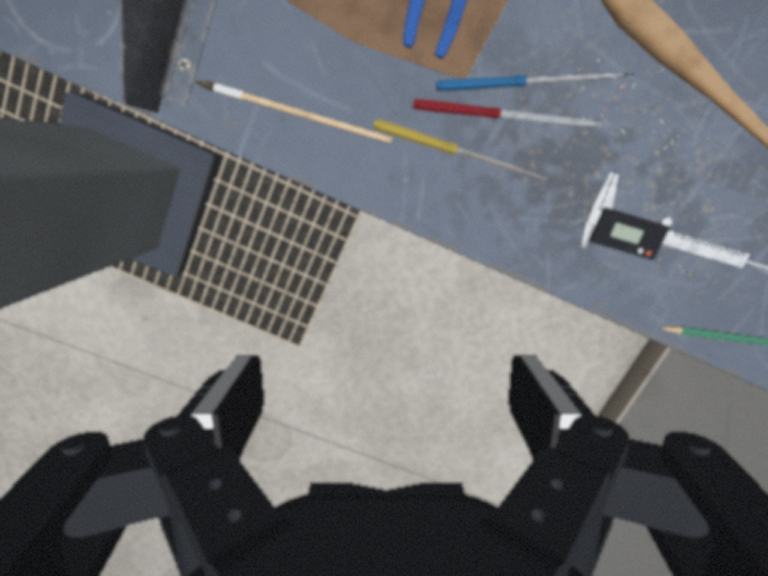

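```bash
cat > fit0.py <<'E'
from h import *
from scipy.optimize import least_squares
np.set_printoptions(precision=2,suppress=True)
S=ctrl.camera_info('scene');T=ctrl.camera_info('top')
def cv(p,s,o): return (np.array(p,float)+.5)/s-.5+np.array(o)
def Rz(a): return np.array([[np.cos(a),-np.sin(a),0],[np.sin(a),np.cos(a),0],[0,0,1]])
# rack
hx,hy=35,100
tp=cv([(57,130),(627,53),(662,248),(82,330)],6,(285,170)); tm=[(hx,hy,58),(hx,-hy,58),(-hx,-hy,58),(-hx,hy,58)]
sp=cv([(78,243),(165,157),(668,312),(612,418),(585,548)],6,(255,190)); sm=[(-hx,hy,58),(hx,hy,58),(hx,-hy,58),(-hx,-hy,58),(-hx,-hy,0)]
def res(p):
    W=lambda m: np.array(m,float)@Rz(p[2]).T+[p[0],p[1],0]
    return np.r_[(proj(T,W(tm))-tp).ravel(),(proj(S,W(sm))-sp).ravel()]
f=least_squares(res,[477,-225,0.1]);print('rack',f.x,np.degrees(f.x[2]));print(f.fun.reshape(-1,2))
for i,y in enumerate((66,0,-66)): print('hole',i,Rz(f.x[2])@[0,y,58]+[f.x[0],f.x[1],0])
# holder
tpb=cv([(260,97),(686,178),(628,487),(192,402)],7,(150,145)); 
spb=cv([(128,440),(340,590),(540,492)],7,(185,140))
tpp=cv([(72,138),(174,155),(155,250),(48,233)],7,(150,145))
spp=cv([(180,230),(232,258),(180,287),(132,255)],7,(185,140))
c=np.array
def resh(p):
    W=lambda m: c(m,float)@Rz(p[2]).T+[p[0],p[1],0]
    d=p[3]
    b={'++':(d+70,50,10),'+-':(d+70,-50,10),'-+':(d-70,50,10),'--':(d-70,-50,10)}
    # holder x->world +y ; holder y -> world -x
    mt=[b['+-'],b['--'],b['-+'],b['++']]
    ms=[b['++'],b['-+'],b['--']]
    P=lambda sx,sy:(115+sx*17,sy*15,67)
    mp=[P(1,-1),P(-1,-1),P(-1,1),P(1,1)]
    mps=[P(1,-1),P(-1,-1),P(-1,1),P(1,1)]
    return np.r_[(proj(T,W(mt))-tpb).ravel(),(proj(S,W(ms))-spb).ravel(),(proj(T,W(mp))-tpp).ravel(),(proj(S,W(mps))-spp).ravel()]
g=least_squares(resh,[507,33,1.4,0]);print('holder',g.x,np.degrees(g.x[2]));print(g.fun.reshape(-1,2))
print('pad',Rz(g.x[2])@[115,0,67]+[g.x[0],g.x[1],0])
ax=Rz(g.x[2])@[-.5,0,np.sqrt(.75)]
m=c([g.x[0],g.x[1],85]);print('axis',ax,'domeT',proj(T,m+40*ax),proj(S,m+40*ax), 'seen',cv((533,235),7,(150,145)),cv((393,235),7,(185,140)))
E
python3 fit0.py
```

```text
rack [ 476.71 -224.66    0.15] 8.49911749744711
[[ 0.27 -0.21]
 [-0.32  0.07]
 [-0.12  0.43]
 [ 1.06 -0.09]
 [-0.43 -0.58]
 [-0.55 -0.64]
 [ 0.22 -0.58]
 [ 0.01 -0.22]
 [ 0.09  0.5 ]]
hole 0 [ 466.96 -159.39   58.  ]
hole 1 [ 476.71 -224.66   58.  ]
hole 2 [ 486.47 -289.94   58.  ]
holder [510.76  32.7    1.4   21.69] 80.19618935728094
[[-0.24  0.01]
 [ 1.05 -0.31]
 [ 0.48  0.08]
 [-0.35  0.34]
 [-1.66 -0.73]
 [-0.24 -0.83]
 [ 0.89 -0.16]
 [-0.17 -0.15]
 [ 0.98  0.28]
 [ 0.53  0.6 ]
 [ 0.02  0.1 ]
 [ 0.88 -0.79]
 [ 0.54 -0.85]
 [-0.9  -1.95]
 [-1.05 -1.46]]
pad [530.34 146.02  67.  ]
axis [-0.09 -0.49  0.87] domeT [[227.47 178.71]] [[240.96 173.78]] seen [225.71 178.14] [240.71 173.14]
```

```bash
cat >> h.py <<'E'
def Rt(st): return Ro.from_euler('xyz',st['tool_rot']).as_matrix()
def delta(Rc,pc,Rg,pg):
    """shift in tool axes (units) and rotvec in tool axes (units)"""
    return Rc.T@(np.array(pg)-np.array(pc))/750, Ro.from_matrix(Rc.T@Rg).as_rotvec(degrees=True)/6
E
python3 - <<'E'
from h import *
np.set_printoptions(precision=3,suppress=True)
S=ctrl.camera_info('scene');T=ctrl.camera_info('top')
st=ctrl.read_state();print(Rt(st));
print('front bottom',atz(T,np.array([622,440])/1.5,0),atz(S,np.array([505,515])/1.5,0),atz(T,np.array([640,110])/1.5,0))
def aty(ci,p,y):
    o,v=ray(ci,p);return o+v*(y-o[1])/v[1]
for p in [(660,235),(530,470),(600,340),(692,150),(640,350)]: print(p,aty(S,np.array(p)/1.5,-400),aty(S,np.array(p)/1.5,-420))
ci=ctrl.camera_info('wrist'); R=np.array(ci['R']);o=-R.T@ci['t'];print('cam pos in tool',Rt(st).T@(o-st['eef_pos']),'cam axes in tool\n',R@Rt(st))
E
```

```text
[[ 0.     0.914  0.405]
 [-0.     0.405 -0.914]
 [-1.     0.     0.   ]]
front bottom [ 288.171 -384.096    0.   ] [ 298.946 -376.993    0.   ] [ 794.536 -437.237    0.   ]
(660, 235) [ 629.608 -400.     240.34 ] [ 503.982 -420.     284.842]
(530, 470) [ 277.618 -400.     104.512] [ 212.245 -420.     172.266]
(600, 340) [ 429.15  -400.     178.079] [ 337.838 -420.     233.239]
(692, 150) [ 714.842 -400.     338.919] [ 574.626 -420.     366.547]
(640, 350) [ 737.638 -400.      -0.073] [ 593.52  -420.      85.583]
cam pos in tool [-169.853   73.227   -0.095] cam axes in tool
 [[-0.001  0.     1.   ]
 [-0.287 -0.958 -0.   ]
 [ 0.958 -0.287  0.001]]
```

Request:
servo_tool:
  rows:
    - {"dx": -0.07,"wx": -0.94,"fingers": 1}
    - {"dx": -0.07,"wx": -0.94,"fingers": 1}
    - {"dx": -0.07,"wx": -0.94,"fingers": 1}
    - {"dx": -0.07,"wx": -0.94,"fingers": 1}
    - {"dx": -0.05,"wx": -0.94,"fingers": 1}

```text
schema error: expected keys dx, dy, dz, wx, wy, wz, fingers
```

```bash
cat > go.py <<'E'
import sys
from h import *
np.set_printoptions(precision=4,suppress=True)
yawh=np.radians(80.2); 
def down(azy):
    # tool pointing down, tool y azimuth azy
    x=np.array([0,0,-1.]);y=np.array([np.cos(azy),np.sin(azy),0]);return np.c_[x,y,np.cross(x,y)]
def st_print():
    st=ctrl.read_state();print('t',round(st['clock'],2),'p',st['eef_pos'],'f',st['force'],'w',round(st['width'],1),'q',st['qpos']);return st
E
python3 - <<'E'
from go import *
st=st_print();R=Rt(st);print(R)
print(delta(R,st['eef_pos'],down(yawh),[530,146,300]))
E
```

```text
t 1.45 p [ 263.1726 -594.3714  204.9303] f [-0.1724  0.1497 -0.6213] w 85.7 q [ 1.0882  0.6284  0.0385  1.5174 -0.027   0.9963 -0.02  ]
[[ 0.0001  0.9144  0.4048]
 [-0.      0.4048 -0.9144]
 [-1.      0.      0.0001]]
(array([-0.1268,  0.7249, -0.7586]), array([-9.387 ,  0.0007, -0.    ]))
```

All keys are needed.

Request:
servo_tool:
  rows:
    - {"dx": -0.07,"dy": 0,"dz": 0,"wx": -0.94,"wy": 0,"wz": 0,"fingers": 1}
    - {"dx": -0.07,"dy": 0,"dz": 0,"wx": -0.94,"wy": 0,"wz": 0,"fingers": 1}
    - {"dx": -0.07,"dy": 0,"dz": 0,"wx": -0.94,"wy": 0,"wz": 0,"fingers": 1}
    - {"dx": -0.07,"dy": 0,"dz": 0,"wx": -0.94,"wy": 0,"wz": 0,"fingers": 1}
    - {"dx": -0.05,"dy": 0,"dz": 0,"wx": -0.94,"wy": 0,"wz": 0,"fingers": 1}

```text
clock: 2.08
eef_pos: [263.2, -594.6, 455.4]
tool_rot: [-0.444, 1.568, -1.103]
force: [0.7, -0.8, -0.5]
width: 0.4
```

```bash
python3 - <<'E'
from go import *
st=st_print();R=Rt(st);print(R)
print(delta(R,st['eef_pos'],down(yawh),[530,146,300]))
print(delta(down(yawh),st['eef_pos'],down(yawh),[530,146,300]))
E
```

```text
t 2.08 p [ 263.2147 -594.5977  455.3916] f [ 0.7315 -0.7695 -0.4591] w 0.4 q [ 1.1499  0.4972 -0.0757  1.0625  0.0362  1.5799  0.425 ]
[[ 0.0014  0.6122  0.7907]
 [-0.0028  0.7907 -0.6122]
 [-1.     -0.0013  0.0028]]
(array([ 0.2049,  0.9989, -0.3238]), array([-4.6577,  0.0233,  0.0192]))
(array([0.2072, 1.0336, 0.1824]), array([0., 0., 0.]))
```

Request:
servo_tool:
  rows:
    - {"dx": 0,"dy": 0.076,"dz": -0.025,"wx": -0.93,"wy": 0,"wz": 0,"fingers": 1}
    - {"dx": 0,"dy": 0.078,"dz": -0.017,"wx": -0.93,"wy": 0,"wz": 0,"fingers": 1}
    - {"dx": 0,"dy": 0.08,"dz": -0.009,"wx": -0.93,"wy": 0,"wz": 0,"fingers": 1}
    - {"dx": 0,"dy": 0.08,"dz": -0.001,"wx": -0.93,"wy": 0,"wz": 0,"fingers": 1}
    - {"dx": 0,"dy": 0.08,"dz": 0.006,"wx": -0.93,"wy": 0,"wz": 0,"fingers": 1}

```text
clock: 2.7
eef_pos: [366.8, -310.2, 452.7]
tool_rot: [-0.595, 1.57, -0.767]
force: [0.6, 0.7, 0.7]
width: -0.2
```

Request:
servo_tool:
  rows:
    - {"dx": 0,"dy": 0.08,"dz": 0.014,"wx": 0,"wy": 0,"wz": 0,"fingers": 1}
    - {"dx": 0,"dy": 0.08,"dz": 0.014,"wx": 0,"wy": 0,"wz": 0,"fingers": 1}
    - {"dx": 0,"dy": 0.08,"dz": 0.014,"wx": 0,"wy": 0,"wz": 0,"fingers": 1}
    - {"dx": 0.03,"dy": 0.075,"dz": 0.014,"wx": 0,"wy": 0,"wz": 0,"fingers": 1}
    - {"dx": 0.04,"dy": 0.07,"dz": 0.013,"wx": 0,"wy": 0,"wz": 0,"fingers": 1}

```text
clock: 3.32
eef_pos: [468.5, -35.0, 400.2]
tool_rot: [-0.012, 1.568, -0.186]
force: [1.5, -0.5, -0.1]
width: 0.1
```

```bash
python3 - <<'E'
from go import *
st=st_print();R=Rt(st);print(R)
print(delta(R,st['eef_pos'],down(yawh),[530,146,200]))
save('w1',ctrl.get_image('wrist'),s=1.5)
E
```

```text
t 3.33 p [468.5231 -34.9937 400.2252] f [ 1.4833 -0.5362 -0.0644] w 0.1 q [ 0.4122  0.2071 -0.4972  1.6686  0.1031  1.2887 -0.2794]
[[ 0.0031  0.1739  0.9848]
 [-0.0006  0.9848 -0.1739]
 [-1.     -0.      0.0032]]
(array([0.2671, 0.2519, 0.0379]), array([-0.0362,  0.0306,  0.0004]))
```

View pics/w1.png

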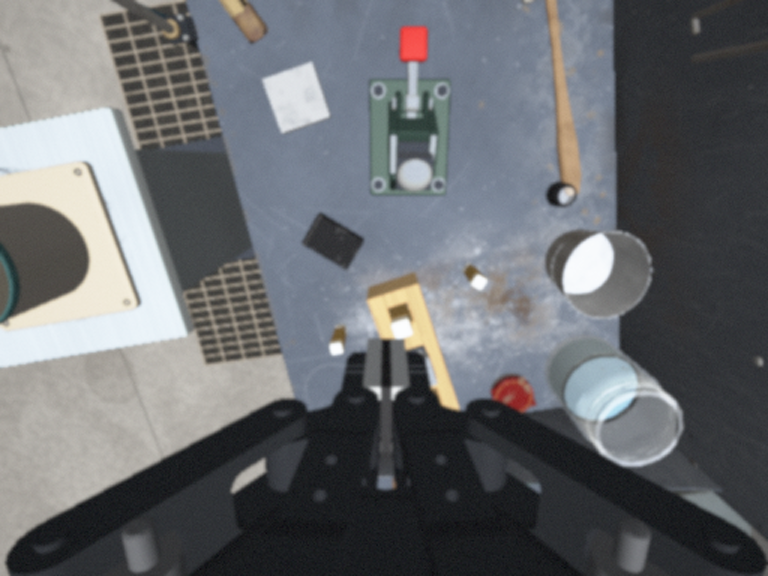

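Request:
servo_tool:
  rows:
    - {"dx": 0.02,"dy": 0.08,"dz": 0.01,"wx": 0,"wy": 0,"wz": 0,"fingers": 1}
    - {"dx": 0.02,"dy": 0.08,"dz": 0.01,"wx": 0,"wy": 0,"wz": 0,"fingers": 1}
    - {"dx": 0.03,"dy": 0.075,"dz": 0.01,"wx": 0,"wy": 0,"wz": 0,"fingers": 1}
    - {"dx": 0.08,"dy": 0.017,"dz": 0.008,"wx": 0,"wy": 0,"wz": 0,"fingers": 1}
    - {"dx": 0.08,"dy": 0,"dz": 0,"wx": 0,"wy": 0,"wz": 0,"fingers": 1}

```text
clock: 4.0
eef_pos: [529.3, 146.0, 226.2]
tool_rot: [0.766, 1.569, 0.594]
force: [-0.1, -0.1, 0.1]
width: -0.3
```

Request:
servo_tool:
  rows:
    - {"dx": 0.08,"dy": 0,"dz": 0,"wx": 0,"wy": 0,"wz": 0,"fingers": 1}
    - {"dx": 0.05,"dy": 0,"dz": 0,"wx": 0,"wy": 0,"wz": 0,"fingers": 1}
    - {"dx": 0,"dy": 0,"dz": 0,"wx": 0,"wy": 0,"wz": 0,"fingers": 1}

```text
clock: 4.38
eef_pos: [526.5, 143.1, 127.6]
tool_rot: [-2.628, 1.565, -2.802]
force: [0.3, 0.4, 0.7]
width: 0.1
```

```bash
python3 - <<'E'
from go import *
st=st_print();R=Rt(st)
print(delta(R,st['eef_pos'],down(yawh),[530,146,67]))
ci=ctrl.camera_info('wrist')
save('w2',ctrl.get_image('wrist'),s=1.5)
S=ctrl.get_image('scene');save('s2',S,(170,80,300,200),6)
print(proj(ci,[530,146,67]))
E
```

```text
t 4.38 p [526.5125 143.1058 127.6401] f [0.2563 0.4375 0.7476] w 0.1 q [-0.0148  0.6211 -0.4612  1.8736  0.392   0.7436 -0.8706]
(array([0.0808, 0.0049, 0.0043]), array([-0.0356, -0.0512,  0.0288]))
[[260.5703 189.2952]]
```

View pics/w2.png

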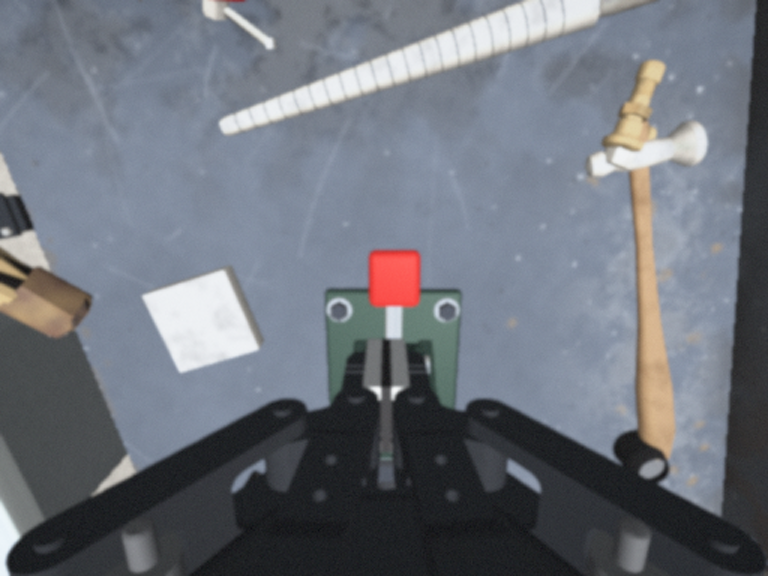

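View pics/s2.png

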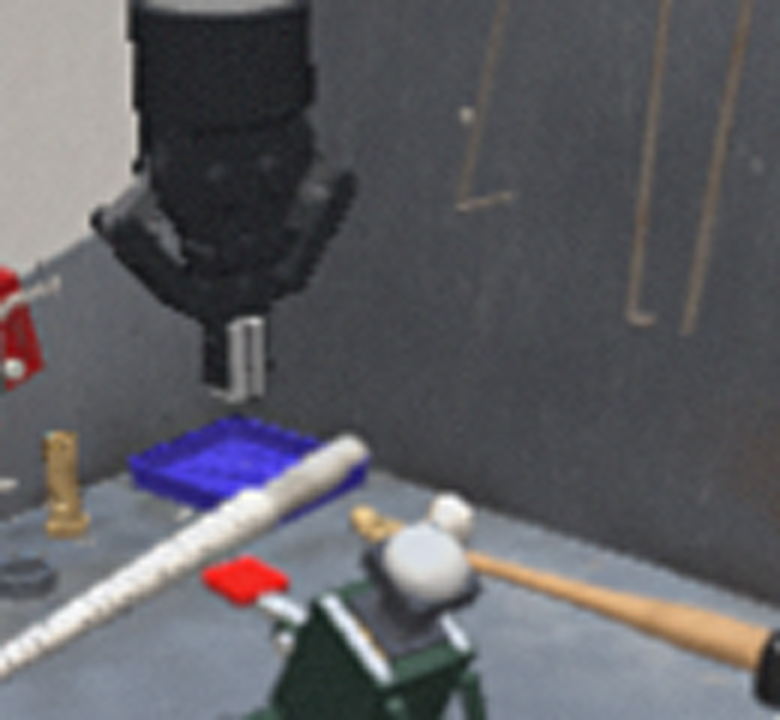

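Request:
servo_tool:
  rows:
    - {"dx": 0.045,"dy": 0.009,"dz": 0.007,"wx": 0,"wy": 0,"wz": 0,"fingers": 1}
    - {"dx": 0.03,"dy": 0,"dz": 0,"wx": 0,"wy": 0,"wz": 0,"fingers": 1}
    - {"dx": 0.01,"dy": 0,"dz": 0,"wx": 0,"wy": 0,"wz": 0,"fingers": 1}
    - {"dx": 0.01,"dy": 0,"dz": 0,"wx": 0,"wy": 0,"wz": 0,"fingers": 1}

```text
clock: 4.97
eef_pos: [536.4, 150.4, 60.1]
tool_rot: [0.457, 1.567, 0.282]
force: [0.0, -0.2, 0.3]
width: 0.2
```

Request:
servo_tool:
  rows:
    - {"dx": 0.008,"dy": 0,"dz": 0,"wx": 0,"wy": 0,"wz": 0,"fingers": 1}
    - {"dx": 0.008,"dy": 0,"dz": 0,"wx": 0,"wy": 0,"wz": 0,"fingers": 1}

```text
clock: 5.22
eef_pos: [535.4, 150.1, 47.0]
tool_rot: [0.415, 1.569, 0.24]
force: [-1.1, 1.1, 0.0]
width: -0.0
```

```bash
python3 - <<'E'
from go import *
st=st_print();R=Rt(st)
save('w3',ctrl.get_image('wrist'),s=1.5)
S=ctrl.get_image('scene');save('s3',S,(170,80,300,200),6)
E
```

```text
t 5.22 p [535.4117 150.1151  47.0042] f [-1.0934  1.1478  0.0347] w -0.0 q [-0.0788  0.7458 -0.381   1.9051  0.4791  0.5796 -0.9497]
```

View pics/s3.png

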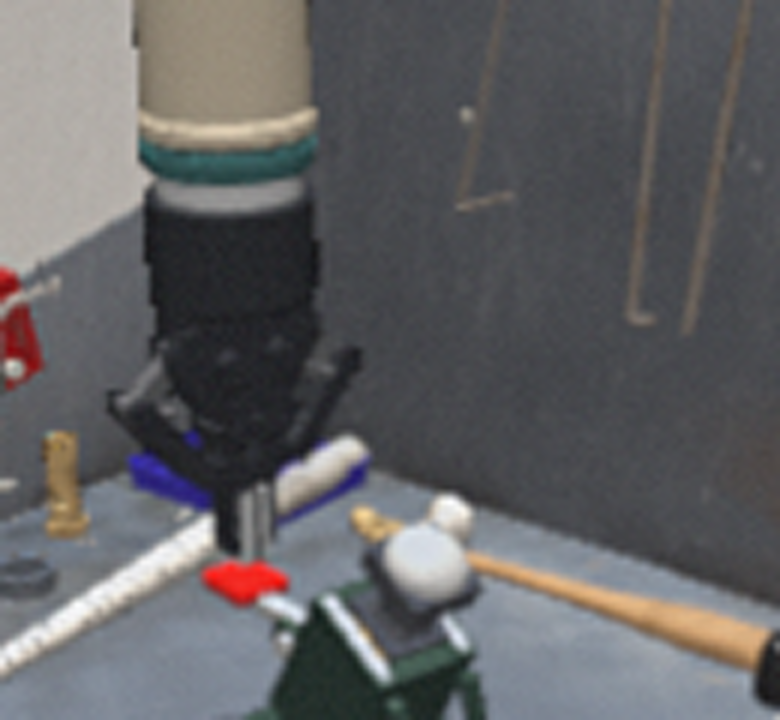

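View pics/w3.png

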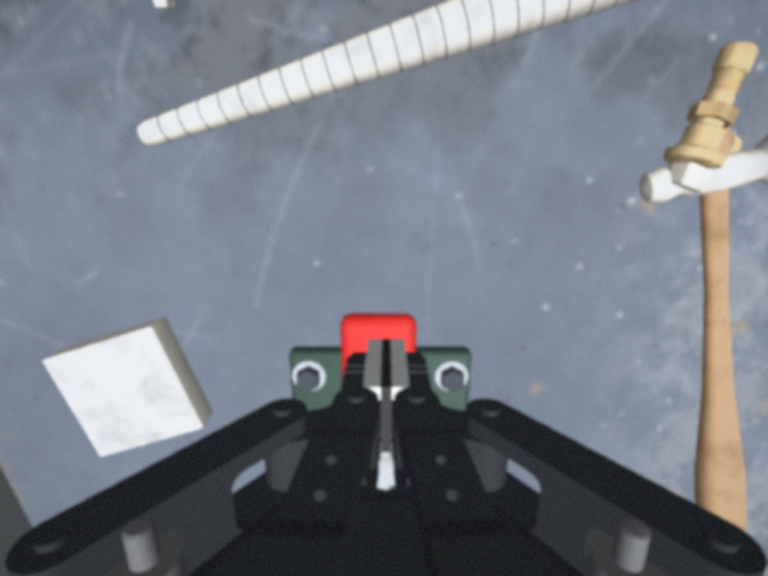

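```bash
python3 - <<'E'
from go import *
S=ctrl.camera_info('scene');W=ctrl.camera_info('wrist')
st=st_print()
for z in (47,67,90): print(proj(S,[535.4,150.1,z]), proj(W,[535.4,150.1,z]))
for sx in(-17,17):
  for sy in (-15,15):
    a=np.radians(80.2);p=[530.3+sx*np.cos(a)-sy*np.sin(a),146+sx*np.sin(a)+sy*np.cos(a),67];print(p,proj(S,p),proj(W,p))
print(tri([(S,[170+243/6,80+580/6])]) if 0 else '')
T=ctrl.get_image('top');save('t3',T,(130,130,260,220),6)
E
```

```text
t 5.33 p [534.6398 149.8558  46.318 ] f [0.3242 0.9473 0.6537] w -0.0 q [-0.0789  0.7469 -0.3808  1.9057  0.4789  0.58   -0.9495]
[[210.8583 180.4616]] [[257.7828 221.0125]]
[[210.5427 174.0613]] [[257.853  234.5578]]
[[210.1759 166.5548]] [[257.9572 254.6598]]
[np.float64(542.1875569914297), np.float64(126.69492323829017), 67] [[218.2536 175.5872]] [[275.4467 267.1861]]
[np.float64(512.625320036925), np.float64(131.80120821327114), 67] [[209.3798 178.6245]] [[226.3037 267.3389]]
[np.float64(547.9746799630749), np.float64(160.19879178672886), 67] [[211.1615 171.6406]] [[276.3411 215.3578]]
[np.float64(518.4124430085702), np.float64(165.3050767617098), 67] [[202.3714 174.5437]] [[224.2023 215.5352]]
```

View pics/t3.png

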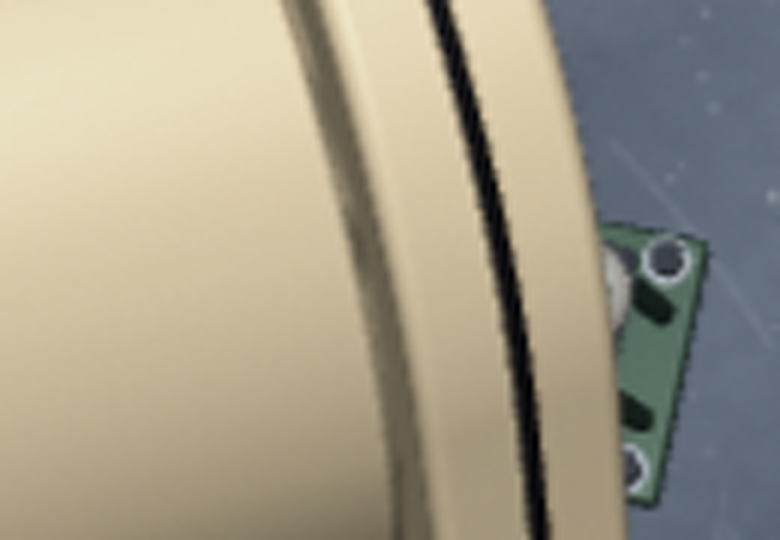

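Request:
servo_tool:
  rows:
    - {"dx": 0.006,"dy": 0,"dz": 0,"wx": 0,"wy": 0,"wz": 0,"fingers": 1}
    - {"dx": 0.006,"dy": 0,"dz": 0,"wx": 0,"wy": 0,"wz": 0,"fingers": 1}

```text
clock: 5.62
eef_pos: [535.3, 150.5, 37.7]
tool_rot: [0.881, 1.57, 0.707]
force: [-0.5, 1.2, 0.9]
width: 0.4
```

```bash
python3 - <<'E'
from go import *
st=st_print();R=Rt(st)
save('w4',ctrl.get_image('wrist'),(180,180,340,300),5)
S=ctrl.get_image('scene');save('s4',S,(180,120,280,200),7)
E
```

```text
t 5.62 p [535.2579 150.4882  37.6798] f [-0.5221  1.1747  0.9498] w 0.4 q [-0.0858  0.7601 -0.3709  1.9091  0.4881  0.5606 -0.9576]
```

View pics/s4.png

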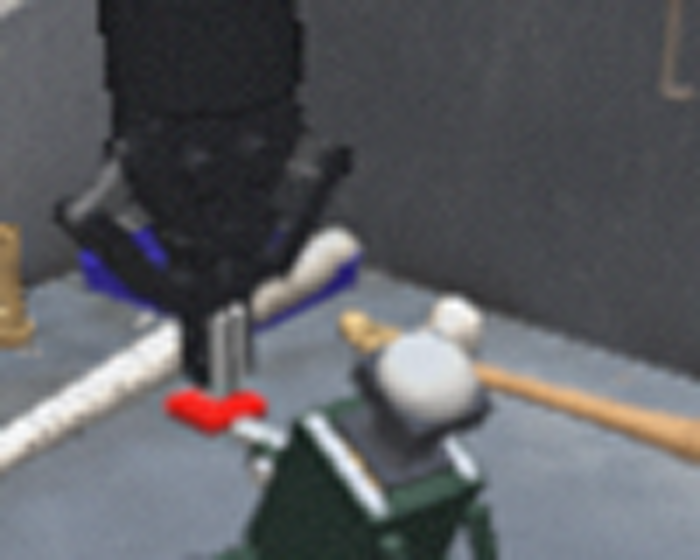

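View pics/w4.png

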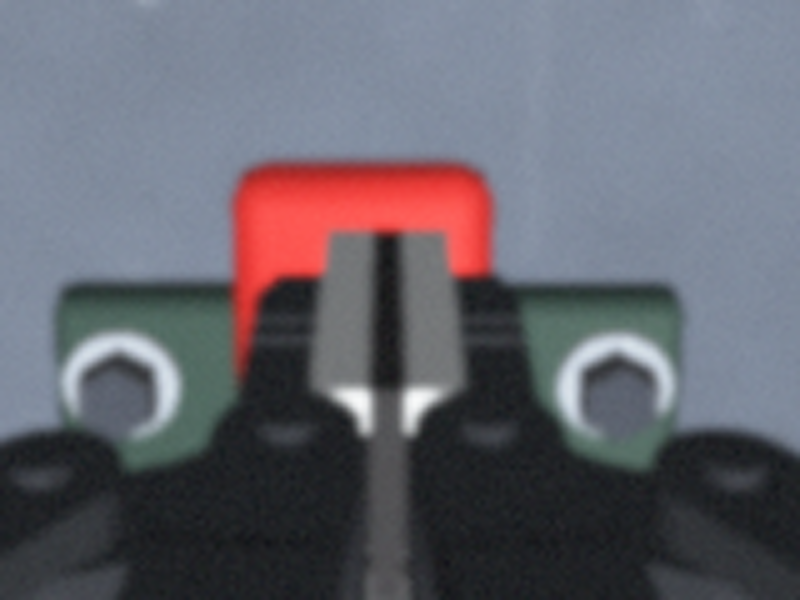

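Request:
servo_tool:
  rows:
    - {"dx": 0.006,"dy": 0,"dz": 0,"wx": 0,"wy": 0,"wz": 0,"fingers": 1}
    - {"dx": 0.005,"dy": 0,"dz": 0,"wx": 0,"wy": 0,"wz": 0,"fingers": 1}

```text
clock: 5.98
eef_pos: [535.3, 150.8, 30.8]
tool_rot: [0.49, 1.569, 0.315]
force: [-1.6, 1.2, 13.5]
width: -0.3
```

Request:
servo_tool:
  rows:
    - {"dx": 0.005,"dy": 0,"dz": 0,"wx": 0,"wy": 0,"wz": 0,"fingers": 1}

```text
clock: 6.1
eef_pos: [535.2, 150.7, 26.9]
tool_rot: [0.447, 1.569, 0.273]
force: [-2.3, 0.3, 12.2]
width: -0.2
```

Request:
servo_tool:
  rows:
    - {"dx": 0.006,"dy": 0,"dz": 0,"wx": 0,"wy": 0,"wz": 0,"fingers": 1}
    - {"dx": 0.005,"dy": 0,"dz": 0,"wx": 0,"wy": 0,"wz": 0,"fingers": 1}

```text
clock: 6.35
eef_pos: [535.0, 149.6, 18.6]
tool_rot: [-0.878, 1.569, -1.053]
force: [-2.8, -1.5, 14.3]
width: -0.1
```

```bash
python3 - <<'E'
from go import *
st=st_print();R=Rt(st)
S=ctrl.get_image('scene');save('s5',S,(180,120,280,200),7)
E
```

```text
t 6.35 p [535.0154 149.6369  18.5708] f [-2.812  -1.5068 14.3065] w -0.1 q [-0.1012  0.7893 -0.3471  1.9165  0.5081  0.5226 -0.9751]
```

View pics/s5.png

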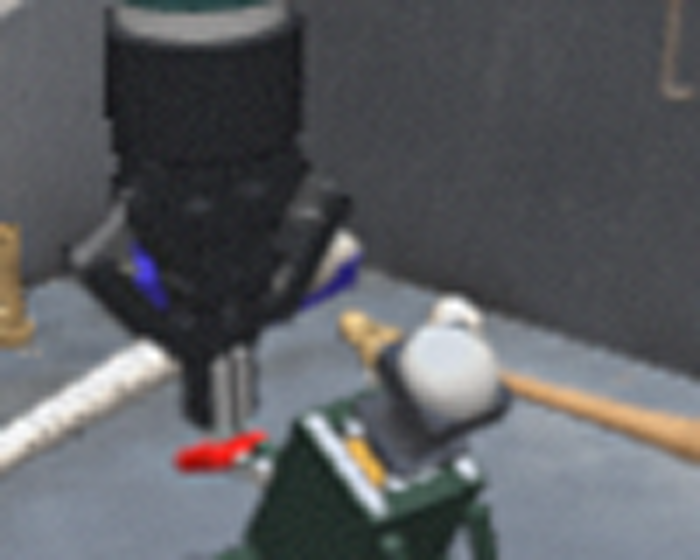

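Request:
servo_tool:
  rows:
    - {"dx": 0.006,"dy": 0,"dz": 0,"wx": 0,"wy": 0,"wz": 0,"fingers": 1}

```text
clock: 6.52
eef_pos: [535.2, 149.4, 14.1]
tool_rot: [-0.777, 1.569, -0.952]
force: [-1.5, -1.3, 9.3]
width: -0.1
```

Request:
servo_tool:
  rows:
    - {"dx": 0.004,"dy": 0,"dz": 0,"wx": 0,"wy": 0,"wz": 0,"fingers": 1}

```text
clock: 6.65
eef_pos: [535.5, 149.3, 12.5]
tool_rot: [-0.764, 1.568, -0.939]
force: [-7.8, -3.8, 43.2]
width: 0.1
```

Request:
servo_tool:
  rows:
    - {"dx": -0.06,"dy": 0,"dz": 0,"wx": 0,"wy": 0,"wz": 0,"fingers": 1}
    - {"dx": -0.08,"dy": 0,"dz": 0,"wx": 0,"wy": 0,"wz": 0,"fingers": 0.5}
    - {"dx": -0.08,"dy": 0,"dz": 0,"wx": 0,"wy": 0,"wz": 0,"fingers": 0}
    - {"dx": -0.08,"dy": 0,"dz": 0,"wx": 0,"wy": 0,"wz": 0,"fingers": 0}

```text
clock: 7.15
eef_pos: [534.5, 149.5, 236.7]
tool_rot: [-2.156, 1.57, -2.331]
force: [1.2, 0.8, -0.5]
width: 54.3
```

```bash
cat >> go.py <<'E'
M=np.array([511.,33.,85.]); a=np.array([-.5*np.cos(yawh),-.5*np.sin(yawh),np.sqrt(.75)]); hy=np.array([-np.sin(yawh),np.cos(yawh),0])
def tilt(x,z):
    x=x/np.linalg.norm(x);z=z-x*(z@x);z/=np.linalg.norm(z);return np.c_[x,np.cross(z,x),z]
Rs=tilt(-a,-hy)
def rows(Rg,pg,n=None,st=None,Rc=None,pc=None):
    if Rc is None: st=st or ctrl.read_state();Rc=Rt(st);pc=st['eef_pos']
    pg=np.array(pg,float);rv=Ro.from_matrix(Rc.T@Rg).as_rotvec(degrees=True)
    D=np.linalg.norm(pg-pc);A=np.abs(rv).max()
    n=n or int(max(np.ceil(D/60),np.ceil(A/6-1e-6),1));print('n',n,'D',round(D,1),'rv',rv)
    for i in range(n):
        R=Rc@Ro.from_rotvec(rv*i/n,degrees=True).as_matrix()
        d=R.T@(pg-pc)/n/750
        print('  d',np.round(d,3),'w',np.round(rv/n/6,2))
E
python3 - <<'E'
from go import *
st=st_print()
save('w6',ctrl.get_image('wrist'),s=1.5)
S=ctrl.get_image('scene');np.save('s6.npy',S);save('s6',S,(190,120,290,200),7)
rows(Rs,M+a*(50+19-23+60)) 
print(M+a*106, Rs)
E
```

```text
t 7.15 p [534.4547 149.5351 236.7237] f [ 1.1505  0.7818 -0.5278] w 54.3 q [ 0.0346  0.4995 -0.5398  1.7358  0.2992  0.9896 -0.7926]
n 5 D 186.6 rv [-0.0698  0.6768 29.6807]
  d [ 0.017 -0.047 -0.002] w [-0.    0.02  0.99]
  d [ 0.012 -0.048 -0.002] w [-0.    0.02  0.99]
  d [ 0.007 -0.049 -0.002] w [-0.    0.02  0.99]
  d [ 0.002 -0.05  -0.002] w [-0.    0.02  0.99]
  d [-0.003 -0.05  -0.002] w [-0.    0.02  0.99]
[501.9789 -19.2266 176.7987] [[ 0.0851  0.1474  0.9854]
 [ 0.4927  0.8534 -0.1702]
 [-0.866   0.5     0.    ]]
```

View pics/w6.png

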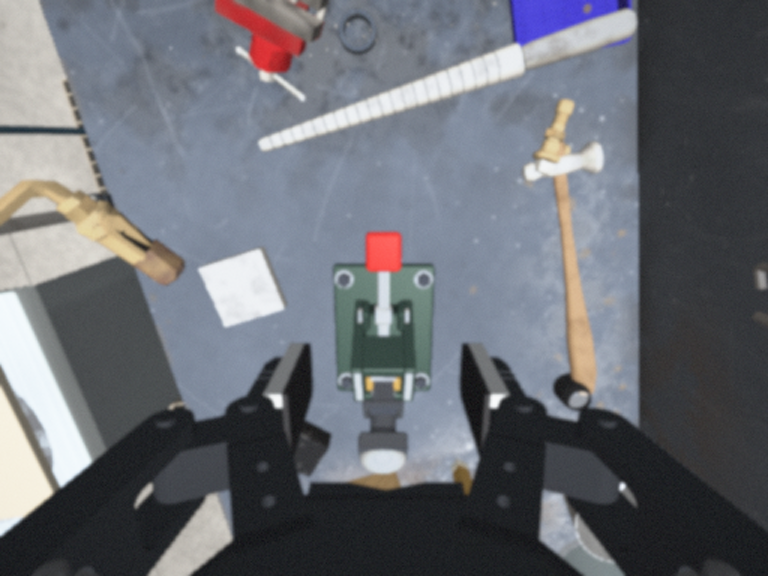

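View pics/s6.png

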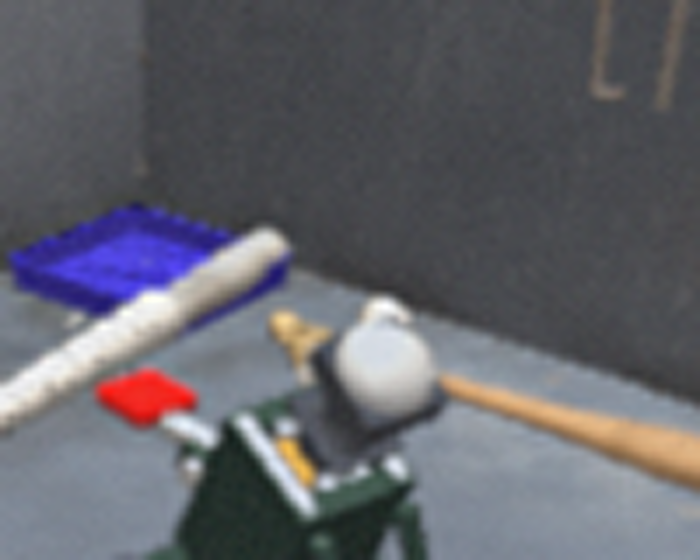

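Request:
servo_tool:
  rows:
    - {"dx": 0.017,"dy": -0.047,"dz": -0.002,"wx": 0,"wy": 0.02,"wz": 0.99,"fingers": 0}
    - {"dx": 0.012,"dy": -0.048,"dz": -0.002,"wx": 0,"wy": 0.02,"wz": 0.99,"fingers": 0}
    - {"dx": 0.007,"dy": -0.049,"dz": -0.002,"wx": 0,"wy": 0.02,"wz": 0.99,"fingers": 0}
    - {"dx": 0.002,"dy": -0.05,"dz": -0.002,"wx": 0,"wy": 0.02,"wz": 0.99,"fingers": 0}
    - {"dx": -0.003,"dy": -0.05,"dz": -0.002,"wx": 0,"wy": 0.02,"wz": 0.99,"fingers": 0}

```text
clock: 7.88
eef_pos: [496.3, -22.9, 170.4]
tool_rot: [1.589, 1.05, 1.414]
force: [0.8, 0.3, -1.1]
width: 85.3
```

Request:
servo_tool:
  rows:
    - {"dx": 0,"dy": 0,"dz": 0,"wx": 0,"wy": 0,"wz": 0,"fingers": 0}

```text
clock: 8.0
eef_pos: [494.8, -28.8, 167.0]
tool_rot: [1.605, 1.052, 1.415]
force: [-0.2, -0.5, 0.7]
width: 85.5
```

```bash
python3 - <<'E'
from go import *
st=st_print();R=Rt(st);print(delta(R,st['eef_pos'],Rs,M+a*106))
W=ctrl.camera_info('wrist');im=ctrl.get_image('wrist');np.save('w7.npy',im)
save('w7',im,s=1.5)
print('mouth',proj(W,M)*1.5,'pad',proj(W,[530.3,146,67])*1.5, 'tcp',proj(W,st['eef_pos'])*1.5)
for p in (15,20,25): print(proj(W,M+a*(p+52))*1.5)
S=ctrl.get_image('scene');save('s7',S,(170,80,290,190),6)
E
```

```text
t 8.0 p [494.8046 -28.774  167.0152] f [-0.2141 -0.4643  0.6868] w 85.5 q [ 0.9233  0.6986 -0.8532  1.9696 -0.0201  0.6908  0.0222]
(array([-0.0043,  0.0189,  0.0068]), array([-0.2064, -0.0704,  0.0435]))
mouth [[394.0804 250.4255]] pad [[390.7999 114.7803]] tcp [[385.0484 332.7916]]
[[395.6821 278.8002]]
[[395.841  281.6156]]
[[396.0074 284.5629]]
```

View pics/w7.png

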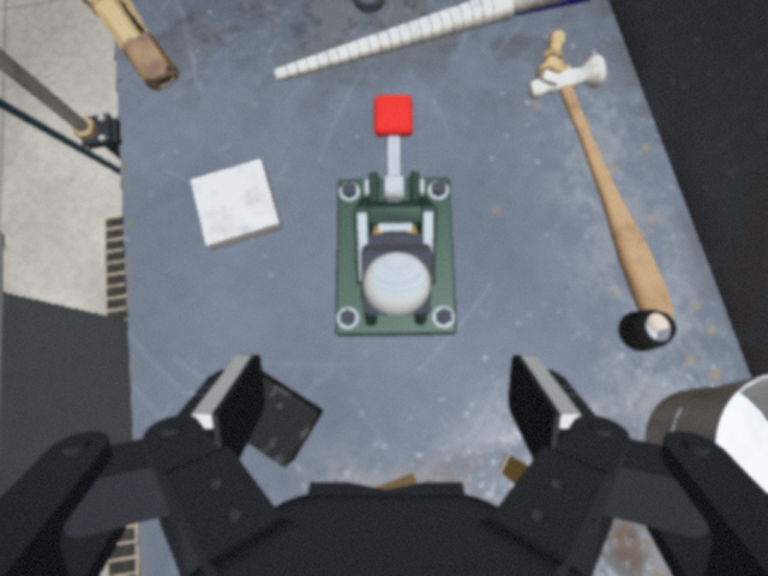

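View pics/s7.png

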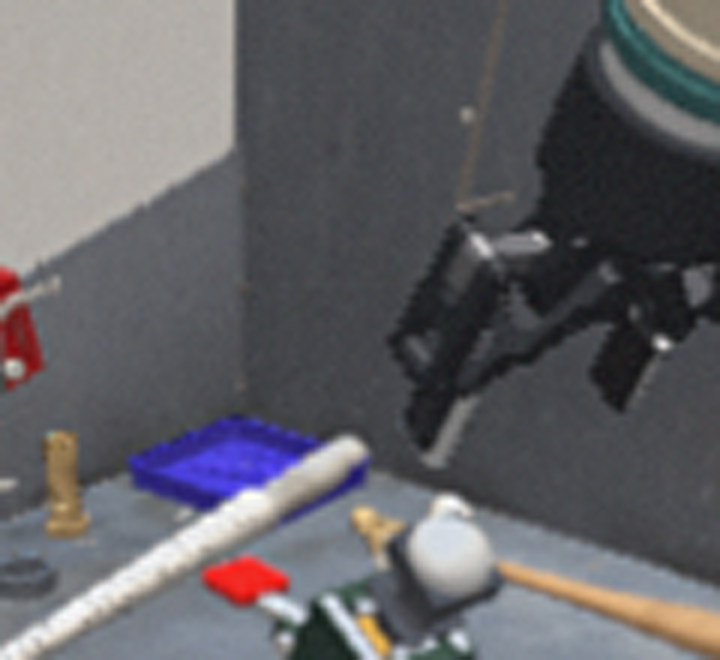

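```bash
python3 - <<'E'
from go import *
S=ctrl.camera_info('scene');W=ctrl.camera_info('wrist')
hx=np.array([np.cos(yawh),np.sin(yawh),0]);ex=np.cross(hy,a) # socket x
b0=proj(S,M+a*44)[0];print('before',b0,'obs 241.1 173.6')
for p in (10,14,18,22,26):
  for l in (0,.1,.2):
    q=M+a*(p-25)+ (a*np.cos(l)-ex*np.sin(l))*(44+25)
    print(p,l,proj(S,q)[0]-b0,proj(W,q)[0]*1.5)
print('obs diff 4.2 -1.2; wrist 397 283')
E
```

```text
before [241.4409 172.707 ] obs 241.1 173.6
10 0 [ 1.2871 -2.5506] [395.3712 285.414 ]
10 0.1 [ 2.8099 -0.3902] [395.3975 297.1872]
10 0.2 [4.2331 1.9345] [395.4058 308.1767]
14 0 [ 1.808  -3.5827] [395.4742 287.6288]
14 0.1 [ 3.3371 -1.4175] [395.5    299.5782]
14 0.2 [4.766  0.9131] [395.5071 310.7202]
18 0 [ 2.3324 -4.6216] [395.5809 289.9207]
18 0.1 [ 3.8679 -2.4518] [395.606  302.0516]
18 0.2 [ 5.3025 -0.1152] [395.6119 313.3501]
22 0 [ 2.8604 -5.6675] [395.6914 292.2937]
22 0.1 [ 4.4022 -3.4929] [395.7157 304.6116]
22 0.2 [ 5.8427 -1.1504] [395.7202 316.0709]
26 0 [ 3.3919 -6.7204] [395.8058 294.7521]
26 0.1 [ 4.9403 -4.541 ] [395.8293 307.2628]
26 0.2 [ 6.3865 -2.1925] [395.8324 318.8873]
obs diff 4.2 -1.2; wrist 397 283
```

```bash
python3 - <<'E'
from h import *
im=np.load('w7.npy');save('w7c',im,(215,110,315,230),6)
E
```

```text
(no output)
```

View pics/w7c.png

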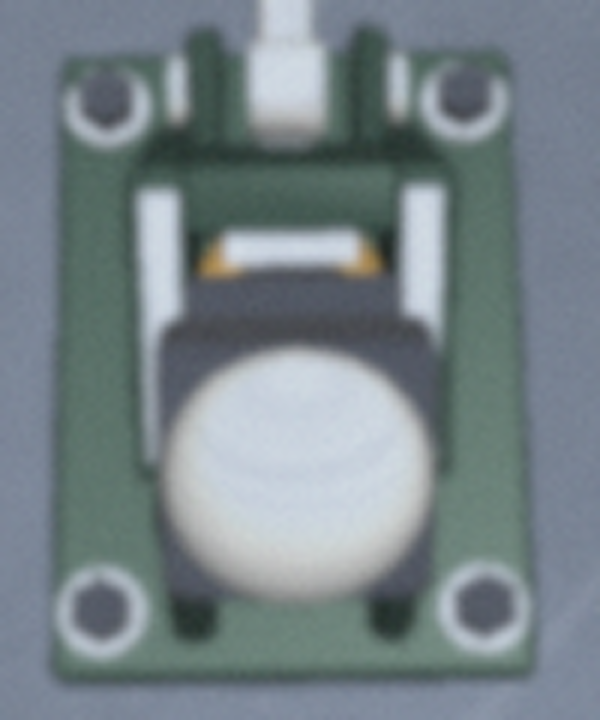

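```bash
cat >> go.py <<'E'
M=M-hy*1.2
ex=np.cross(hy,a)
def lean(l): return a*np.cos(l)-ex*np.sin(l)
E
python3 - <<'E'
from go import *
st=st_print()
l=.1;al=lean(l);Q=M+a*(17-25)+al*(33+25);Rg=tilt(-al,-hy)
rows(Rg,Q-al*40+al*45,st=st)
E
```

```text
t 8.1 p [496.1664 -22.2356 170.0791] f [ 0.3473  0.1227 -0.1733] w 85.3 q [ 0.9142  0.6938 -0.8584  1.9696 -0.0217  0.6908  0.0211]
n 1 D 47.9 rv [-0.5741 -0.4709  5.9854]
  d [0.063 0.001 0.009] w [-0.1  -0.08  1.  ]
```

Request:
servo_tool:
  rows:
    - {"dx": 0.032,"dy": 0.001,"dz": 0.005,"wx": -0.05,"wy": -0.04,"wz": 0.5,"fingers": 0}
    - {"dx": 0.031,"dy": 0,"dz": 0.004,"wx": -0.05,"wy": -0.04,"wz": 0.5,"fingers": 0}
    - {"dx": 0,"dy": 0,"dz": 0,"wx": 0,"wy": 0,"wz": 0,"fingers": 0}

```text
clock: 8.48
eef_pos: [506.3, 4.5, 130.1]
tool_rot: [1.571, 0.947, 1.407]
force: [0.5, -0.9, 0.9]
width: 85.5
```

```bash
python3 - <<'E'
from go import *
st=st_print()
W=ctrl.camera_info('wrist');im=ctrl.get_image('wrist');
save('w8',im,s=1.5)
l=.1;al=lean(l);Q=M+a*(17-25)+al*(33+25);Rg=tilt(-al,-hy)
print(proj(W,Q+al*11)*1.5,proj(W,Q-al*33)*1.5)
rows(Rg,Q-al*40,st=st)
S=ctrl.get_image('scene');save('s8',S,(190,100,290,190),7)
E
```

```text
t 8.47 p [506.3      4.5448 130.0776] f [ 0.5246 -0.9237  0.933 ] w 85.5 q [ 0.9233  0.8283 -0.8847  1.9973 -0.0294  0.5807  0.0813]
[[387.2077 348.205 ]] [[387.246  311.6877]]
n 1 D 43.6 rv [ 0.3233 -0.2437 -0.0135]
  d [ 0.058 -0.005  0.002] w [ 0.05 -0.04 -0.  ]
```

View pics/w8.png

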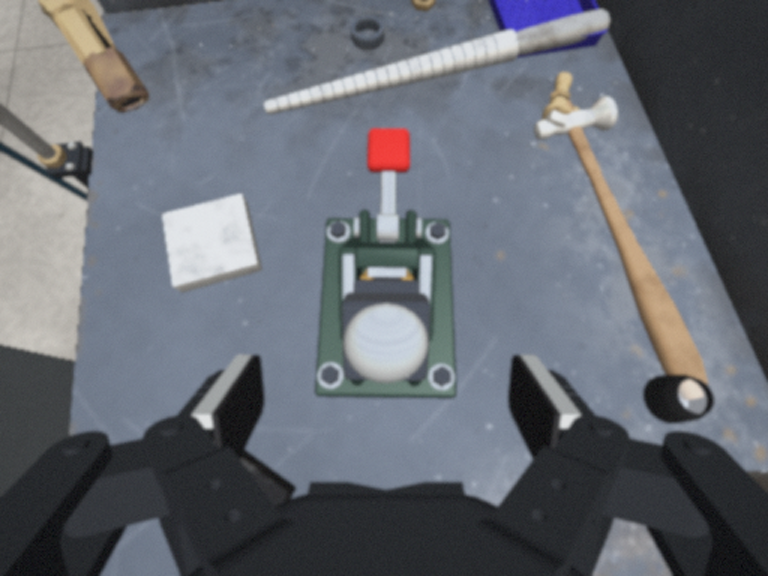

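View pics/s8.png

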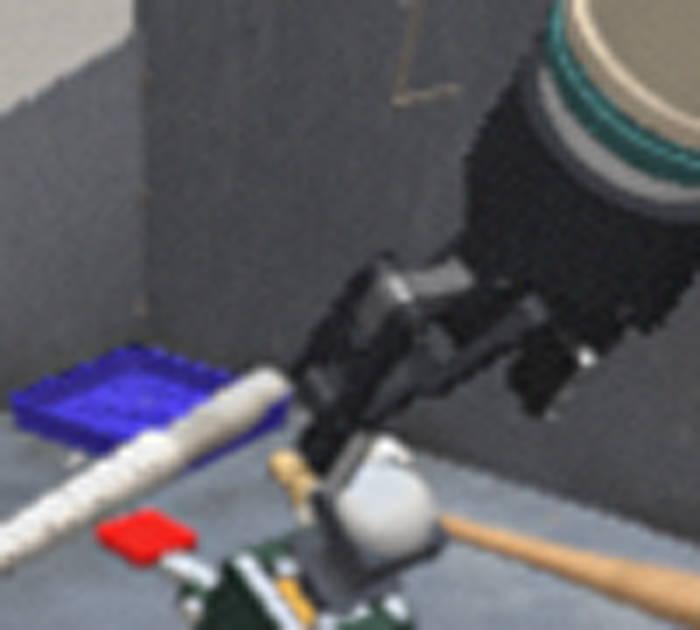

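Request:
servo_tool:
  rows:
    - {"dx": 0.03,"dy": -0.002,"dz": 0.001,"wx": 0,"wy": 0,"wz": 0,"fingers": 0}
    - {"dx": 0.024,"dy": 0,"dz": 0,"wx": 0,"wy": 0,"wz": 0,"fingers": 0}
    - {"dx": 0,"dy": 0,"dz": 0,"wx": 0,"wy": 0,"wz": 0,"fingers": 0.2}

```text
clock: 8.95
eef_pos: [511.9, 25.5, 97.9]
tool_rot: [1.565, 0.949, 1.401]
force: [0.0, 0.7, 0.7]
width: 69.9
```

```bash
python3 - <<'E'
from go import *
st=st_print()
im=ctrl.get_image('wrist');
save('w9',im,s=1.5)
S=ctrl.get_image('scene');save('s9',S,(190,100,290,190),7)
E
```

```text
t 8.95 p [511.9312  25.4818  97.8831] f [0.0485 0.7233 0.7373] w 69.9 q [ 0.8607  0.8755 -0.8504  2.0234 -0.0133  0.4846  0.0673]
```

View pics/w9.png

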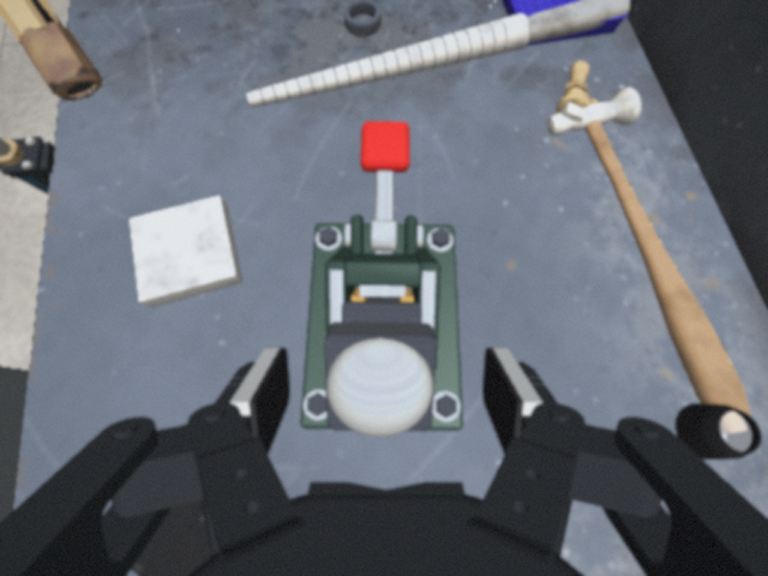

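View pics/s9.png

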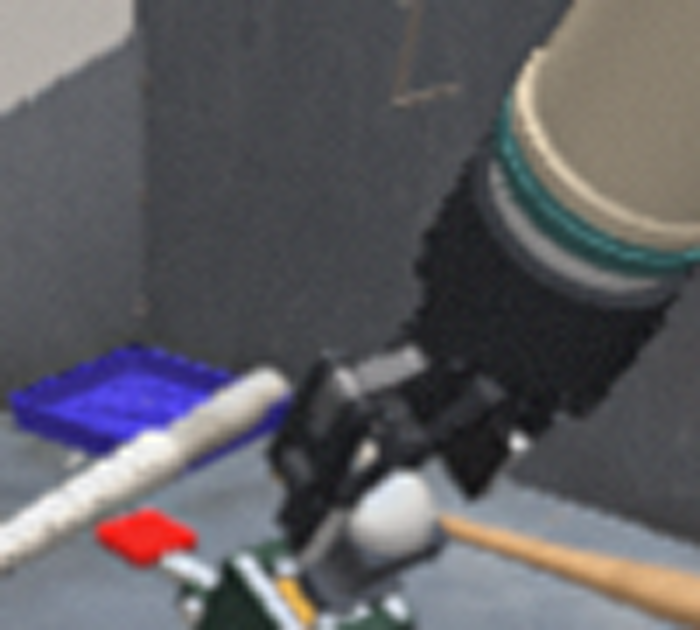

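Request:
servo_tool:
  rows:
    - {"dx": 0.003,"dy": 0,"dz": -0.003,"wx": 0,"wy": 0,"wz": 0,"fingers": 1}
    - {"dx": 0,"dy": 0,"dz": 0,"wx": 0,"wy": 0,"wz": 0,"fingers": 1}
    - {"dx": 0,"dy": 0,"dz": 0,"wx": 0,"wy": 0,"wz": 0,"fingers": 1}
    - {"dx": 0,"dy": 0,"dz": 0,"wx": 0,"wy": 0,"wz": 0,"fingers": 1}

```text
clock: 9.55
eef_pos: [510.0, 25.6, 95.4]
tool_rot: [1.566, 0.948, 1.399]
force: [-1.3, -1.4, 3.8]
width: 36.4
```

```bash
python3 - <<'E'
from go import *
st=st_print()
im=ctrl.get_image('wrist');
save('w10',im,(160,150,360,300),4)
S=ctrl.get_image('scene');save('s10',S,(200,130,280,190),9)
rows(Rt(st),st['eef_pos']+a*90,st=st)
R=Rt(st);print('tool x vs -a', -R[:,0],a,lean(.1))
E
```

```text
t 9.55 p [509.9513  25.6394  95.4157] f [-1.3253 -1.4186  3.8018] w 36.4 q [ 0.8623  0.8788 -0.8491  2.0305 -0.0128  0.475   0.0675]
n 2 D 90.0 rv [0. 0. 0.]
  d [-0.06   0.006  0.   ] w [0. 0. 0.]
  d [-0.06   0.006  0.   ] w [0. 0. 0.]
tool x vs -a [-0.0997 -0.575   0.8121] [-0.0851 -0.4927  0.866 ] [-0.0994 -0.5754  0.8118]
```

View pics/w10.png

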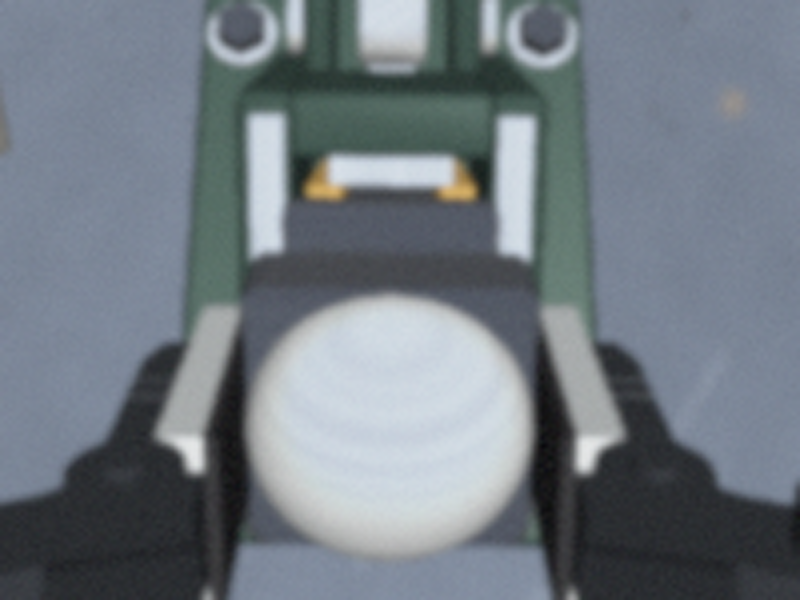

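View pics/s10.png

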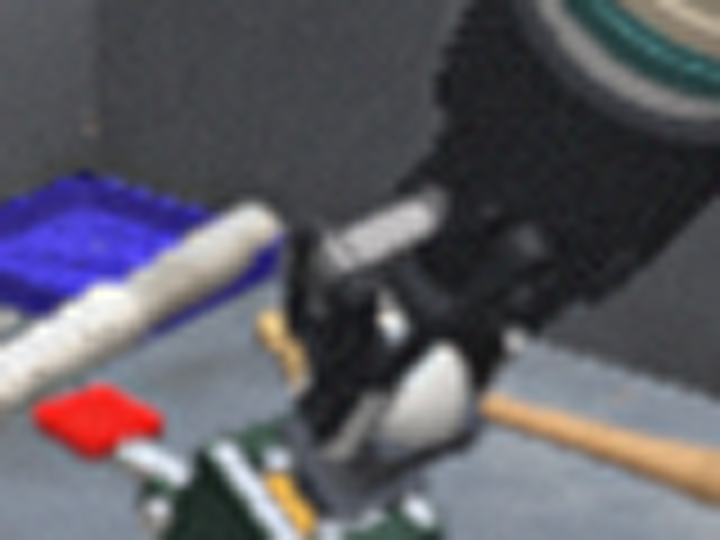

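Request:
servo_tool:
  rows:
    - {"dx": -0.02,"dy": 0.002,"dz": 0,"wx": 0,"wy": 0,"wz": 0,"fingers": 1}
    - {"dx": -0.03,"dy": 0.003,"dz": 0,"wx": 0,"wy": 0,"wz": 0,"fingers": 1}
    - {"dx": -0.04,"dy": 0.003,"dz": 0,"wx": 0,"wy": 0,"wz": 0,"fingers": 1}
    - {"dx": -0.04,"dy": 0.003,"dz": 0,"wx": 0,"wy": 0,"wz": 0,"fingers": 1}

```text
clock: 10.15
eef_pos: [500.8, -24.9, 179.9]
tool_rot: [1.567, 0.949, 1.4]
force: [-0.0, -0.3, -4.0]
width: 36.4
```

```bash
python3 - <<'E'
from go import *
st=st_print()
im=ctrl.get_image('wrist');
save('w11',im,s=1.3)
S=ctrl.get_image('scene');save('s11',S,(190,90,310,190),6)
T=ctrl.get_image('top');save('t11',T,(150,120,290,220),5)
E
```

```text
t 10.15 p [500.8253 -24.8734 179.855 ] f [-0.0199 -0.294  -4.0369] w 36.4 q [ 1.0097  0.7576 -0.9335  1.9483 -0.0549  0.7178  0.0975]
```

View pics/s11.png

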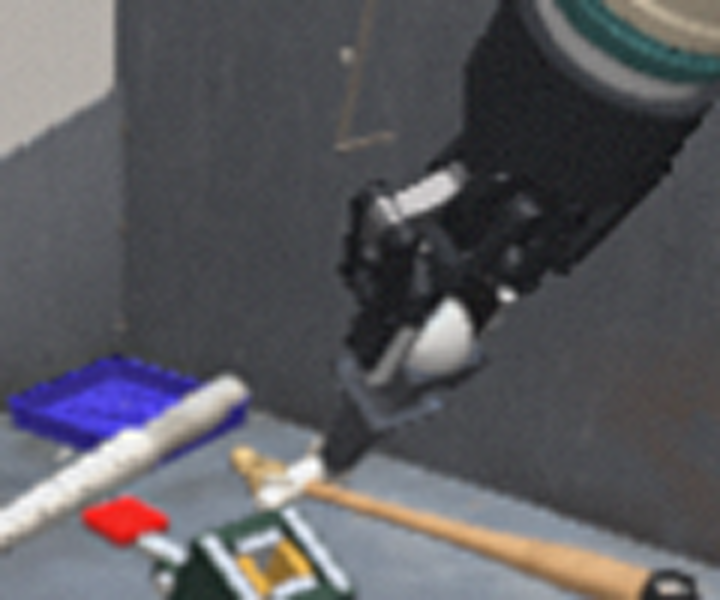

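View pics/w11.png

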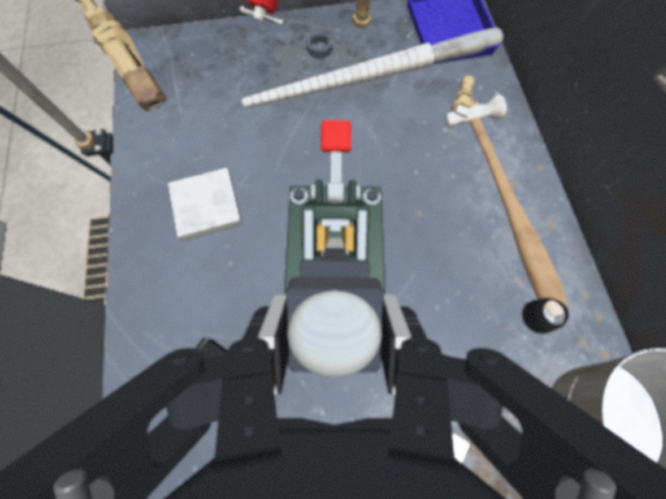

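```bash
cat >> go.py <<'E'
yawr=np.radians(8.5)
rx=np.array([np.cos(yawr),np.sin(yawr),0]);ry=np.array([-np.sin(yawr),np.cos(yawr),0])
RC=np.array([476.7,-224.7,58]); H=[RC+ry*66,RC,RC-ry*66]
Rr=tilt(np.array([0,0,-1.]),rx)
E
python3 - <<'E'
from go import *
st=st_print()
l=.1;al=lean(l);O=M+a*(17-25)+al*25;Rg=tilt(-al,-hy)
o=Rg.T@(O-np.array([509.95,25.64,95.4]));print('O in tool',o)
for x in (-40,-50,-60,-70):
    u=x+170; # slope s
    s=(256-189)/279
    # -.287u-.958w = s(.958u-.287w)
    w=(-.287*u-s*.958*u)/(.958-s*.287); print(x,'y',w+73)
print(H,Rr)
# step 1: rise & turn upright above mid path
rows(Rr,[480,-150,230],st=st)
E
```

```text
t 10.3 p [502.0828 -25.3597 179.6093] f [ 0.1812  0.6484 -3.7966] w 36.5 q [ 1.0093  0.7575 -0.9329  1.9483 -0.0546  0.7141  0.097 ]
O in tool [-4.2578 -0.8392  0.9819]
-40 y -2.6034799014726673
-50 y 3.212172398640604
-60 y 9.027824698753896
-70 y 14.843476998867175
[array([ 466.9446, -159.425 ,   58.    ]), array([ 476.7, -224.7,   58. ]), array([ 486.4554, -289.975 ,   58.    ])] [[ 0.     -0.1478  0.989 ]
 [ 0.      0.989   0.1478]
 [-1.      0.      0.    ]]
n 6 D 136.2 rv [-17.5845   5.9424 -35.244 ]
  d [-0.025 -0.016 -0.   ] w [-0.49  0.17 -0.98]
  d [-0.024 -0.019 -0.001] w [-0.49  0.17 -0.98]
  d [-0.022 -0.021 -0.003] w [-0.49  0.17 -0.98]
  d [-0.019 -0.023 -0.004] w [-0.49  0.17 -0.98]
  d [-0.017 -0.025 -0.006] w [-0.49  0.17 -0.98]
  d [-0.014 -0.026 -0.007] w [-0.49  0.17 -0.98]
```

```bash
python3 - <<'E'
from go import *
st=st_print()
rows(Rr,[486.5,-290,195],st=st)
E
```

```text
t 10.3 p [502.0828 -25.3597 179.6093] f [ 0.1812  0.6484 -3.7966] w 36.5 q [ 1.0093  0.7575 -0.9329  1.9483 -0.0546  0.7141  0.097 ]
n 6 D 265.5 rv [-17.5845   5.9424 -35.244 ]
  d [-0.037 -0.046  0.007] w [-0.49  0.17 -0.98]
  d [-0.032 -0.049  0.004] w [-0.49  0.17 -0.98]
  d [-0.027 -0.053  0.   ] w [-0.49  0.17 -0.98]
  d [-0.021 -0.055 -0.003] w [-0.49  0.17 -0.98]
  d [-0.016 -0.057 -0.006] w [-0.49  0.17 -0.98]
  d [-0.01  -0.058 -0.009] w [-0.49  0.17 -0.98]
```

Request:
servo_tool:
  rows:
    - {"dx": -0.037,"dy": -0.046,"dz": 0.007,"wx": -0.49,"wy": 0.17,"wz": -0.98,"fingers": 1}
    - {"dx": -0.032,"dy": -0.049,"dz": 0.004,"wx": -0.49,"wy": 0.17,"wz": -0.98,"fingers": 1}
    - {"dx": -0.027,"dy": -0.053,"dz": 0,"wx": -0.49,"wy": 0.17,"wz": -0.98,"fingers": 1}

```text
clock: 10.68
eef_pos: [493.6, -157.0, 185.8]
tool_rot: [1.497, 1.26, 1.496]
force: [-1.2, 0.3, -4.9]
width: 36.6
```

Request:
servo_tool:
  rows:
    - {"dx": -0.021,"dy": -0.055,"dz": -0.003,"wx": -0.49,"wy": 0.17,"wz": -0.98,"fingers": 1}
    - {"dx": -0.016,"dy": -0.057,"dz": -0.006,"wx": -0.49,"wy": 0.17,"wz": -0.98,"fingers": 1}
    - {"dx": -0.01,"dy": -0.058,"dz": -0.009,"wx": -0.49,"wy": 0.17,"wz": -0.98,"fingers": 1}
    - {"dx": 0,"dy": 0,"dz": 0,"wx": 0,"wy": 0,"wz": 0,"fingers": 1}
    - {"dx": 0,"dy": 0,"dz": 0,"wx": 0,"wy": 0,"wz": 0,"fingers": 1}

```text
clock: 11.3
eef_pos: [486.4, -287.5, 193.4]
tool_rot: [2.338, 1.563, 2.491]
force: [-0.3, 0.5, -4.1]
width: 36.7
```

```bash
python3 - <<'E'
from go import *
st=st_print();rows(Rr,[486.5,-290,110],st=st)
W=ctrl.camera_info('wrist');im=ctrl.get_image('wrist');
save('w12',im,s=1.5)
for h in H: print(proj(W,h)*1.5, proj(W,h+[0,0,48])*1.5)
S=ctrl.get_image('scene');save('s12',S,(250,130,400,270),5)
E
```

```text
t 11.3 p [ 486.4252 -287.5111  193.419 ] f [-0.2943  0.481  -4.0712] w 36.7 q [ 0.9171  0.6007 -0.6802  1.752   0.4466  0.9574  0.2107]
n 2 D 83.5 rv [ 0.3119 -0.3068 -0.3167]
  d [ 0.056 -0.002  0.   ] w [ 0.03 -0.03 -0.03]
  d [ 0.056 -0.002 -0.   ] w [ 0.03 -0.03 -0.03]
[[386.9724  70.0665]] [[386.7515  52.0418]]
[[386.3713 173.0807]] [[386.056  175.4102]]
[[385.8417 263.8459]] [[385.4575 281.5924]]
```

View pics/w12.png

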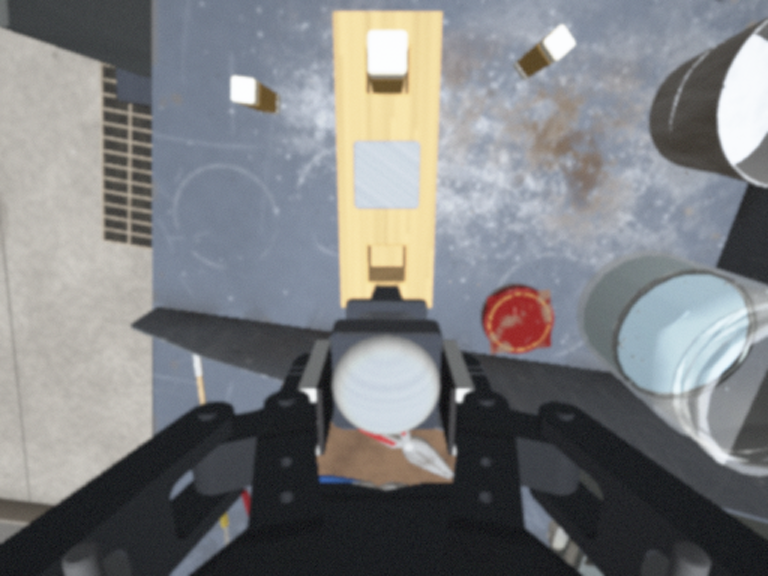

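View pics/s12.png

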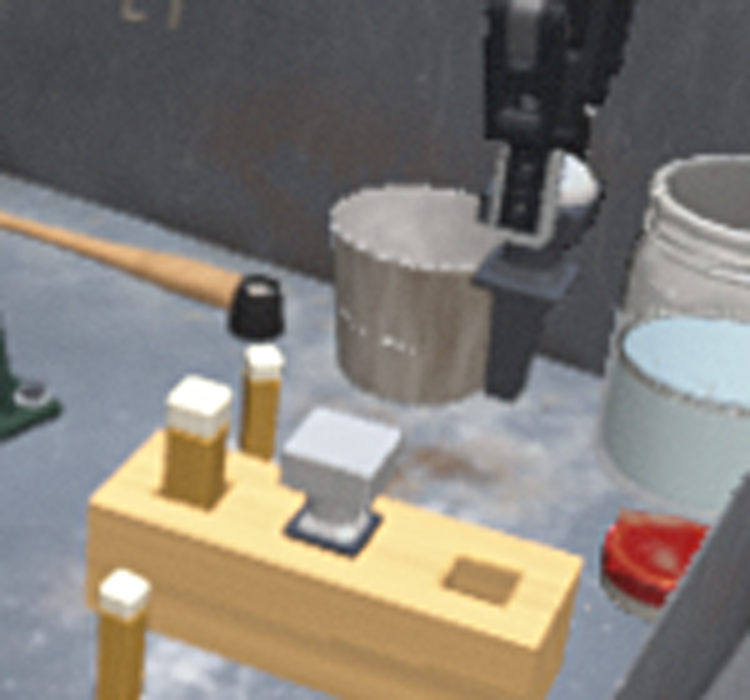

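Request:
servo_tool:
  rows:
    - {"dx": 0.05,"dy": -0.003,"dz": 0,"wx": 0.06,"wy": -0.05,"wz": -0.05,"fingers": 1}
    - {"dx": 0.045,"dy": 0,"dz": 0,"wx": 0,"wy": 0,"wz": 0,"fingers": 1}
    - {"dx": 0.035,"dy": 0,"dz": 0,"wx": 0,"wy": 0,"wz": 0,"fingers": 1}
    - {"dx": 0.025,"dy": 0,"dz": 0,"wx": 0,"wy": 0,"wz": 0,"fingers": 1}

```text
clock: 11.9
eef_pos: [486.8, -291.0, 76.7]
tool_rot: [-1.474, 1.57, -1.328]
force: [-0.1, -0.3, -3.5]
width: 36.6
```

Request:
servo_tool:
  rows:
    - {"dx": 0.01,"dy": 0,"dz": 0,"wx": 0,"wy": 0,"wz": 0,"fingers": 1}
    - {"dx": 0.008,"dy": 0,"dz": 0,"wx": 0,"wy": 0,"wz": 0,"fingers": 1}

```text
clock: 12.15
eef_pos: [487.9, -291.9, 64.9]
tool_rot: [-1.016, 1.567, -0.87]
force: [0.3, 0.2, -2.4]
width: 36.5
```

```bash
python3 - <<'E'
from go import *
st=st_print()
im=ctrl.get_image('wrist');
save('w13',im,s=1.3)
S=ctrl.get_image('scene');save('s13',S,(300,170,400,270),7)
E
```

```text
t 12.15 p [ 487.8562 -291.9097   64.9194] f [ 0.3107  0.2009 -2.4252] w 36.5 q [ 0.8371  0.7608 -0.5534  1.8615  0.6085  0.6903  0.0713]
```

View pics/s13.png

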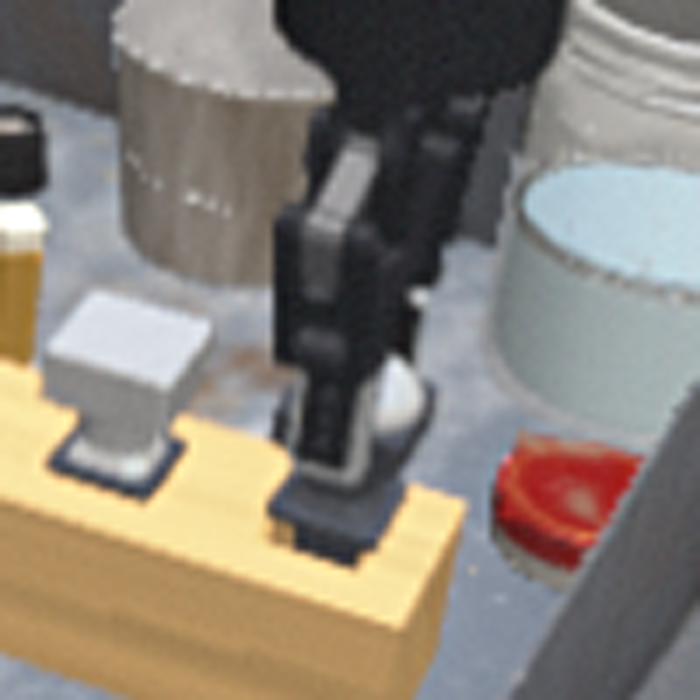

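Request:
servo_tool:
  rows:
    - {"dx": 0.006,"dy": 0,"dz": 0,"wx": 0,"wy": 0,"wz": 0,"fingers": 1}
    - {"dx": 0.004,"dy": 0,"dz": 0,"wx": 0,"wy": 0,"wz": 0,"fingers": 1}

```text
clock: 12.5
eef_pos: [487.5, -292.1, 57.5]
tool_rot: [-1.143, 1.567, -0.997]
force: [0.0, -0.2, -3.0]
width: 36.7
```

Request:
servo_tool:
  rows:
    - {"dx": 0.003,"dy": 0,"dz": 0,"wx": 0,"wy": 0,"wz": 0,"fingers": 1}

```text
clock: 12.62
eef_pos: [487.4, -291.8, 56.6]
tool_rot: [-1.367, 1.567, -1.221]
force: [-6.8, 3.6, 24.1]
width: 36.4
```

Request:
servo_tool:
  rows:
    - {"dx": 0.002,"dy": 0,"dz": 0,"wx": 0,"wy": 0,"wz": 0,"fingers": 1}

```text
clock: 12.75
eef_pos: [487.4, -291.7, 56.5]
tool_rot: [-1.455, 1.566, -1.309]
force: [-8.4, 5.2, 31.9]
width: 36.7
```

Request:
servo_tool:
  rows:
    - {"dx": -0.003,"dy": 0,"dz": 0,"wx": 0,"wy": 0,"wz": 0,"fingers": 1}
    - {"dx": 0,"dy": 0,"dz": 0,"wx": 0,"wy": 0,"wz": 0,"fingers": 0.3}
    - {"dx": 0,"dy": 0,"dz": 0,"wx": 0,"wy": 0,"wz": 0,"fingers": 0.2}
    - {"dx": -0.03,"dy": 0,"dz": 0,"wx": 0,"wy": 0,"wz": 0,"fingers": 0.2}
    - {"dx": -0.07,"dy": 0,"dz": 0,"wx": 0,"wy": 0,"wz": 0,"fingers": 0.2}

```text
clock: 13.38
eef_pos: [485.5, -291.1, 129.5]
tool_rot: [3.011, 1.568, -3.126]
force: [0.3, -1.3, 0.7]
width: 68.2
```

Request:
servo_tool:
  rows:
    - {"dx": -0.02,"dy": 0.03,"dz": 0,"wx": 0,"wy": 0,"wz": 0,"fingers": 0.2}
    - {"dx": 0,"dy": 0.03,"dz": 0,"wx": 0,"wy": 0,"wz": 0,"fingers": 0.2}
    - {"dx": 0,"dy": 0,"dz": 0,"wx": 0,"wy": 0,"wz": 0,"fingers": 0.2}

```text
clock: 13.75
eef_pos: [480.2, -244.7, 145.6]
tool_rot: [-1.348, 1.569, -1.198]
force: [0.2, -0.2, -0.9]
width: 68.2
```

```bash
python3 - <<'E'
from go import *
st=st_print()
W=ctrl.camera_info('wrist');im=ctrl.get_image('wrist');
save('w14',im,s=1.5)
for h in H: print(proj(W,h)*1.5, proj(W,h+[0,0,46])*1.5)
S=ctrl.get_image('scene');save('s14',S,(260,170,400,280),5)
R=Rr
# grasp pose: stake origin at tool x=-4 => p=O-Rx*(-4) ; pads same relation
rows(Rr,RC+[0,0,0],st=st)
E
```

```text
t 13.75 p [ 480.1797 -244.6835  145.5794] f [ 0.1538 -0.1984 -0.9209] w 68.2 q [ 0.8377  0.6193 -0.6424  1.8805  0.5046  0.8076  0.0766]
[[384.6124 133.7512]] [[384.4088 128.5972]]
[[384.4815 245.6422]] [[384.2693 263.5782]]
[[384.3683 342.2875]] [[384.1522 376.7558]]
n 2 D 89.9 rv [0.112  0.0269 0.1181]
  d [ 0.058  0.014 -0.   ] w [0.01 0.   0.01]
  d [ 0.058  0.014 -0.   ] w [0.01 0.   0.01]
```

View pics/w14.png

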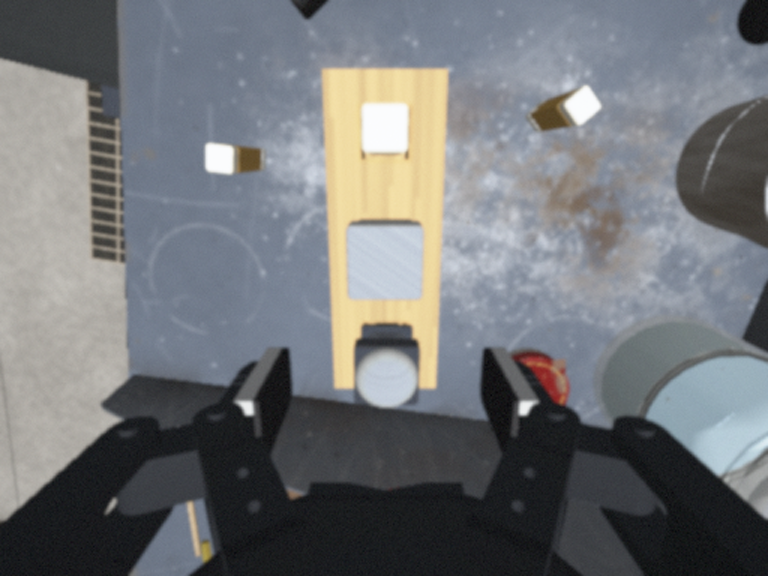

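View pics/s14.png

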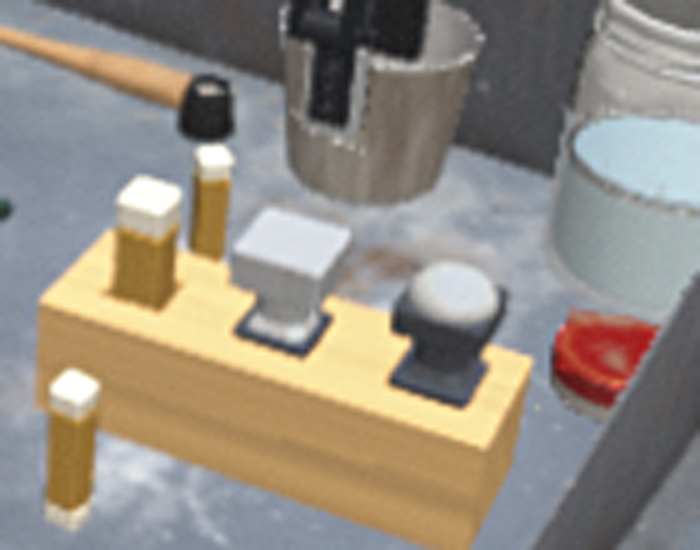

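Request:
servo_tool:
  rows:
    - {"dx": 0,"dy": 0.028,"dz": 0,"wx": 0,"wy": 0,"wz": 0,"fingers": 0.15}
    - {"dx": 0.045,"dy": 0,"dz": 0,"wx": 0,"wy": 0,"wz": 0,"fingers": 0.15}
    - {"dx": 0.045,"dy": 0,"dz": 0,"wx": 0,"wy": 0,"wz": 0,"fingers": 0.15}
    - {"dx": 0.028,"dy": 0,"dz": 0,"wx": 0,"wy": 0,"wz": 0,"fingers": 0.15}
    - {"dx": 0,"dy": 0,"dz": 0,"wx": 0,"wy": 0,"wz": 0,"fingers": 0.15}

```text
clock: 14.48
eef_pos: [476.2, -227.0, 55.2]
tool_rot: [-2.643, 1.568, -2.498]
force: [-0.2, 0.4, 0.7]
width: 72.6
```

```bash
python3 - <<'E'
from go import *
st=st_print()
W=ctrl.camera_info('wrist');im=ctrl.get_image('wrist');
save('w15',im,s=1.5)
S=ctrl.get_image('scene');save('s15',S,(260,170,400,280),5)
rows(Rr,[477,-223.7,57],st=st)
E
```

```text
t 14.47 p [ 476.2032 -226.9765   55.1928] f [-0.1763  0.3721  0.6973] w 72.6 q [ 0.7324  0.7329 -0.5257  1.9739  0.636   0.6052 -0.0754]
n 1 D 3.8 rv [-0.1599 -0.1411  0.0765]
  d [-0.002  0.004  0.002] w [-0.03 -0.02  0.01]
```

View pics/w15.png

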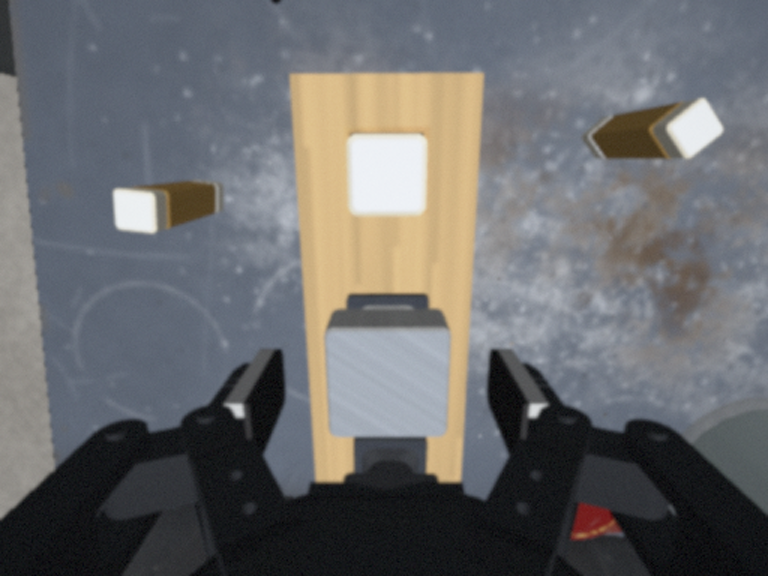

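View pics/s15.png

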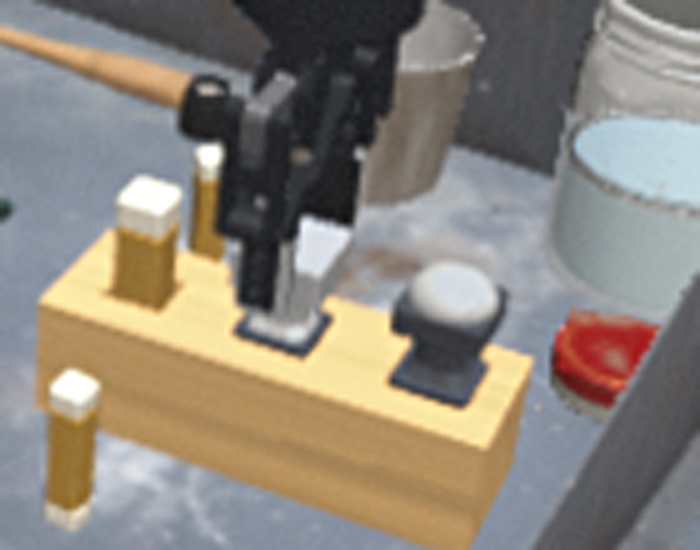

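Request:
servo_tool:
  rows:
    - {"dx": -0.002,"dy": 0.004,"dz": 0.001,"wx": 0,"wy": 0,"wz": 0,"fingers": 0.4}
    - {"dx": 0,"dy": 0,"dz": 0,"wx": 0,"wy": 0,"wz": 0,"fingers": 1}
    - {"dx": 0,"dy": 0,"dz": 0,"wx": 0,"wy": 0,"wz": 0,"fingers": 1}
    - {"dx": 0,"dy": 0,"dz": 0,"wx": 0,"wy": 0,"wz": 0,"fingers": 1}

```text
clock: 15.08
eef_pos: [478.1, -223.6, 59.8]
tool_rot: [-1.18, 1.566, -1.033]
force: [-2.2, 0.9, 7.2]
width: 39.1
```

```bash
python3 - <<'E'
from go import *
st=st_print();R=Rt(st);O=RC+np.array([0.3,1,0]);print('O in tool',R.T@(O-st['eef_pos']))
im=ctrl.get_image('wrist')
save('w16',im,(160,150,360,300),4)
E
```

```text
t 15.07 p [ 478.1181 -223.6007   59.8401] f [-2.2384  0.8555  7.2367] w 39.1 q [ 0.7283  0.7239 -0.5299  1.9758  0.6331  0.6072 -0.08  ]
O in tool [ 1.8379  0.0725 -1.1237]
```

View pics/w16.png

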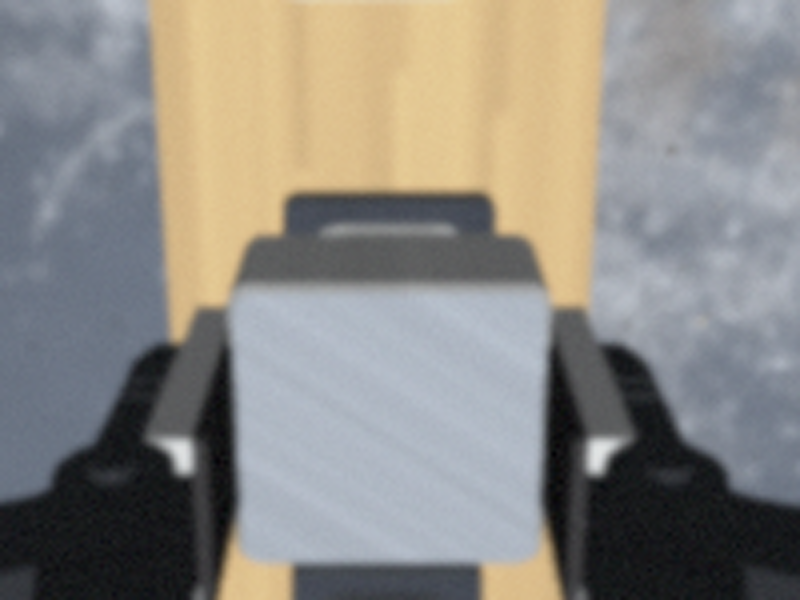

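Request:
servo_tool:
  rows:
    - {"dx": -0.02,"dy": 0,"dz": 0,"wx": 0,"wy": 0,"wz": 0,"fingers": 1}
    - {"dx": -0.06,"dy": 0,"dz": 0,"wx": 0,"wy": 0,"wz": 0,"fingers": 1}
    - {"dx": -0.07,"dy": 0,"dz": 0,"wx": 0,"wy": 0,"wz": 0,"fingers": 1}
    - {"dx": -0.04,"dy": 0.02,"dz": 0,"wx": 0,"wy": 0,"wz": 0,"fingers": 1}

```text
clock: 15.62
eef_pos: [476.4, -209.4, 204.2]
tool_rot: [-0.88, 1.564, -0.735]
force: [0.5, -0.3, -2.4]
width: 38.5
```

```bash
python3 - <<'E'
from go import *
st=st_print()
rows(Rs,M+a*95,st=st)
print(M+a*95)
save('s17',ctrl.get_image('scene'),(210,100,360,250),5)
E
```

```text
t 15.62 p [ 476.4394 -209.3641  204.176 ] f [ 0.4976 -0.3434 -2.3892] w 38.5 q [ 0.8348  0.5192 -0.7041  1.8703  0.4269  0.9006  0.0704]
n 6 D 200.7 rv [17.7353 -4.4453 30.0065]
  d [0.008 0.042 0.012] w [ 0.49 -0.12  0.83]
  d [0.012 0.042 0.01 ] w [ 0.49 -0.12  0.83]
  d [0.016 0.041 0.008] w [ 0.49 -0.12  0.83]
  d [0.019 0.04  0.005] w [ 0.49 -0.12  0.83]
  d [0.023 0.038 0.003] w [ 0.49 -0.12  0.83]
  d [0.026 0.036 0.001] w [ 0.49 -0.12  0.83]
[504.0975 -14.0111 167.2724]
```

View pics/s17.png

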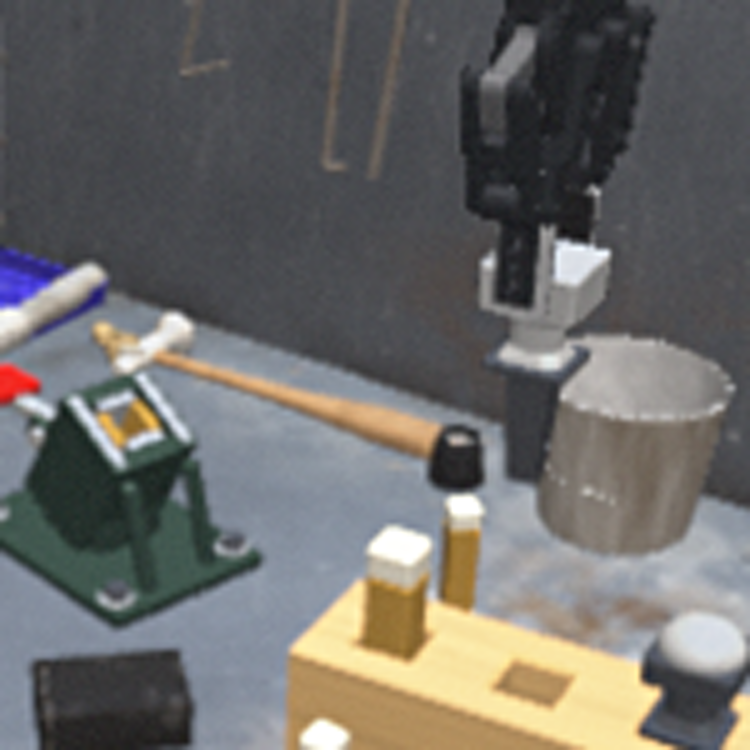

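Request:
servo_tool:
  rows:
    - {"dx": 0.008,"dy": 0.042,"dz": 0.012,"wx": 0.49,"wy": -0.12,"wz": 0.83,"fingers": 1}
    - {"dx": 0.012,"dy": 0.042,"dz": 0.01,"wx": 0.49,"wy": -0.12,"wz": 0.83,"fingers": 1}
    - {"dx": 0.016,"dy": 0.041,"dz": 0.008,"wx": 0.49,"wy": -0.12,"wz": 0.83,"fingers": 1}

```text
clock: 16.05
eef_pos: [489.0, -109.9, 182.3]
tool_rot: [1.498, 1.308, 1.488]
force: [0.1, 0.4, -3.0]
width: 38.6
```

Request:
servo_tool:
  rows:
    - {"dx": 0.019,"dy": 0.04,"dz": 0.005,"wx": 0.49,"wy": -0.12,"wz": 0.83,"fingers": 1}
    - {"dx": 0.023,"dy": 0.038,"dz": 0.003,"wx": 0.49,"wy": -0.12,"wz": 0.83,"fingers": 1}
    - {"dx": 0.026,"dy": 0.036,"dz": 0.001,"wx": 0.49,"wy": -0.12,"wz": 0.83,"fingers": 1}
    - {"dx": 0,"dy": 0,"dz": 0,"wx": 0,"wy": 0,"wz": 0,"fingers": 1}
    - {"dx": 0,"dy": 0,"dz": 0,"wx": 0,"wy": 0,"wz": 0,"fingers": 1}

```text
clock: 16.68
eef_pos: [502.5, -14.1, 163.5]
tool_rot: [1.579, 1.05, 1.411]
force: [-0.5, -0.2, -3.1]
width: 38.7
```

```bash
python3 - <<'E'
from go import *
st=st_print()
rows(Rs,M+a*75,st=st)
W=ctrl.camera_info('wrist');im=ctrl.get_image('wrist')
save('w18',im,s=1.5)
save('w18c',im,(205,110,325,260),5)
# predicted: mouth corners, pad, base corners
P=[M+ex*i*10+hy*j*10 for i in(-1,1) for j in(-1,1)]
print('hole corners',proj(W,P)); print('pad',proj(W,[530.3,146,67]-hy*1.2))
d=st['eef_pos']-M; print('offset from axis: x',d@ex,'y',d@hy,'a',d@a)
S=ctrl.get_image('scene');save('s18',S,(190,90,310,190),6)
E
```

```text
t 16.68 p [502.5465 -14.0784 163.5197] f [-0.5123 -0.1525 -3.1143] w 38.7 q [ 0.9077  0.7181 -0.8839  1.9706  0.0212  0.6678 -0.0203]
n 1 D 17.1 rv [ 0.0978 -0.3217  0.1722]
  d [0.023 0.003 0.002] w [ 0.02 -0.05  0.03]
hole corners [[269.0791 191.4833]
 [248.7216 191.4172]
 [269.374  171.6326]
 [248.5751 171.5725]]
pad [[258.9783  87.2971]]
offset from axis: x -2.162397110177473 y 1.517005963432944 a 91.91517338010777
```

View pics/w18c.png

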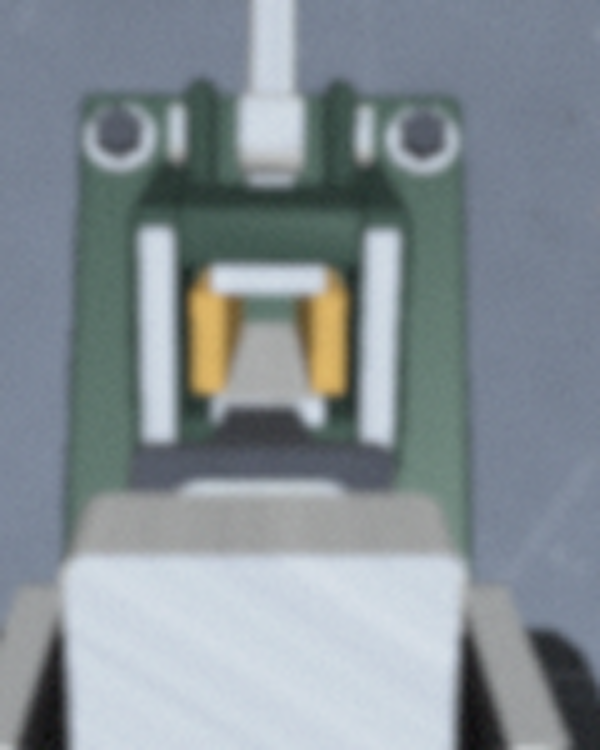

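View pics/s18.png

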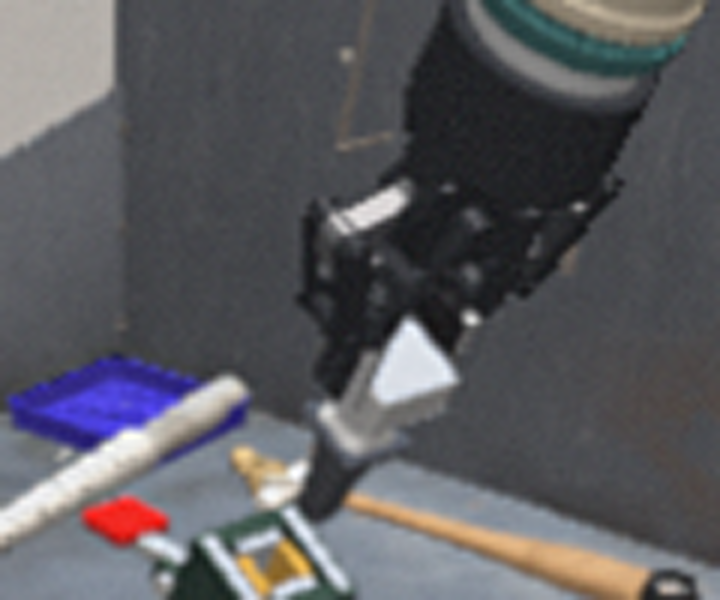

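Request:
servo_tool:
  rows:
    - {"dx": 0.022,"dy": 0.006,"dz": 0.0015,"wx": 0.02,"wy": -0.05,"wz": 0.03,"fingers": 1}
    - {"dx": 0.022,"dy": 0,"dz": 0,"wx": 0,"wy": 0,"wz": 0,"fingers": 1}
    - {"dx": 0,"dy": 0,"dz": 0,"wx": 0,"wy": 0,"wz": 0,"fingers": 1}

```text
clock: 17.15
eef_pos: [506.3, 7.1, 137.0]
tool_rot: [1.575, 1.046, 1.405]
force: [0.6, 0.6, -3.9]
width: 38.5
```

```bash
echo 'M=M+ex*2' >> go.py; python3 - <<'E'
from go import *
st=st_print()
W=ctrl.camera_info('wrist');im=ctrl.get_image('wrist')
save('w19c',im,(205,110,325,260),5)
P=[M+ex*i*10+hy*j*10 for i in(-1,1) for j in(-1,1)]
print('hole corners',(proj(W,P)-[205,110])*5)
d=st['eef_pos']-M; print('offset from axis: x',d@ex,'y',d@hy,'a',d@a)
R=Rt(st);print(delta(R,st['eef_pos'],Rs,M+a*50)[1])
S=ctrl.get_image('scene');save('s19',S,(200,120,290,190),8)
E
```

```text
t 17.15 p [506.3365   7.0611 137.0263] f [ 0.5964  0.5935 -3.914 ] w 38.5 q [ 0.8515  0.7538 -0.8562  2.0044  0.0342  0.5792 -0.0446]
hole corners [[325.146  484.8857]
 [210.2613 484.8016]
 [326.7034 374.3275]
 [209.0392 374.2638]]
offset from axis: x 1.1898040452906038 y 1.380419932711039 a 58.23320463531682
[-0.0014 -0.0231 -0.0102]
```

View pics/w19c.png

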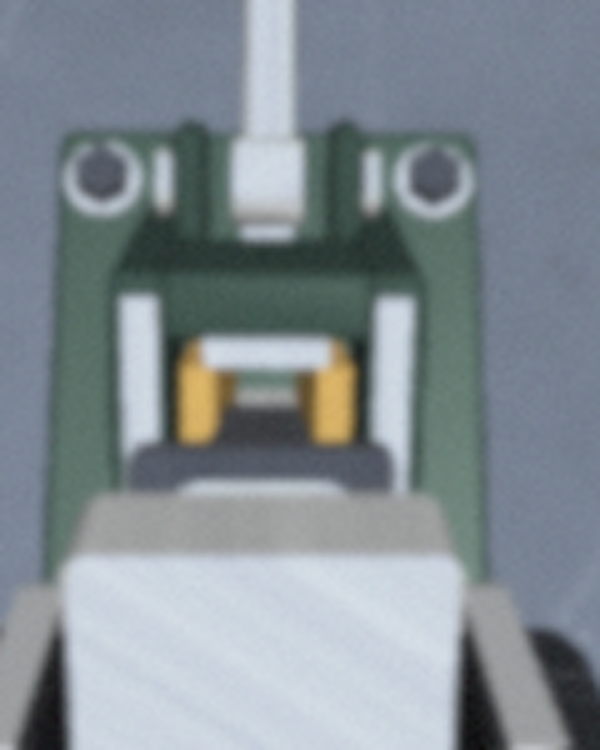

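View pics/s19.png

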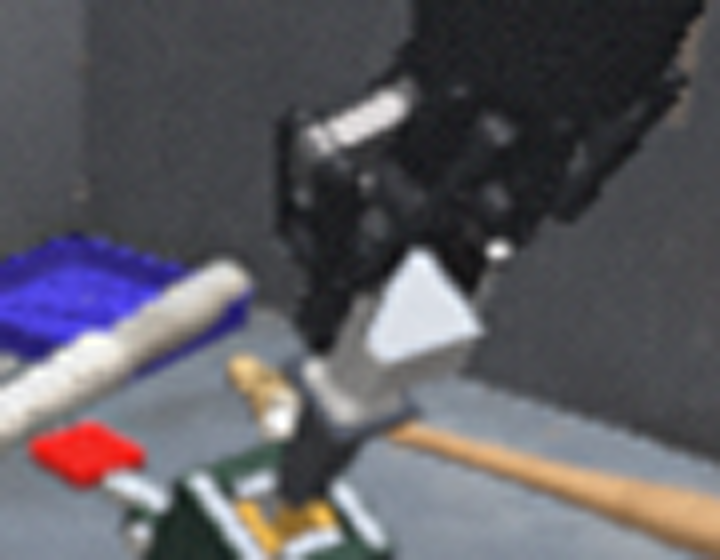

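Request:
servo_tool:
  rows:
    - {"dx": 0.006,"dy": 0.003,"dz": 0.0015,"wx": 0,"wy": 0,"wz": 0,"fingers": 1}
    - {"dx": 0.012,"dy": 0,"dz": 0,"wx": 0,"wy": 0,"wz": 0,"fingers": 1}
    - {"dx": 0,"dy": 0,"dz": 0,"wx": 0,"wy": 0,"wz": 0,"fingers": 1}

```text
clock: 17.62
eef_pos: [508.7, 15.7, 126.1]
tool_rot: [1.576, 1.045, 1.405]
force: [-0.4, -0.4, -2.8]
width: 38.6
```

Request:
servo_tool:
  rows:
    - {"dx": 0.01,"dy": 0,"dz": 0,"wx": 0,"wy": 0,"wz": 0,"fingers": 1}
    - {"dx": 0.01,"dy": 0,"dz": 0,"wx": 0,"wy": 0,"wz": 0,"fingers": 1}

```text
clock: 17.88
eef_pos: [510.6, 22.8, 113.2]
tool_rot: [1.574, 1.045, 1.402]
force: [0.5, 0.5, -3.8]
width: 38.0
```

```bash
python3 - <<'E'
from go import *
st=st_print()
W=ctrl.camera_info('wrist');im=ctrl.get_image('wrist')
save('w20c',im,(205,110,325,260),5)
d=st['eef_pos']-M; print('offset from axis: x',d@ex,'y',d@hy,'a',d@a)
S=ctrl.get_image('scene');save('s20',S,(200,120,290,190),8)
E
```

```text
t 17.88 p [510.6214  22.797  113.1801] f [ 0.5161  0.4536 -3.8424] w 38.0 q [ 0.8005  0.7884 -0.8265  2.0237  0.0485  0.5092 -0.064 ]
offset from axis: x 3.3270767586321472 y -0.16354781181733738 a 29.463969361499846
```

View pics/w20c.png

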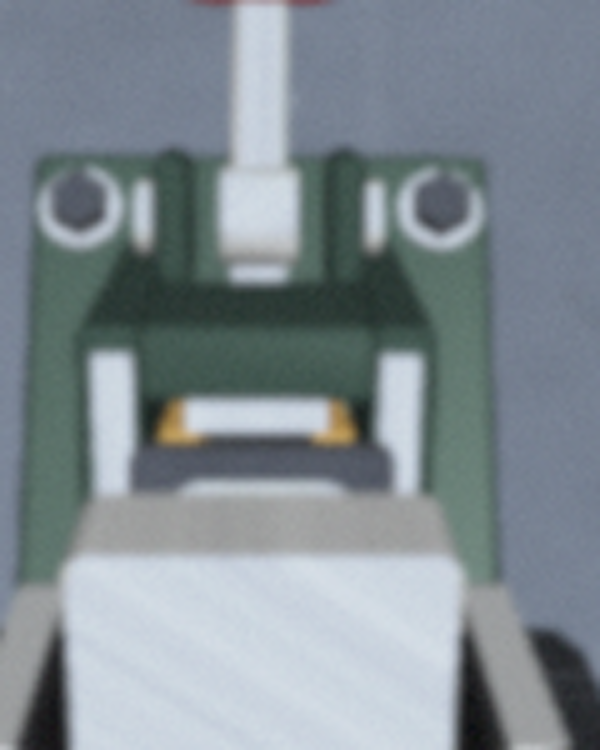

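View pics/s20.png

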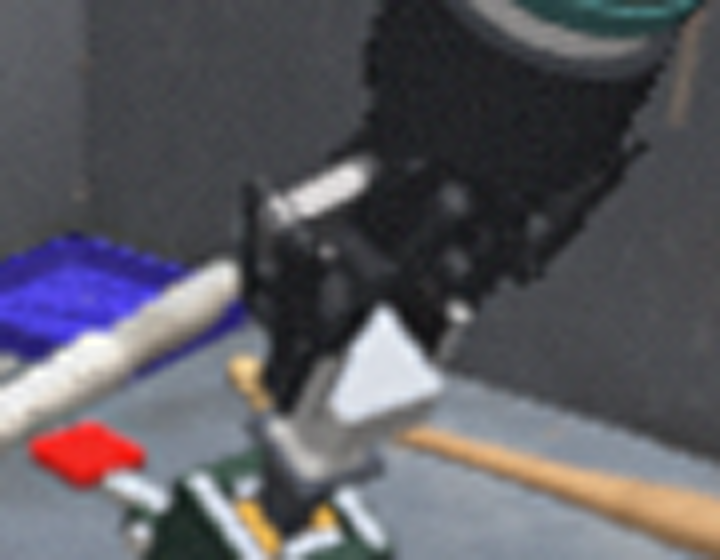

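Request:
servo_tool:
  rows:
    - {"dx": 0.008,"dy": 0,"dz": 0,"wx": 0,"wy": 0,"wz": 0,"fingers": 1}
    - {"dx": 0.005,"dy": 0,"dz": 0,"wx": 0,"wy": 0,"wz": 0,"fingers": 1}

```text
clock: 18.23
eef_pos: [511.0, 27.5, 104.8]
tool_rot: [1.575, 1.046, 1.404]
force: [-1.1, -1.4, -2.2]
width: 38.5
```

Request:
servo_tool:
  rows:
    - {"dx": 0.003,"dy": 0,"dz": 0,"wx": 0,"wy": 0,"wz": 0,"fingers": 1}

```text
clock: 18.35
eef_pos: [511.0, 28.5, 102.8]
tool_rot: [1.576, 1.046, 1.404]
force: [-1.7, -1.3, -2.1]
width: 38.5
```

```bash
python3 - <<'E'
from go import *
st=st_print()
W=ctrl.camera_info('wrist');im=ctrl.get_image('wrist')
save('w21c',im,(205,110,325,260),5)
d=st['eef_pos']-M; print('offset from axis: x',d@ex,'y',d@hy,'a',d@a)
S=ctrl.get_image('scene');save('s21',S,(200,120,290,190),8)
E
```

```text
t 18.35 p [511.002   28.492  102.8461] f [-1.7244 -1.2651 -2.1485] w 38.5 q [ 0.7808  0.8033 -0.8133  2.0319  0.0548  0.4819 -0.0701]
offset from axis: x 3.0763057442736113 y 0.4307041919040299 a 17.676137797160283
```

View pics/w21c.png

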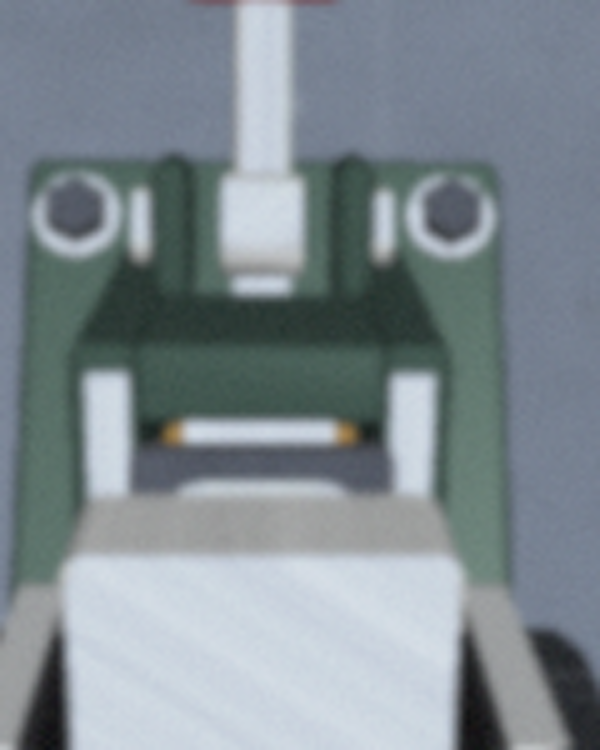

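View pics/s21.png

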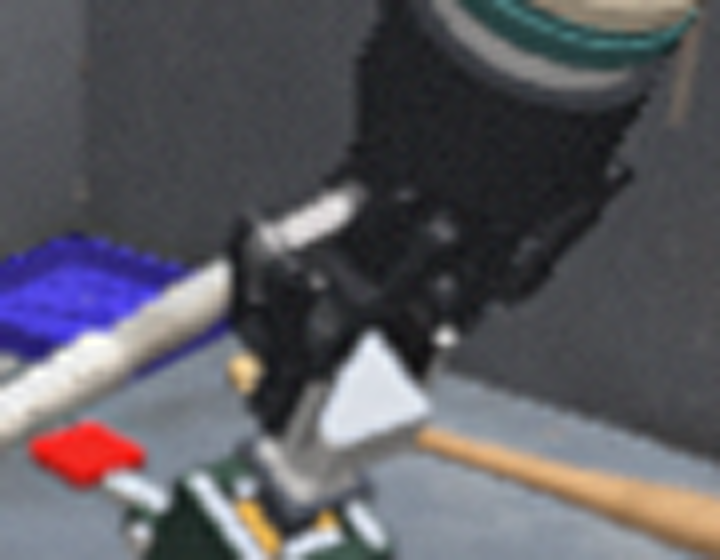

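Request:
servo_tool:
  rows:
    - {"dx": 0.003,"dy": -0.001,"dz": 0,"wx": 0,"wy": 0,"wz": 0,"fingers": 1}
    - {"dx": 0,"dy": 0,"dz": 0,"wx": 0,"wy": 0,"wz": 0,"fingers": 1}

```text
clock: 18.7
eef_pos: [511.1, 29.3, 100.8]
tool_rot: [1.576, 1.045, 1.404]
force: [-2.7, 0.3, -4.0]
width: 38.6
```

```bash
python3 - <<'E'
from go import *
st=st_print()
d=st['eef_pos']-M; print('offset from axis: x',d@ex,'y',d@hy,'a',d@a,'f',st['force']@a,st['force']@ex)
E
```

```text
t 18.7 p [511.0945  29.3318 100.7707] f [-2.6504  0.317  -3.9687] w 38.6 q [ 0.7781  0.8069 -0.8113  2.0333  0.0561  0.4766 -0.0702]
offset from axis: x 2.7688521676834856 y 0.48246898067729116 a 15.457152210659702 f -3.367610992731057 -2.1045581955718404
```

Request:
servo_tool:
  rows:
    - {"dx": 0,"dy": 0,"dz": 0,"wx": 0,"wy": 0,"wz": 0,"fingers": 0.35}
    - {"dx": 0,"dy": 0,"dz": 0,"wx": 0,"wy": 0,"wz": 0,"fingers": 0.2}
    - {"dx": 0,"dy": 0,"dz": 0,"wx": 0,"wy": 0,"wz": 0,"fingers": 0.2}
    - {"dx": -0.03,"dy": 0,"dz": 0,"wx": 0,"wy": 0,"wz": 0,"fingers": 0.2}
    - {"dx": -0.07,"dy": 0,"dz": 0,"wx": 0,"wy": 0,"wz": 0,"fingers": 0.2}

```text
clock: 19.32
eef_pos: [504.3, -7.0, 165.8]
tool_rot: [1.579, 1.044, 1.409]
force: [0.4, -0.3, 0.7]
width: 68.2
```

Request:
servo_tool:
  rows:
    - {"dx": -0.03,"dy": 0,"dz": 0,"wx": 0,"wy": 0,"wz": 0,"fingers": 0.2}
    - {"dx": 0,"dy": 0,"dz": 0,"wx": 0,"wy": 0,"wz": 0,"fingers": 0.2}

```text
clock: 19.58
eef_pos: [504.8, -20.4, 186.4]
tool_rot: [1.567, 1.047, 1.394]
force: [-0.3, -0.9, -0.3]
width: 67.8
```

```bash
python3 - <<'E'
from go import *
st=st_print()
W=ctrl.camera_info('wrist');im=ctrl.get_image('wrist')
save('w22',im,(180,90,340,240),5)
for p in (0,8,12,14): print(p,(proj(W,[M+a*p+ex*17,M+a*(p+46)-ex*20,M+a*(p+46)+ex*20])-[180,90])*5)
S=ctrl.get_image('scene');save('s22',S,(200,120,290,190),8)
rows(Rr,H[0]+[0,0,150],st=st)
E
```

```text
t 19.57 p [504.7872 -20.403  186.3573] f [-0.2904 -0.8907 -0.2523] w 67.8 q [ 0.9394  0.69   -0.9112  1.9472  0.0045  0.7159 -0.0172]
0 [[373.8193 372.3647]
 [373.3911 621.4518]
 [372.4908 408.7631]]
8 [[373.6288 380.3964]
 [373.1616 638.2628]
 [372.2211 419.4991]]
12 [[373.5297 384.5785]
 [373.0415 647.064 ]
 [372.0796 425.1323]]
14 [[373.479  386.7131]
 [372.98   651.569 ]
 [372.007  428.019 ]]
n 5 D 145.7 rv [-18.0065   4.9419 -29.7571]
  d [-0.024 -0.03  -0.004] w [-0.6   0.16 -0.99]
  d [-0.021 -0.032 -0.006] w [-0.6   0.16 -0.99]
  d [-0.017 -0.034 -0.008] w [-0.6   0.16 -0.99]
  d [-0.014 -0.035 -0.011] w [-0.6   0.16 -0.99]
  d [-0.01  -0.035 -0.013] w [-0.6   0.16 -0.99]
```

View pics/w22.png

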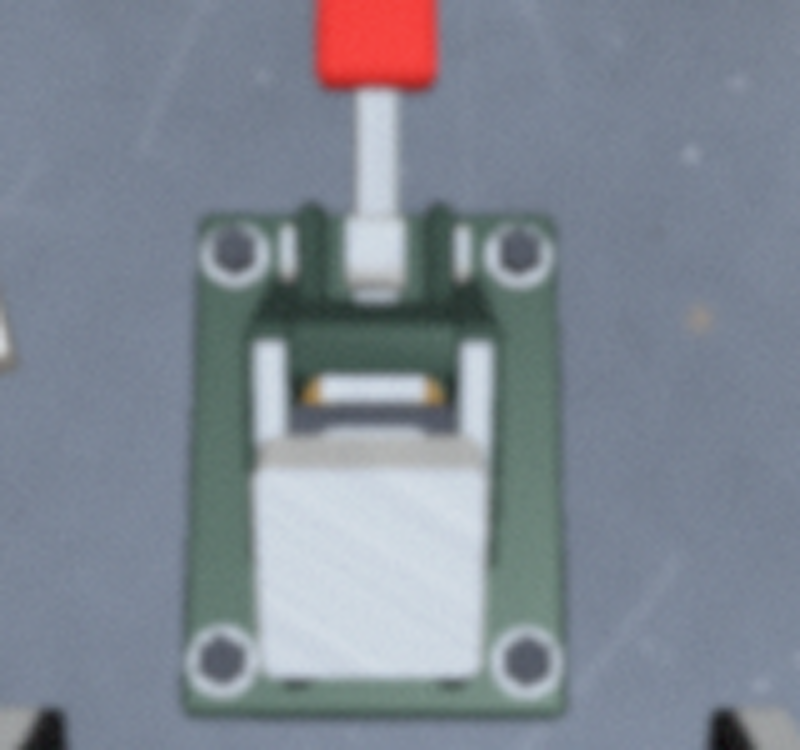

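View pics/s22.png

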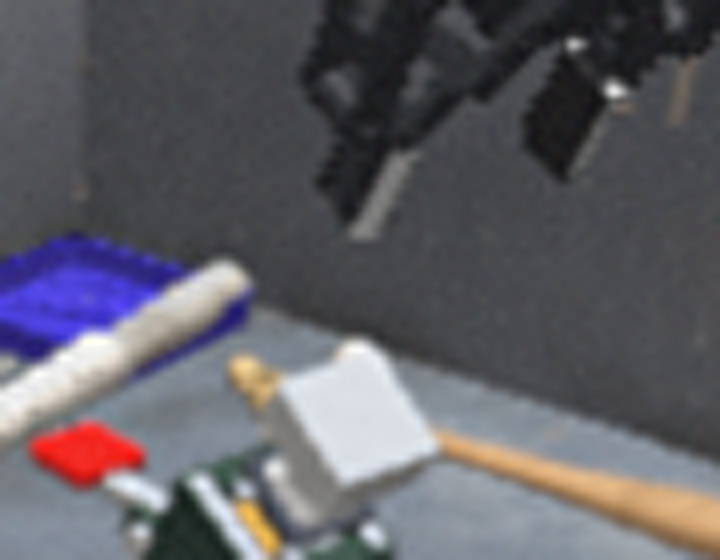

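Request:
servo_tool:
  rows:
    - {"dx": -0.024,"dy": -0.03,"dz": -0.004,"wx": -0.6,"wy": 0.16,"wz": -0.99,"fingers": 0.2}
    - {"dx": -0.021,"dy": -0.032,"dz": -0.006,"wx": -0.6,"wy": 0.16,"wz": -0.99,"fingers": 0.2}
    - {"dx": -0.017,"dy": -0.034,"dz": -0.008,"wx": -0.6,"wy": 0.16,"wz": -0.99,"fingers": 0.2}
    - {"dx": -0.014,"dy": -0.035,"dz": -0.011,"wx": -0.6,"wy": 0.16,"wz": -0.99,"fingers": 0.2}
    - {"dx": -0.01,"dy": -0.035,"dz": -0.013,"wx": -0.6,"wy": 0.16,"wz": -0.99,"fingers": 0.2}

```text
clock: 20.3
eef_pos: [465.2, -157.7, 206.6]
tool_rot: [2.789, 1.569, 2.943]
force: [-0.2, -0.4, 0.2]
width: 68.5
```

Request:
servo_tool:
  rows:
    - {"dx": 0.02,"dy": 0,"dz": 0,"wx": 0,"wy": 0,"wz": 0,"fingers": 0.3}
    - {"dx": 0.02,"dy": 0,"dz": 0,"wx": 0,"wy": 0,"wz": 0,"fingers": 0.3}
    - {"dx": 0,"dy": 0,"dz": 0,"wx": 0,"wy": 0,"wz": 0,"fingers": 0.3}

```text
clock: 20.68
eef_pos: [464.1, -157.1, 174.9]
tool_rot: [2.151, 1.563, 2.301]
force: [0.2, 0.1, -0.9]
width: 59.6
```

```bash
python3 - <<'E'
from go import *
st=st_print()
W=ctrl.camera_info('wrist');im=ctrl.get_image('wrist')
save('w23',im,s=1.5)
print(proj(W,H[0]+[0,0,48])*1.5,proj(W,H[0])*1.5)
rows(Rr,[467,-159.4,57],st=st)
E
```

```text
t 20.68 p [ 464.0867 -157.1361  174.8712] f [ 0.2196  0.0899 -0.8651] w 59.6 q [ 0.7509  0.5249 -0.6952  1.9686  0.4503  0.8132 -0.0471]
[[389.9341 290.6556]] [[389.5719 270.4979]]
n 2 D 117.9 rv [ 0.0912 -0.2422 -0.3685]
  d [ 0.079 -0.002  0.002] w [ 0.01 -0.02 -0.03]
  d [ 0.079 -0.002  0.002] w [ 0.01 -0.02 -0.03]
```

View pics/w23.png

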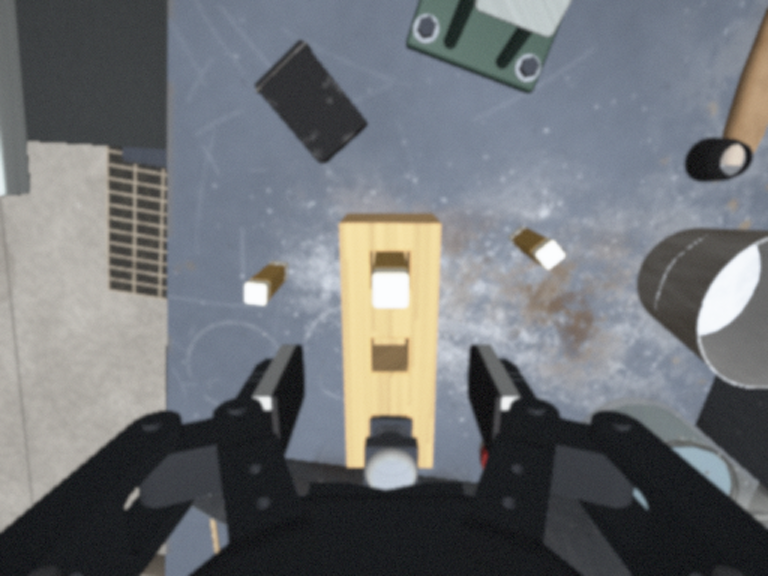

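Request:
servo_tool:
  rows:
    - {"dx": 0.05,"dy": -0.003,"dz": 0.004,"wx": 0,"wy": -0.04,"wz": -0.06,"fingers": 0.3}
    - {"dx": 0.05,"dy": 0,"dz": 0,"wx": 0,"wy": 0,"wz": 0,"fingers": 0.3}
    - {"dx": 0.04,"dy": 0,"dz": 0,"wx": 0,"wy": 0,"wz": 0,"fingers": 0.3}
    - {"dx": 0.016,"dy": 0,"dz": 0,"wx": 0,"wy": 0,"wz": 0,"fingers": 0.3}
    - {"dx": 0,"dy": 0,"dz": 0,"wx": 0,"wy": 0,"wz": 0,"fingers": 0.3}

```text
clock: 21.35
eef_pos: [469.2, -159.6, 60.0]
tool_rot: [-0.72, 1.567, -0.57]
force: [0.9, 0.4, 0.5]
width: 59.9
```

```bash
python3 - <<'E'
from go import *
st=st_print()
im=ctrl.get_image('wrist')
save('w24',im,s=1.3)
save('s24',ctrl.get_image('scene'),(240,160,360,260),6)
rows(Rr,[467,-159.4,57],st=st)
E
```

```text
t 21.35 p [ 469.1803 -159.592    59.9748] f [0.9438 0.4312 0.5114] w 59.9 q [ 0.6199  0.6924 -0.5231  2.0622  0.6586  0.5509 -0.2294]
n 1 D 3.7 rv [0.0981 0.183  0.1602]
  d [ 0.004  0.001 -0.003] w [0.02 0.03 0.03]
```

View pics/w24.png

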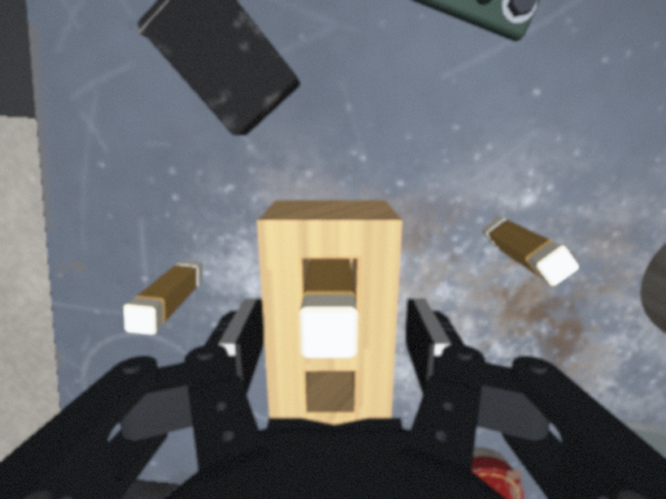

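View pics/s24.png

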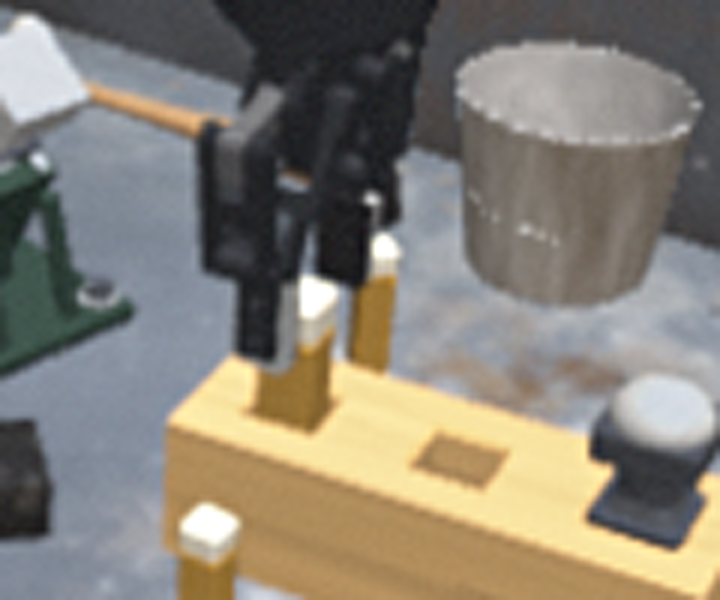

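Request:
servo_tool:
  rows:
    - {"dx": 0.003,"dy": 0,"dz": -0.003,"wx": 0,"wy": 0,"wz": 0,"fingers": 1}
    - {"dx": 0,"dy": 0,"dz": 0,"wx": 0,"wy": 0,"wz": 0,"fingers": 1}
    - {"dx": 0,"dy": 0,"dz": 0,"wx": 0,"wy": 0,"wz": 0,"fingers": 1}
    - {"dx": 0,"dy": 0,"dz": 0,"wx": 0,"wy": 0,"wz": 0,"fingers": 1}

```text
clock: 21.95
eef_pos: [467.2, -160.5, 58.7]
tool_rot: [-0.819, 1.565, -0.669]
force: [-0.9, -0.2, 6.6]
width: 20.8
```

```bash
python3 - <<'E'
from go import *
st=st_print()
im=ctrl.get_image('wrist')
save('w25',im,(160,150,360,300),4)
save('s25',ctrl.get_image('scene'),(240,160,360,260),6)
E
```

```text
t 21.95 p [ 467.1714 -160.4913   58.6852] f [-0.8691 -0.19    6.6435] w 20.8 q [ 0.619   0.6918 -0.518   2.0689  0.6648  0.5425 -0.234 ]
```

View pics/w25.png

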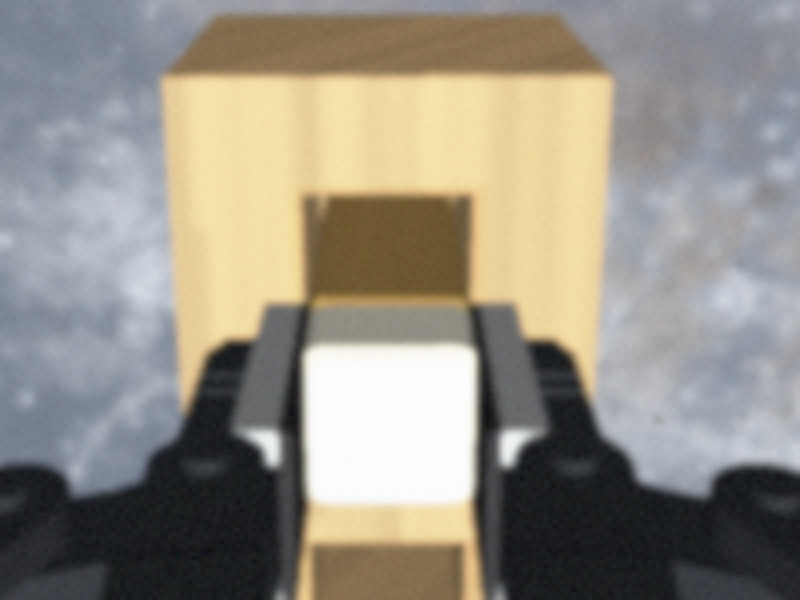

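View pics/s25.png

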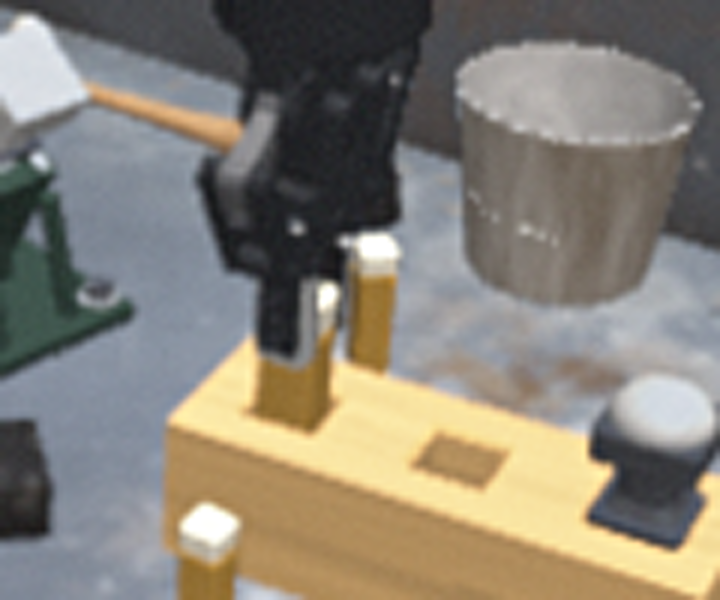

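Request:
servo_tool:
  rows:
    - {"dx": -0.02,"dy": 0,"dz": 0,"wx": 0,"wy": 0,"wz": 0,"fingers": 1}
    - {"dx": -0.06,"dy": 0,"dz": 0,"wx": 0,"wy": 0,"wz": 0,"fingers": 1}
    - {"dx": -0.07,"dy": 0,"dz": 0,"wx": 0,"wy": 0,"wz": 0,"fingers": 1}
    - {"dx": -0.06,"dy": 0,"dz": 0,"wx": 0,"wy": 0,"wz": 0,"fingers": 1}

```text
clock: 22.55
eef_pos: [466.1, -159.4, 217.9]
tool_rot: [-0.655, 1.565, -0.505]
force: [0.8, -2.0, -1.7]
width: 20.9
```

```bash
python3 - <<'E'
from go import *
st=st_print()
rows(Rs,M+a*148-ex*3,st=st)
E
```

```text
t 22.55 p [ 466.0965 -159.3717  217.8734] f [ 0.763  -1.9577 -1.7403] w 20.9 q [ 0.7923  0.4675 -0.7436  1.9213  0.403   0.9    -0.0018]
n 5 D 123.1 rv [18.0854 -4.5472 29.8921]
  d [0.001 0.03  0.014] w [ 0.6  -0.15  1.  ]
  d [0.005 0.03  0.012] w [ 0.6  -0.15  1.  ]
  d [0.008 0.03  0.01 ] w [ 0.6  -0.15  1.  ]
  d [0.011 0.03  0.007] w [ 0.6  -0.15  1.  ]
  d [0.014 0.029 0.005] w [ 0.6  -0.15  1.  ]
```

Request:
servo_tool:
  rows:
    - {"dx": 0.001,"dy": 0.03,"dz": 0.014,"wx": 0.6,"wy": -0.15,"wz": 1.0,"fingers": 1}
    - {"dx": 0.005,"dy": 0.03,"dz": 0.012,"wx": 0.6,"wy": -0.15,"wz": 1.0,"fingers": 1}
    - {"dx": 0.008,"dy": 0.03,"dz": 0.01,"wx": 0.6,"wy": -0.15,"wz": 1.0,"fingers": 1}
    - {"dx": 0.011,"dy": 0.03,"dz": 0.007,"wx": 0.6,"wy": -0.15,"wz": 1.0,"fingers": 1}
    - {"dx": 0.014,"dy": 0.029,"dz": 0.005,"wx": 0.6,"wy": -0.15,"wz": 1.0,"fingers": 1}

```text
clock: 23.18
eef_pos: [500.2, -41.4, 211.7]
tool_rot: [1.572, 1.043, 1.401]
force: [-0.1, 0.2, -3.0]
width: 20.9
```

Request:
servo_tool:
  rows:
    - {"dx": 0,"dy": 0,"dz": 0,"wx": 0,"wy": 0,"wz": 0,"fingers": 1}
    - {"dx": 0,"dy": 0,"dz": 0,"wx": 0,"wy": 0,"wz": 0,"fingers": 1}

```text
clock: 23.42
eef_pos: [499.9, -42.2, 211.3]
tool_rot: [1.571, 1.048, 1.402]
force: [0.2, 0.1, -1.2]
width: 20.6
```

```bash
python3 - <<'E'
from go import *
st=st_print()
d=st['eef_pos']-M; print('offset from axis: x',d@ex,'y',d@hy,'a',d@a)
rows(Rs,M+a*130-ex*3,st=st)
im=ctrl.get_image('wrist')
save('w26',im,(160,80,360,270),4)
save('s26',ctrl.get_image('scene'),(200,90,300,190),7)
E
```

```text
t 23.43 p [499.9402 -42.2055 211.2904] f [ 0.1804  0.1472 -1.2318] w 20.6 q [ 0.9837  0.6552 -0.9137  1.9072 -0.0272  0.8039  0.0328]
offset from axis: x -4.664549527789546 y -0.7022971460074728 a 147.36593133820094
n 1 D 17.5 rv [ 0.1163 -0.0767  0.0334]
  d [ 0.023  0.002 -0.001] w [ 0.02 -0.01  0.01]
```

View pics/w26.png

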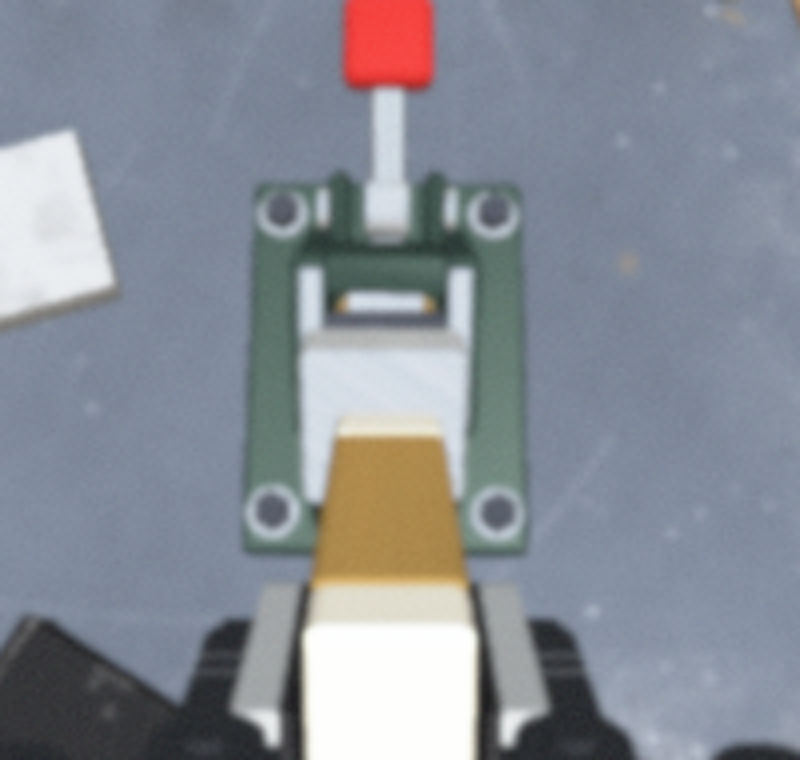

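View pics/s26.png

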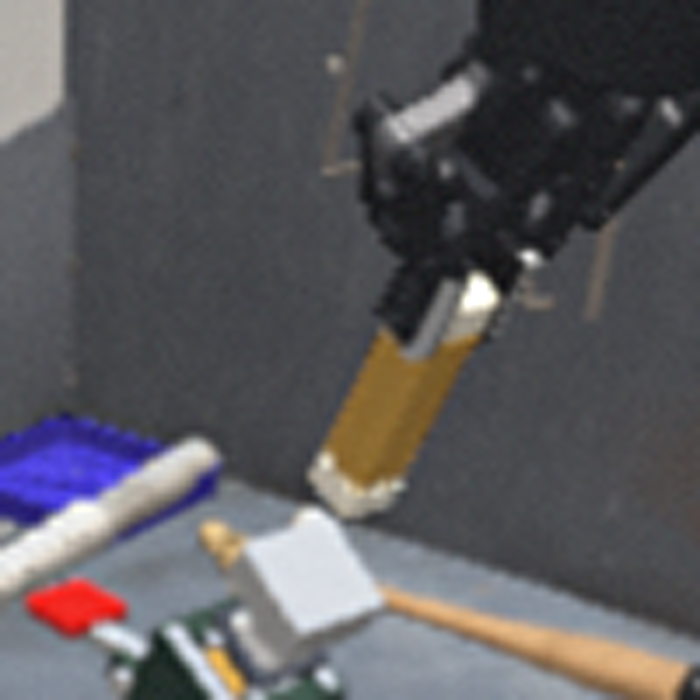

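Request:
servo_tool:
  rows:
    - {"dx": 0.02,"dy": 0.002,"dz": -0.0015,"wx": 0,"wy": 0,"wz": 0,"fingers": 1}
    - {"dx": 0.02,"dy": 0,"dz": 0,"wx": 0,"wy": 0,"wz": 0,"fingers": 1}
    - {"dx": 0.004,"dy": 0,"dz": 0,"wx": 0,"wy": 0,"wz": 0,"fingers": 1}

```text
clock: 23.9
eef_pos: [501.5, -23.3, 183.1]
tool_rot: [1.574, 1.047, 1.405]
force: [-0.0, 0.0, -2.3]
width: 20.9
```

Request:
servo_tool:
  rows:
    - {"dx": 0.004,"dy": 0,"dz": 0,"wx": 0,"wy": 0,"wz": 0,"fingers": 1}

```text
clock: 24.02
eef_pos: [502.5, -22.6, 180.9]
tool_rot: [1.571, 1.047, 1.402]
force: [-0.1, -0.7, 0.1]
width: 21.0
```

Request:
servo_tool:
  rows:
    - {"dx": 0.004,"dy": 0,"dz": 0,"wx": 0,"wy": 0,"wz": 0,"fingers": 1}

```text
clock: 24.15
eef_pos: [503.1, -21.2, 178.8]
tool_rot: [1.571, 1.046, 1.4]
force: [-2.3, -3.4, 8.1]
width: 20.8
```

```bash
python3 - <<'E'
from go import *
st=st_print()
d=st['eef_pos']-M; print('offset from axis: x',d@ex,'y',d@hy,'a',d@a,'f',st['force']@a,st['force']@ex,st['force']@hy)
save('s27',ctrl.get_image('scene'),(200,90,300,190),7)
E
```

```text
t 24.15 p [503.1021 -21.1773 178.8172] f [-2.2726 -3.374   8.1012] w 20.8 q [ 0.9271  0.6942 -0.8863  1.9543 -0.0097  0.7034  0.0084]
offset from axis: x -2.48988692039822 y -0.23888953414313197 a 108.61361917552254 f 8.871670660891706 0.8362432401725655 1.6651281427376372
```

View pics/s27.png

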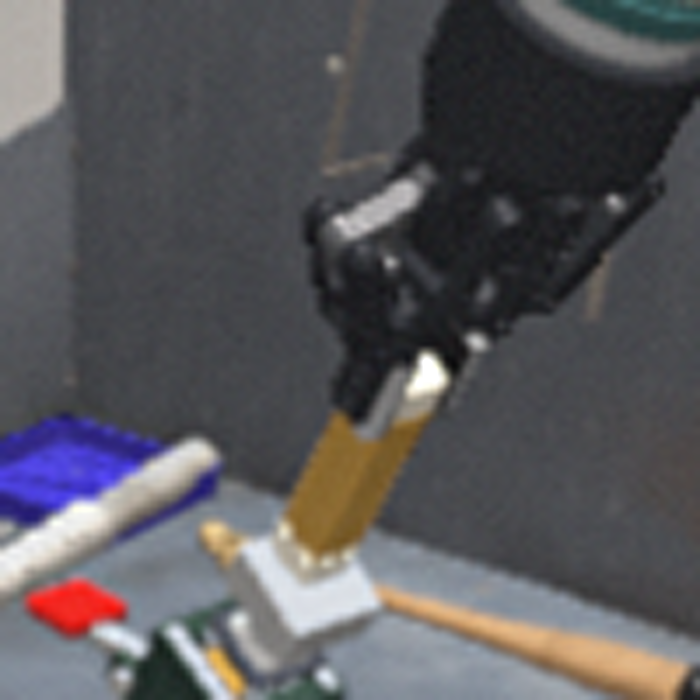

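Request:
servo_tool:
  rows:
    - {"dx": 0.003,"dy": 0,"dz": 0,"wx": 0,"wy": 0,"wz": 0,"fingers": 1}

```text
clock: 24.32
eef_pos: [503.4, -19.9, 177.3]
tool_rot: [1.571, 1.045, 1.4]
force: [-2.9, -3.8, 10.7]
width: 20.5
```

Request:
servo_tool:
  rows:
    - {"dx": 0.003,"dy": 0,"dz": 0,"wx": 0,"wy": 0,"wz": 0,"fingers": 1}

```text
clock: 24.45
eef_pos: [503.7, -18.7, 175.8]
tool_rot: [1.57, 1.045, 1.399]
force: [-3.7, -3.9, 14.6]
width: 20.9
```

Request:
servo_tool:
  rows:
    - {"dx": 0.003,"dy": 0,"dz": 0,"wx": 0,"wy": 0,"wz": 0,"fingers": 1}

```text
clock: 24.58
eef_pos: [504.0, -17.4, 174.3]
tool_rot: [1.57, 1.045, 1.399]
force: [-5.1, -6.1, 17.6]
width: 20.8
```

```bash
python3 - <<'E'
from go import *
st=st_print()
d=st['eef_pos']-M; print('offset from axis: x',d@ex,'y',d@hy,'a',d@a,'f',st['force']@a,st['force']@ex,st['force']@hy)
im=ctrl.get_image('wrist')
save('w28',im,(160,80,360,270),4)
save('s28',ctrl.get_image('scene'),(200,110,290,190),8)
E
```

```text
t 24.57 p [504.0465 -17.3777 174.2525] f [-5.061  -6.0753 17.5761] w 20.8 q [ 0.9177  0.7006 -0.8824  1.9603 -0.0079  0.6882  0.0044]
offset from axis: x -1.390478016643641 y -0.5227664736069456 a 102.70795221383544 f 18.645417248835958 2.8574694428163285 3.953093108805604
```

View pics/s28.png

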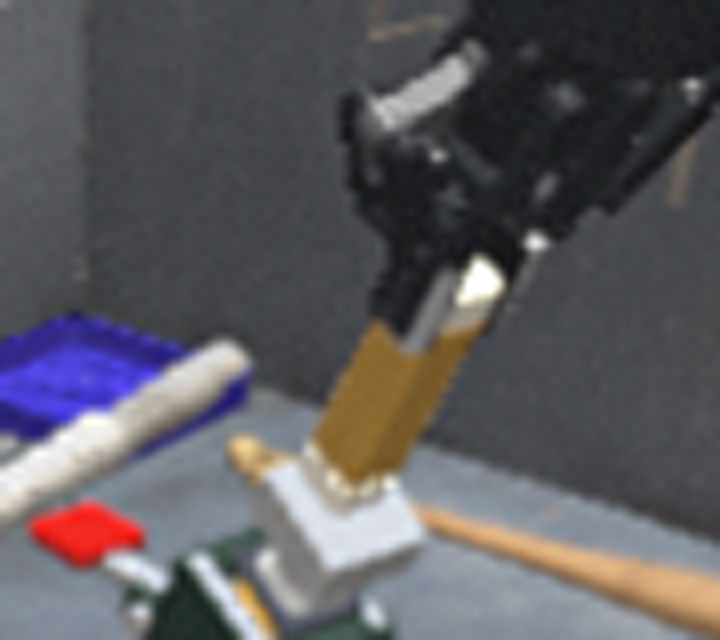

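View pics/w28.png

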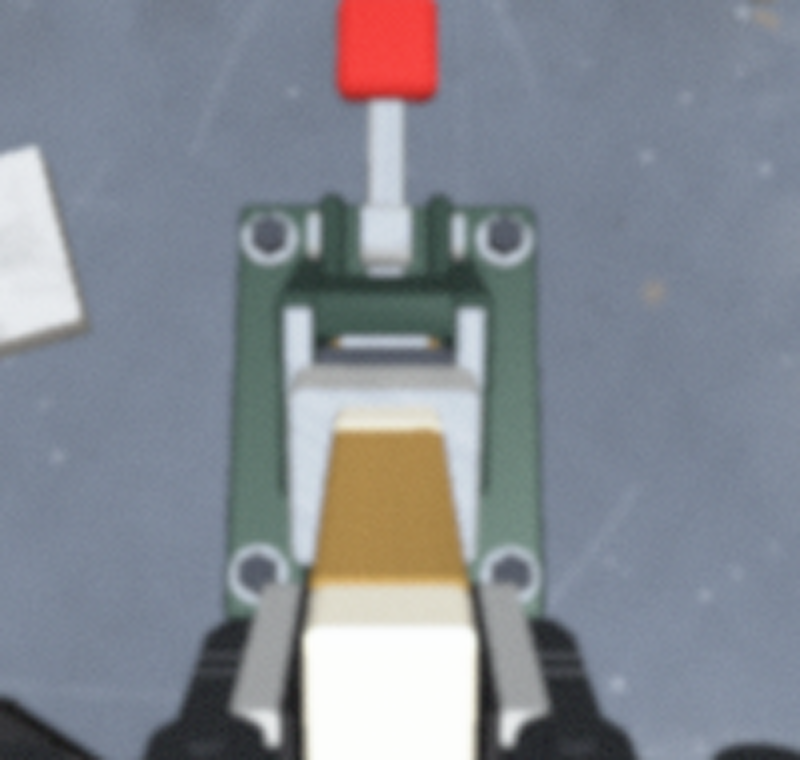

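Request:
servo_tool:
  rows:
    - {"dx": 0.003,"dy": 0,"dz": 0,"wx": 0,"wy": 0,"wz": 0,"fingers": 1}

```text
clock: 24.8
eef_pos: [504.4, -16.1, 172.7]
tool_rot: [1.57, 1.044, 1.399]
force: [-3.4, -6.6, 17.0]
width: 20.8
```

Request:
servo_tool:
  rows:
    - {"dx": 0.003,"dy": 0,"dz": 0,"wx": 0,"wy": 0,"wz": 0,"fingers": 1}

```text
clock: 24.92
eef_pos: [504.6, -15.3, 170.8]
tool_rot: [1.569, 1.045, 1.398]
force: [-6.1, -8.2, 20.8]
width: 21.1
```

Request:
servo_tool:
  rows:
    - {"dx": 0.002,"dy": 0,"dz": 0,"wx": 0,"wy": 0,"wz": 0,"fingers": 1}

```text
clock: 25.05
eef_pos: [504.9, -15.0, 170.0]
tool_rot: [1.569, 1.045, 1.398]
force: [-9.3, -13.5, 36.3]
width: 21.1
```

```bash
python3 - <<'E'
from go import *
st=st_print()
d=st['eef_pos']-M; print('offset from axis: x',d@ex,'y',d@hy,'a',d@a,'f',st['force']@a,st['force']@ex,st['force']@hy)
im=ctrl.get_image('wrist')
save('w29',im,(200,130,320,250),6)
save('s29',ctrl.get_image('scene'),(200,130,280,190),9)
E
```

```text
t 25.05 p [504.9003 -15.0096 169.9786] f [ -9.3204 -13.4696  36.3059] w 21.1 q [ 0.9094  0.7059 -0.8776  1.965  -0.0052  0.6752  0.0008]
offset from axis: x -1.3806887970904071 y -0.961026122819004 a 97.76728868078332 f 38.871527092319646 5.284289461512955 6.891734485754433
```

View pics/s29.png

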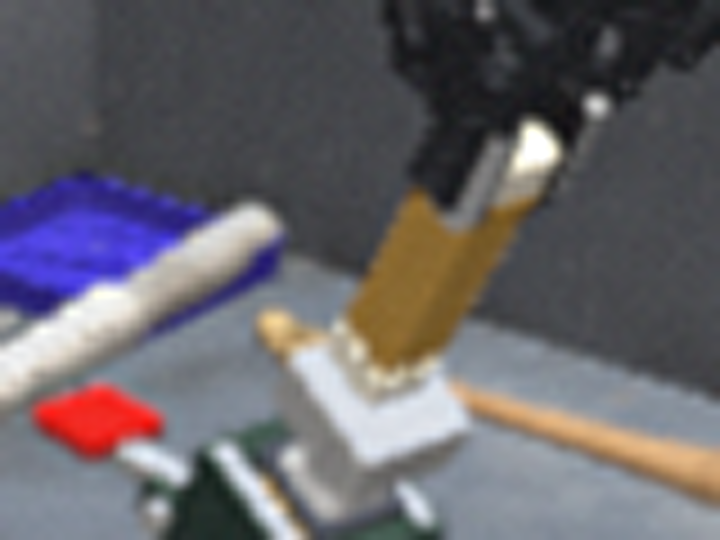

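View pics/w29.png

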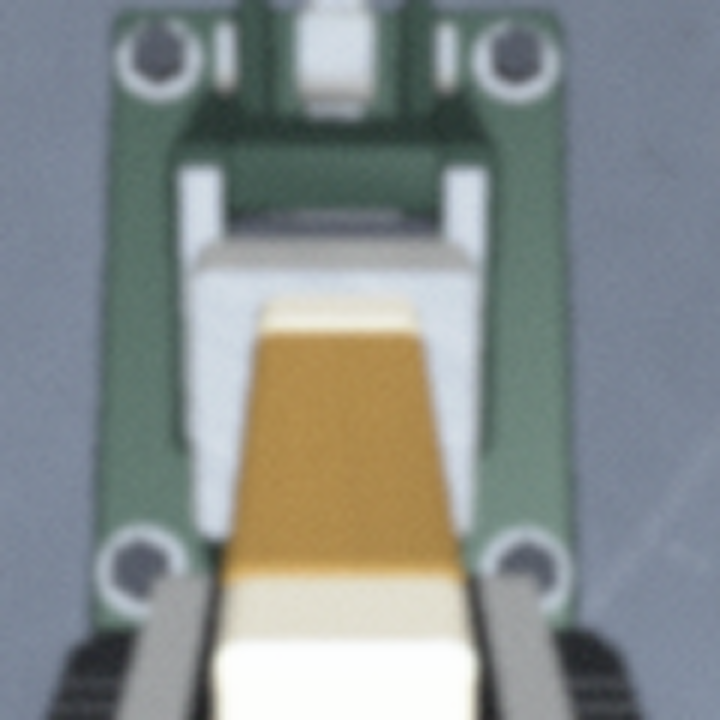

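Request:
servo_tool:
  rows:
    - {"dx": 0.0015,"dy": 0,"dz": 0,"wx": 0,"wy": 0,"wz": 0,"fingers": 1}

```text
clock: 25.28
eef_pos: [505.3, -15.0, 169.8]
tool_rot: [1.568, 1.046, 1.396]
force: [-10.2, -16.2, 37.4]
width: 20.7
```

Request:
servo_tool:
  rows:
    - {"dx": 0,"dy": 0,"dz": 0,"wx": 0,"wy": 0,"wz": 0,"fingers": 1}

```text
clock: 25.4
eef_pos: [505.4, -15.2, 169.7]
tool_rot: [1.567, 1.046, 1.395]
force: [-9.1, -13.2, 33.8]
width: 20.8
```

Request:
servo_tool:
  rows:
    - {"dx": -0.01,"dy": 0,"dz": 0,"wx": 0,"wy": 0,"wz": 0,"fingers": 1}
    - {"dx": -0.05,"dy": 0,"dz": 0,"wx": 0,"wy": 0,"wz": 0,"fingers": 1}
    - {"dx": -0.03,"dy": 0,"dz": 0,"wx": 0,"wy": 0,"wz": 0,"fingers": 1}
    - {"dx": 0,"dy": 0,"dz": 0,"wx": 0,"wy": 0,"wz": 0,"fingers": 1}

```text
clock: 25.9
eef_pos: [498.8, -48.8, 224.9]
tool_rot: [1.568, 1.047, 1.396]
force: [-0.5, 0.8, -3.6]
width: 20.9
```

```bash
python3 - <<'E'
from go import *
st=st_print()
d=st['eef_pos']-M; print('offset from axis: x',d@ex,'y',d@hy,'a',d@a,'f',st['force']@a,st['force']@ex,st['force']@hy)
W=ctrl.camera_info('wrist');S=ctrl.camera_info('scene')
im=ctrl.get_image('wrist')
save('w30',im,(190,80,330,240),5)
si=ctrl.get_image('scene');save('s30',si,(205,130,265,190),12)
for p in (0,2,4,8):
  C=[M+a*(p+z)+ex*i*h+hy*j*h for z,h in((0,17),(46,20)) for i,j in ((1,1),(1,-1),(-1,-1),(-1,1))]
  print(p,'scene',((proj(S,C)-[205,130])*12).round(0).tolist()); print('  wrist',((proj(W,C)-[190,80])*5).round(0).tolist())
E
```

```text
t 25.9 p [498.8009 -48.7922 224.9363] f [-0.5362  0.8212 -3.6047] w 20.9 q [ 1.0062  0.6386 -0.9263  1.8908 -0.0363  0.8382  0.0386]
offset from axis: x -3.6306383368981585 y -0.7006861539145924 a 162.52592475409978 f -3.4807271357073586 -1.1806357240249885 0.6681641192746222
0 scene [[265.0, 596.0], [390.0, 552.0], [477.0, 669.0], [353.0, 717.0], [310.0, 452.0], [460.0, 402.0], [568.0, 543.0], [418.0, 598.0]]
  wrist [[259.0, 357.0], [401.0, 357.0], [399.0, 495.0], [261.0, 495.0], [233.0, 378.0], [426.0, 378.0], [423.0, 563.0], [237.0, 563.0]]
2 scene [[268.0, 590.0], [393.0, 546.0], [480.0, 663.0], [356.0, 711.0], [313.0, 446.0], [463.0, 396.0], [571.0, 537.0], [421.0, 591.0]]
  wrist [[258.0, 359.0], [401.0, 359.0], [400.0, 497.0], [261.0, 497.0], [232.0, 380.0], [427.0, 380.0], [423.0, 565.0], [236.0, 565.0]]
4 scene [[270.0, 585.0], [395.0, 540.0], [483.0, 658.0], [358.0, 705.0], [315.0, 440.0], [466.0, 390.0], [574.0, 531.0], [424.0, 585.0]]
  wrist [[258.0, 360.0], [402.0, 360.0], [400.0, 499.0], [260.0, 499.0], [232.0, 382.0], [427.0, 382.0], [424.0, 568.0], [236.0, 568.0]]
8 scene [[276.0, 573.0], [401.0, 529.0], [489.0, 647.0], [364.0, 694.0], [321.0, 427.0], [473.0, 377.0], [581.0, 519.0], [430.0, 573.0]]
  wrist [[257.0, 363.0], [403.0, 363.0], [401.0, 503.0], [259.0, 503.0], [230.0, 385.0], [429.0, 385.0], [425.0, 574.0], [234.0, 574.0]]
```

View pics/s30.png

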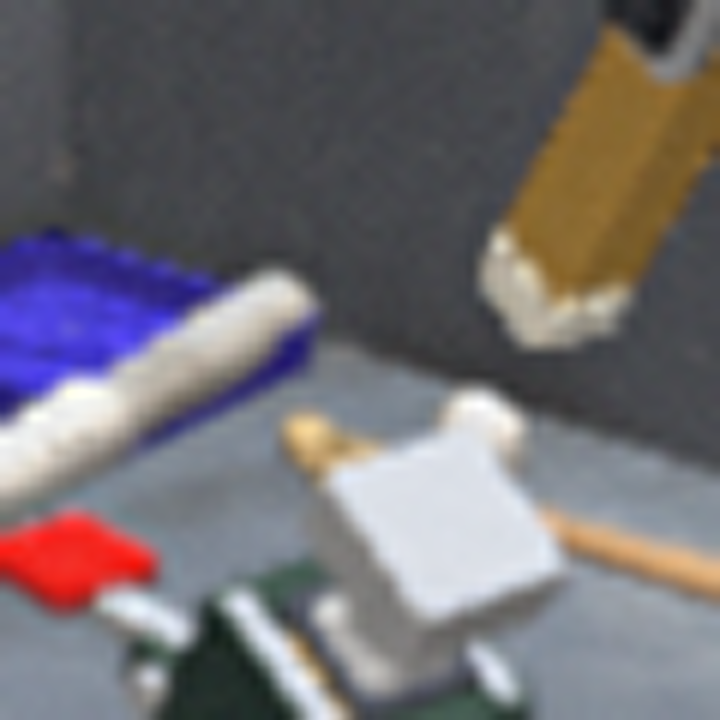

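View pics/w30.png

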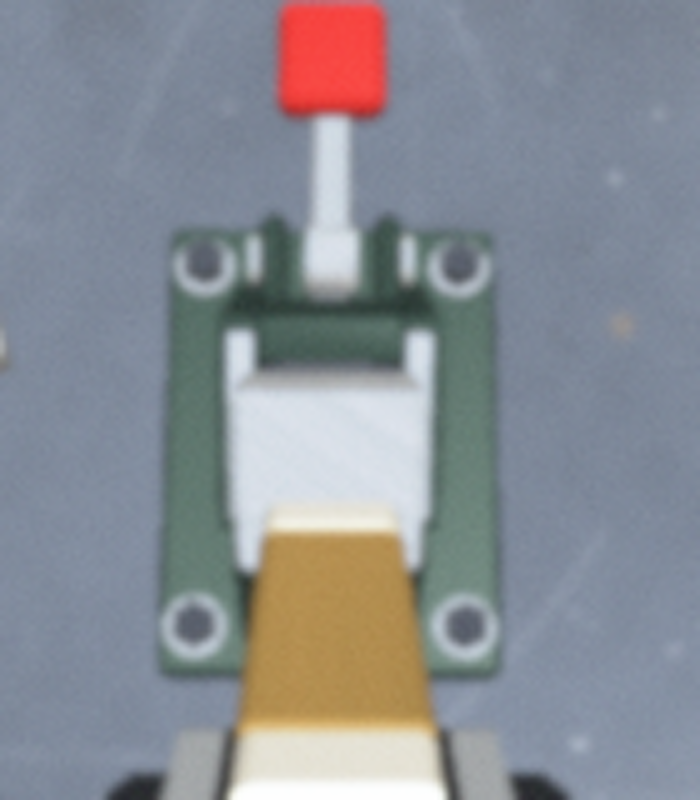

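```bash
python3 - <<'E'
from go import *
st=st_print()
Rb=Rr@Ro.from_rotvec([0,0,-1.6],degrees=True).as_matrix()
rows(Rb,np.array([467.2,-160.5,200])-ry*1.2,st=st)
E
```

```text
t 26.0 p [497.2997 -47.3013 223.6548] f [-0.7517  0.2872 -2.6297] w 20.8 q [ 1.0044  0.6403 -0.9259  1.8934 -0.0363  0.8379  0.0384]
n 6 D 120.6 rv [-17.9218   4.4214 -31.4189]
  d [-0.009 -0.025 -0.002] w [-0.5   0.12 -0.87]
  d [-0.006 -0.026 -0.004] w [-0.5   0.12 -0.87]
  d [-0.004 -0.026 -0.005] w [-0.5   0.12 -0.87]
  d [-0.001 -0.026 -0.006] w [-0.5   0.12 -0.87]
  d [ 0.001 -0.026 -0.008] w [-0.5   0.12 -0.87]
  d [ 0.004 -0.025 -0.009] w [-0.5   0.12 -0.87]
```

Request:
servo_tool:
  rows:
    - {"dx": -0.009,"dy": -0.025,"dz": -0.002,"wx": -0.5,"wy": 0.12,"wz": -0.87,"fingers": 1}
    - {"dx": -0.006,"dy": -0.026,"dz": -0.004,"wx": -0.5,"wy": 0.12,"wz": -0.87,"fingers": 1}
    - {"dx": -0.004,"dy": -0.026,"dz": -0.005,"wx": -0.5,"wy": 0.12,"wz": -0.87,"fingers": 1}

```text
clock: 26.38
eef_pos: [482.1, -104.3, 211.7]
tool_rot: [1.484, 1.322, 1.479]
force: [-0.3, -0.2, -3.8]
width: 21.0
```

Request:
servo_tool:
  rows:
    - {"dx": -0.001,"dy": -0.026,"dz": -0.006,"wx": -0.5,"wy": 0.12,"wz": -0.87,"fingers": 1}
    - {"dx": 0.001,"dy": -0.026,"dz": -0.008,"wx": -0.5,"wy": 0.12,"wz": -0.87,"fingers": 1}
    - {"dx": 0.004,"dy": -0.025,"dz": -0.009,"wx": -0.5,"wy": 0.12,"wz": -0.87,"fingers": 1}
    - {"dx": 0,"dy": 0,"dz": 0,"wx": 0,"wy": 0,"wz": 0,"fingers": 1}
    - {"dx": 0,"dy": 0,"dz": 0,"wx": 0,"wy": 0,"wz": 0,"fingers": 1}

```text
clock: 27.0
eef_pos: [468.3, -161.2, 199.9]
tool_rot: [-1.458, 1.547, -1.309]
force: [0.5, 0.9, -3.2]
width: 20.6
```

```bash
python3 - <<'E'
from go import *
st=st_print()
Rb=Rr@Ro.from_rotvec([0,0,-1.6],degrees=True).as_matrix()
rows(Rb,np.array([467.2,-160.5,62])-ry*1.2,st=st)
W=ctrl.camera_info('wrist');im=ctrl.get_image('wrist');save('w31',im,(180,90,340,270),4)
print((proj(W,[H[0]+rx*i*14+ry*j*14 for i in(-1,1) for j in(-1,1)])-[180,90])*4)
save('s31',ctrl.get_image('scene'),(240,120,340,240),6)
save('s31b',ctrl.get_image('scene'),(195,140,275,200),9)
E
```

```text
t 27.0 p [ 468.2873 -161.1851  199.8868] f [ 0.4932  0.93   -3.2008] w 20.6 q [ 0.7491  0.4842 -0.7025  1.9454  0.4411  0.8554 -0.0424]
n 3 D 137.9 rv [ 0.0343  0.1571 -0.2194]
  d [ 0.061  0.001 -0.001] w [ 0.    0.01 -0.01]
  d [ 0.061  0.001 -0.001] w [ 0.    0.01 -0.01]
  d [ 0.061  0.001 -0.   ] w [ 0.    0.01 -0.01]
[[254.0962 356.0485]
 [252.66   260.3201]
 [350.9456 356.0459]
 [352.1959 260.3376]]
```

View pics/w31.png

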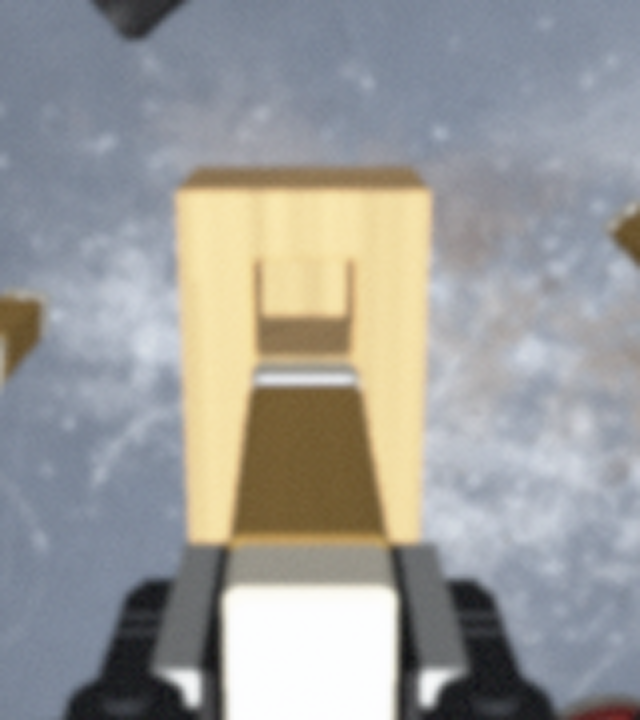

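View pics/s31.png

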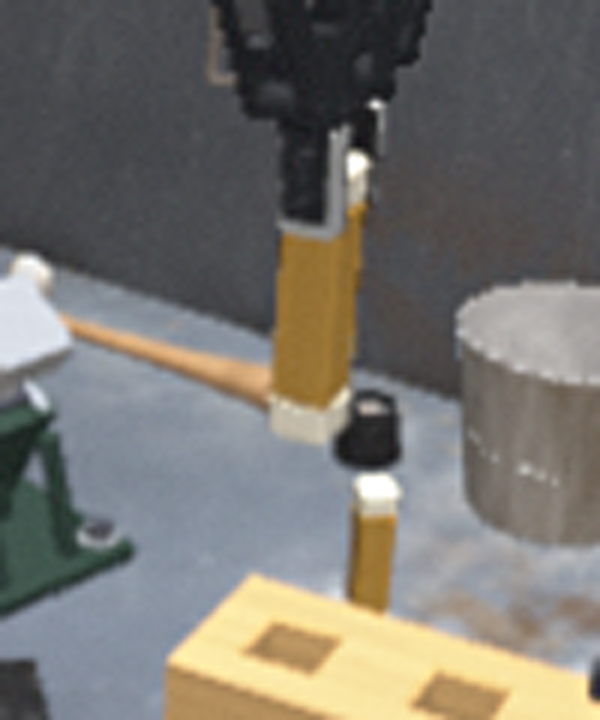

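View pics/s31b.png

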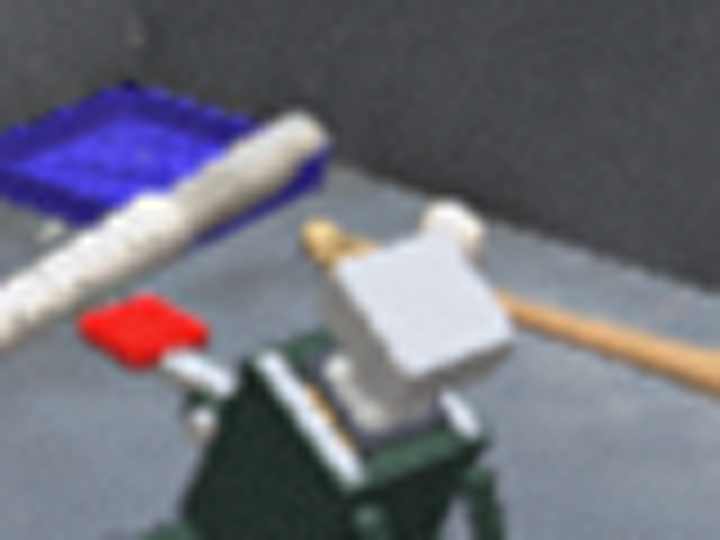

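Request:
servo_tool:
  rows:
    - {"dx": 0.04,"dy": 0.0025,"dz": -0.001,"wx": 0,"wy": 0,"wz": 0.13,"fingers": 1}
    - {"dx": 0.04,"dy": 0,"dz": 0,"wx": 0,"wy": 0,"wz": 0,"fingers": 1}
    - {"dx": 0.025,"dy": 0,"dz": 0,"wx": 0,"wy": 0,"wz": 0,"fingers": 1}
    - {"dx": 0,"dy": 0,"dz": 0,"wx": 0,"wy": 0,"wz": 0,"fingers": 1}

```text
clock: 27.65
eef_pos: [466.7, -161.8, 120.5]
tool_rot: [-1.526, 1.56, -1.378]
force: [-0.2, 0.6, -2.0]
width: 20.8
```

```bash
python3 - <<'E'
from go import *
st=st_print();R=Rt(st);e=st['eef_pos']+R@[52.7,.8,0];print('end',e,'hole',H[0],(e-H[0])@rx,(e-H[0])@ry)
W=ctrl.camera_info('wrist');im=ctrl.get_image('wrist');save('w32',im,(180,90,340,270),4)
print((proj(W,[H[0]+rx*i*14+ry*j*14 for i in(-1,1) for j in(-1,1)])-[180,90])*4)
save('s32',ctrl.get_image('scene'),(250,160,330,250),8)
E
```

```text
t 27.65 p [ 466.7349 -161.8025  120.4561] f [-0.2222  0.6063 -1.9535] w 20.8 q [ 0.6867  0.598  -0.6156  2.0243  0.5582  0.6846 -0.1432]
end [ 466.7288 -161.5842   67.7505] hole [ 466.9446 -159.425    58.    ] -0.5325608179206176 -2.1036136234899803
[[246.3553 457.5522]
 [244.1805 334.7553]
 [372.8369 457.5374]
 [375.0892 334.7402]]
```

View pics/w32.png

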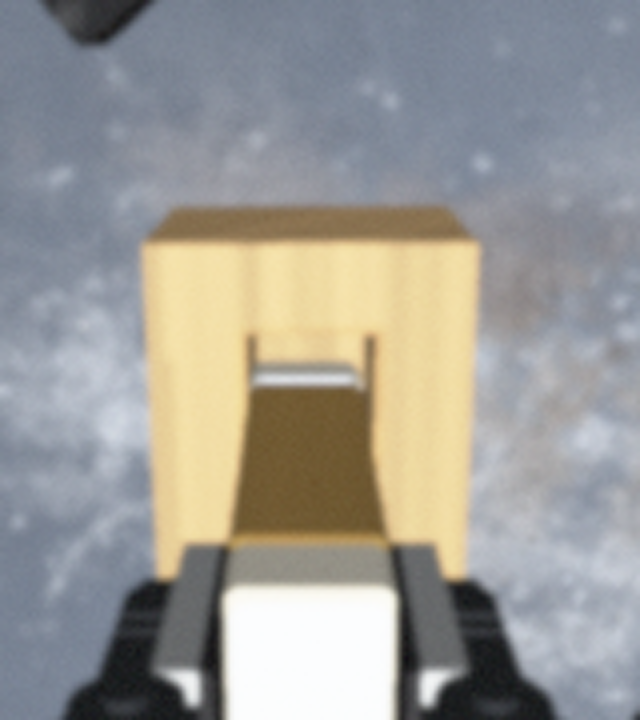

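View pics/s32.png

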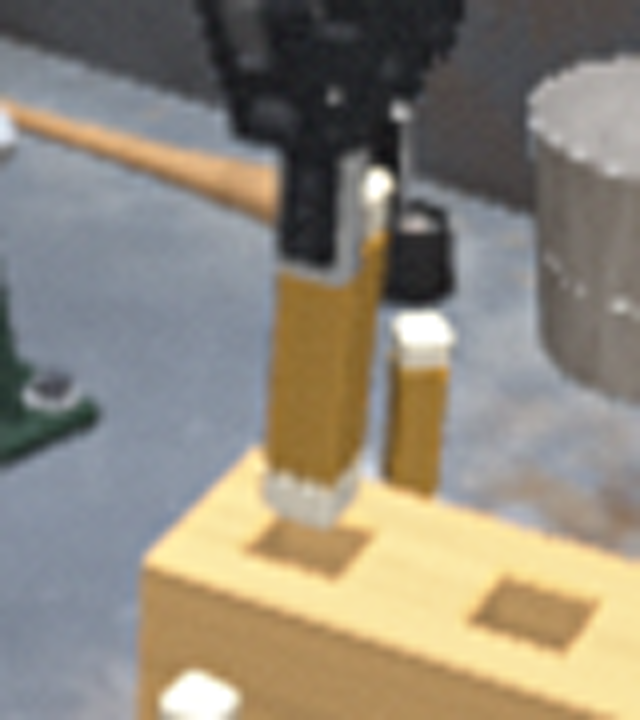

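Request:
servo_tool:
  rows:
    - {"dx": 0,"dy": 0.003,"dz": 0.001,"wx": 0,"wy": 0,"wz": 0,"fingers": 1}
    - {"dx": 0.012,"dy": 0,"dz": 0,"wx": 0,"wy": 0,"wz": 0,"fingers": 1}
    - {"dx": 0.02,"dy": 0,"dz": 0,"wx": 0,"wy": 0,"wz": 0,"fingers": 1}

```text
clock: 28.12
eef_pos: [468.7, -160.1, 97.4]
tool_rot: [-1.264, 1.556, -1.116]
force: [0.5, -0.7, -2.8]
width: 20.2
```

Request:
servo_tool:
  rows:
    - {"dx": 0.02,"dy": 0,"dz": 0,"wx": 0,"wy": 0,"wz": 0,"fingers": 1}
    - {"dx": 0.015,"dy": 0,"dz": 0,"wx": 0,"wy": 0,"wz": 0,"fingers": 1}

```text
clock: 28.38
eef_pos: [467.8, -160.0, 69.9]
tool_rot: [-1.442, 1.558, -1.293]
force: [0.8, -0.1, -1.9]
width: 20.5
```

Request:
servo_tool:
  rows:
    - {"dx": 0.008,"dy": 0,"dz": 0,"wx": 0,"wy": 0,"wz": 0,"fingers": 1}

```text
clock: 28.5
eef_pos: [468.0, -160.0, 64.2]
tool_rot: [-1.424, 1.558, -1.275]
force: [-0.6, 0.0, -2.2]
width: 20.7
```

Request:
servo_tool:
  rows:
    - {"dx": 0.004,"dy": 0,"dz": 0,"wx": 0,"wy": 0,"wz": 0,"fingers": 1}

```text
clock: 28.62
eef_pos: [468.4, -160.1, 61.9]
tool_rot: [-1.361, 1.558, -1.212]
force: [0.4, 0.9, -2.7]
width: 20.9
```

Request:
servo_tool:
  rows:
    - {"dx": 0.003,"dy": 0,"dz": 0,"wx": 0,"wy": 0,"wz": 0,"fingers": 1}

```text
clock: 28.75
eef_pos: [468.7, -160.3, 60.1]
tool_rot: [-1.31, 1.557, -1.16]
force: [-0.3, -0.7, -2.7]
width: 20.6
```

```bash
python3 - <<'E'
from go import *
st=st_print()
save('s33',ctrl.get_image('scene'),(250,160,330,250),8)
E
```

```text
t 28.75 p [ 468.7027 -160.2941   60.1266] f [-0.3072 -0.6777 -2.6979] w 20.6 q [ 0.6088  0.6883 -0.5137  2.0679  0.6712  0.5457 -0.2468]
```

View pics/s33.png

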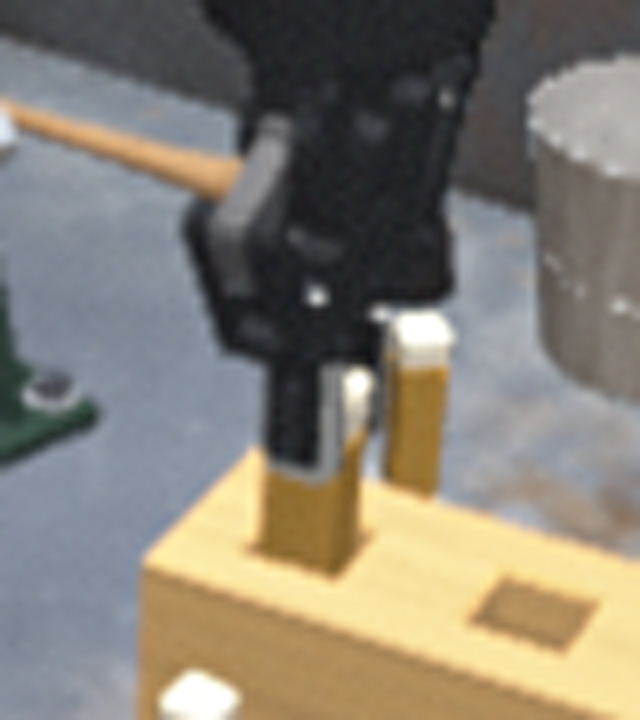

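Down to floor contact, then release and retract.

Request:
servo_tool:
  rows:
    - {"dx": 0.0025,"dy": 0,"dz": 0,"wx": 0,"wy": 0,"wz": 0,"fingers": 1}

```text
clock: 28.92
eef_pos: [468.7, -160.4, 58.5]
tool_rot: [-1.3, 1.557, -1.151]
force: [-1.8, 1.8, 14.6]
width: 20.6
```

Request:
servo_tool:
  rows:
    - {"dx": 0,"dy": 0,"dz": 0,"wx": 0,"wy": 0,"wz": 0,"fingers": 0.5}
    - {"dx": 0,"dy": 0,"dz": 0,"wx": 0,"wy": 0,"wz": 0,"fingers": 0.3}
    - {"dx": 0,"dy": 0,"dz": 0,"wx": 0,"wy": 0,"wz": 0,"fingers": 0.3}
    - {"dx": -0.03,"dy": 0,"dz": 0,"wx": 0,"wy": 0,"wz": 0,"fingers": 0.3}
    - {"dx": -0.08,"dy": 0,"dz": 0,"wx": 0,"wy": 0,"wz": 0,"fingers": 0.3}

```text
clock: 29.55
eef_pos: [466.1, -159.0, 139.8]
tool_rot: [-1.767, 1.56, -1.617]
force: [1.6, -1.9, -0.1]
width: 60.0
```

Request:
servo_tool:
  rows:
    - {"dx": -0.08,"dy": 0,"dz": 0,"wx": 0,"wy": 0,"wz": 0,"fingers": 0.3}
    - {"dx": -0.05,"dy": 0,"dz": 0,"wx": 0,"wy": 0,"wz": 0,"fingers": 0.3}
    - {"dx": 0,"dy": 0,"dz": 0,"wx": 0,"wy": 0,"wz": 0,"fingers": 0.3}

```text
clock: 29.92
eef_pos: [469.5, -158.4, 241.1]
tool_rot: [-1.083, 1.552, -0.935]
force: [0.7, -0.6, 0.4]
width: 59.8
```

```bash
python3 - <<'E'
from go import *
st=st_print()
save('w34',ctrl.get_image('wrist'),s=1.5)
S=ctrl.get_image('scene');save('s34',S,(195,130,375,265),4)
save('s34b',S,(205,145,265,195),12)
print(ctrl.read_state()['force'])
rows(Rs,M+a*175-ex*15,st=st)
E
```

```text
t 29.93 p [ 469.5461 -158.4037  241.0949] f [ 0.6808 -0.5539  0.36  ] w 59.8 q [ 0.7947  0.4366 -0.7553  1.8916  0.383   0.9457  0.0091]
[-0.4669  0.4926 -0.8452]
n 6 D 98.0 rv [18.0682 -4.1698 30.5893]
  d [0.002 0.02  0.009] w [ 0.5  -0.12  0.85]
  d [0.004 0.02  0.008] w [ 0.5  -0.12  0.85]
  d [0.006 0.02  0.007] w [ 0.5  -0.12  0.85]
  d [0.008 0.02  0.005] w [ 0.5  -0.12  0.85]
  d [0.01  0.019 0.004] w [ 0.5  -0.12  0.85]
  d [0.011 0.018 0.003] w [ 0.5  -0.12  0.85]
```

View pics/s34.png

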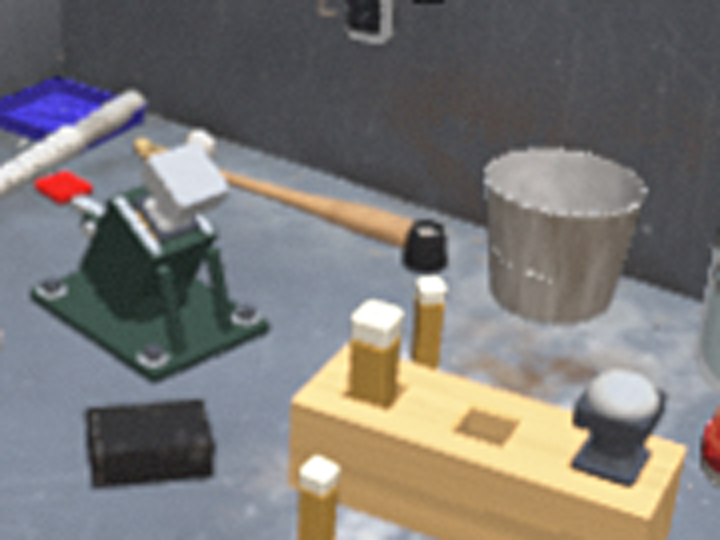

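View pics/w34.png

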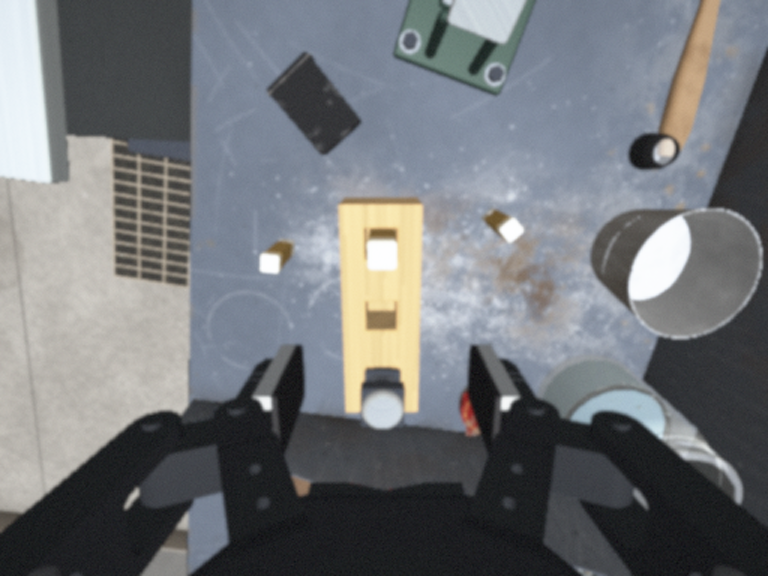

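View pics/s34b.png

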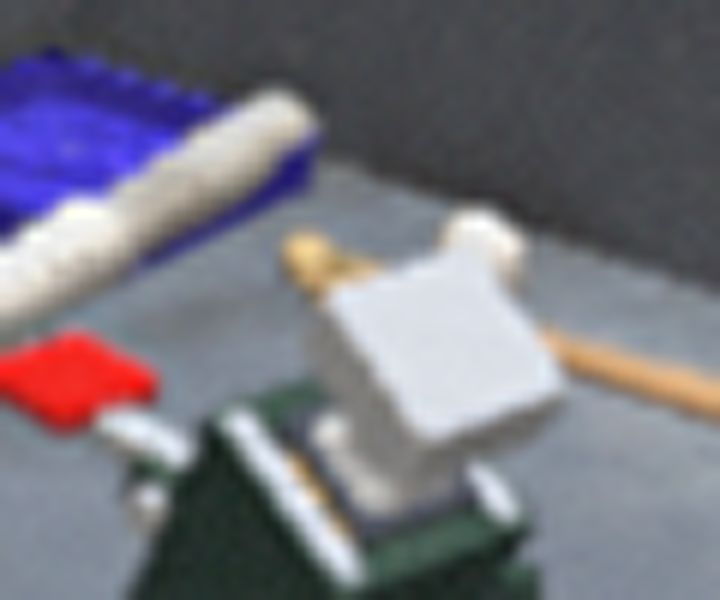

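```bash
python3 - <<'E'
from h import *
A=np.load('scene0.npy');B=ctrl.get_image('scene');np.save('scene1.npy',B)
c=(212,162,256,202)
im=np.hstack([A[c[1]:c[3],c[0]:c[2]],B[c[1]:c[3],c[0]:c[2]]]);save('cmp',im,None,9)
E
```

```text
(no output)
```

View pics/cmp.png

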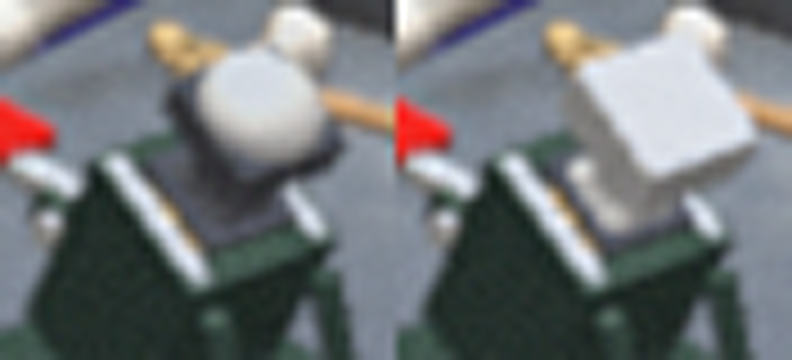

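```bash
python3 - <<'E'
from go import *
st_print(); print(ctrl.finish_job())
E
```

```text
t 30.07 p [ 466.6248 -158.2483  237.3193] f [-0.0593  0.1185 -0.5228] w 59.8 q [ 0.7932  0.4415 -0.7524  1.8961  0.3838  0.945   0.0087]
the job is handed in; nothing more can be done
None
```

The stake is changed, everything was done in the order asked, and the job was handed in at about 30 s of the 72 s allowed.

**What I did**
- I pressed the ejector pad to its stop with the shut fingertips, reading 43 N at the end, and the domed stake rose. I lifted it out and stood it in the empty end hole of the rack.
- I put the flat stake into the socket by hand until its collar was about 14 mm above the face, then let go.
- I pushed it down along the socket with the end of the tapping bar, in small steady presses rather than blows. The force rose to about 19 N over the last stretch, then jumped to about 39 N with almost no further movement.
- I stood the bar back in its own hole in the rack. Of the three bar-like things I used the largest, the one in the rack.

**Last checks**
- Side by side in the scene picture, the flat stake's collar outline matches that of the domed stake when it was fully home.
- The domed stake and the bar stand upright in the rack, and the charcoal block shows no sign of having moved. I did not look at the steel block again at the end, but nothing came near it.
- The gripper was clear and the force reading was about zero at hand-in.

**What disagreed**
- The real fingertips turned out to be about 23 mm behind the stated tool point, so I set finger depths by eye and by force.
- My projected model of the home position was off by 1 to 2 pixels from the scene picture. I relied on the before/after comparison and the hard stop instead.

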